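Fix the drying stand and load it with tumblers

TASK

At the returns bench, fasten the drying stand: run its hex nut down clockwise by hand until the nut's yellow paint stripe meets the short mark, then fit the adjustable wrench to it (roll the worm until the jaws just fit the nut, with a millimetre or two of play at most) and tighten with the wrench until the stripe reaches the long mark. Only once the nut is tight take up the rinsed tumblers, standing each one (there are two or three) upside down over a peg of its own, right down on the plate, and lay the wrench flat on its rubber mat again. Do not take the nut on to the long mark with the fingers, and do not push the other things on the bench about.

Things in the scene. Friction and masses are not known exactly. Their poses are not given: they have to be found in the camera images.
- nut (a joint): turn of the steel hex nut, rad, growing clockwise from above: 0 loosest, 1.4 finger-tight (yellow paint stripe at the short dark mark), 2.4 tight (stripe at the long dark mark), stops at 2.55. Self-locking: turns at a steady 0.2 N m, stays where left, does not rise or sink
- nut_mid (a point): centre of the nut, half-way up, on its upright axis. Hex 36 mm across flats, 41.6 mm across corners, 24 mm tall, on the foot plate (6 mm thick); a 22 mm stud sticks out 10 mm above it. Turns with the nut: x points through the flat with the yellow paint stripe; flats face x and every 60 degrees from it
- jaw (a joint): how far the wrench's movable jaw has been closed, m: 0 is 50 mm open; the jaw opening is 50 mm minus this value; 0.014 is exactly the nut's 36 mm; at most 0.020. Stays where it is left. Driven by the worm alone, 2 mm per rad of worm
- wrench_grip (a point): steel adjustable wrench, 0.53 kg, 218 mm long, head 18 mm thick. Point: on the handle, half-way up, 8 mm above the underside; here the handle is 24 mm wide (y), 16 mm thick, and runs from 27 mm ahead to 85 mm behind. x points to the jaws, y to the fixed-jaw side, z up. The mouth opens to +x; jaw tips end 18 mm beyond wrench_jaws, the throat lies 24 mm behind it. Balances about 54 mm ahead
- wrench_jaws (a point): a point in the wrench's mouth, 115 mm ahead of wrench_grip along x and half-way up: where the nut's centre sits when the jaws just fit it. The fixed jaw's face is 18 mm from it towards +y; the movable jaw's face is (50 mm - joint jaw - 18 mm) from it towards -y
- worm_top (a point): top of the worm: knurled roller, 22 mm diameter, 20 mm long, axis along the wrench's y, 4.5 mm proud of the head, 22.5 mm above the underside, 62 mm behind wrench_jaws. A shut fingertip pressed lightly on it and dragged towards the jaws (+x) closes the jaw, towards the handle opens it; needs about 4 N of drag; 11 mm of rolling moves the jaw 2 mm. The point does not turn
- mat: black rubber mat 300 x 110 x 4 mm, the wrench's place; origin at the centre of its underside, x along its length. Fixed
- stand: drying stand: fixed steel foot plate, 6 mm thick. Origin on the nut's axis at table height, z up. Plate reaches 110 mm to -x, 60 mm to +x, 90 mm to +y, 435 mm to -y (beyond y = -90 mm only 50 mm either side); the pegs stand in a row along -y. The short mark lies to +x of the nut, the long mark 57 degrees clockwise of it
- peg0 (a point): foot of one of three upright round metal pegs, on its axis at the top of the foot plate (6 mm above the table): 22 mm diameter, 95 mm tall, tapered tip; 115 mm from peg to peg. An inverted tumbler goes right over it and stands with its rim on the plate
- peg1 (a point): foot of one of three upright round metal pegs, on its axis at the top of the foot plate (6 mm above the table): 22 mm diameter, 95 mm tall, tapered tip; 115 mm from peg to peg. An inverted tumbler goes right over it and stands with its rim on the plate
- peg2 (a point): foot of one of three upright round metal pegs, on its axis at the top of the foot plate (6 mm above the table): 22 mm diameter, 95 mm tall, tapered tip; 115 mm from peg to peg. An inverted tumbler goes right over it and stands with its rim on the plate
- tumbler0_mid (a point): plain metal tumbler, 60 mm outside diameter, 120 mm long, 3 mm wall, straight-sided, weighing about 0.14 kg; may be absent (None). At the start it lies on its drip cradle with its mouth 30 degrees below level. The point is its centre, on the axis half-way along; z points from its closed end to its mouth, so that z is straight down when it stands inverted
- tumbler1_mid (a point): plain metal tumbler, 60 mm outside diameter, 120 mm long, 3 mm wall, straight-sided, weighing about 0.14 kg; may be absent (None). At the start it lies on its drip cradle with its mouth 30 degrees below level. The point is its centre, on the axis half-way along; z points from its closed end to its mouth, so that z is straight down when it stands inverted
- tumbler2_mid (a point): plain metal tumbler, 60 mm outside diameter, 120 mm long, 3 mm wall, straight-sided, weighing about 0.14 kg; may be absent (None). At the start it lies on its drip cradle with its mouth 30 degrees below level. The point is its centre, on the axis half-way along; z points from its closed end to its mouth, so that z is straight down when it stands inverted
- cradle0: sloping moulded-pulp drip cradle for tumbler0, about 150 x 70 mm, fixed; origin at the centre of its underside. The tumbler lies along its x, closed end high towards -x, mouth low towards +x, stopped by a 10 mm lip; its centre is above the origin, 72 mm over the table. Two low rails hold it from below; its sides and upper end are free
- cradle1: sloping moulded-pulp drip cradle for tumbler1, about 150 x 70 mm, fixed; origin at the centre of its underside. The tumbler lies along its x, closed end high towards -x, mouth low towards +x, stopped by a 10 mm lip; its centre is above the origin, 72 mm over the table. Two low rails hold it from below; its sides and upper end are free
- cradle2: sloping moulded-pulp drip cradle for tumbler2, about 150 x 70 mm, fixed; origin at the centre of its underside. The tumbler lies along its x, closed end high towards -x, mouth low towards +x, stopped by a 10 mm lip; its centre is above the origin, 72 mm over the table. Two low rails hold it from below; its sides and upper end are free
- cutter: red box cutter, 145 mm, lying on the table; leave alone
- tape_roll: roll of clear tape, 96 mm across, 48 mm tall; leave alone
- carton: small cardboard carton 120 x 90 x 70 mm; leave alone
There are look-alikes about, which are no part of the job. Leave any blue or purple look-alike of the part that bears tumbler1_mid alone.

How it is judged (in metres and radians):
On the way, in this order (a step that is already met when the one before it is completed fails the run):
1. nut run down by hand, the wrench off it, to the short mark (joint past 1.2 rad) (value of joint nut above 1.2 rad and horizontal distance between wrench_jaws and nut_mid above 0.04 m), for 0.1 s.
2. wrench about the nut, jaws closed to within 2.5 mm of its flats (jaw past 0.0115, jaw centre within 12 mm of the nut's axis) (horizontal distance between wrench_jaws and nut_mid below 0.012 m and height (world z) of wrench_jaws below 0.025 m and value of joint jaw above 0.0115 m), for 0.2 s.
3. nut turned past 2.25 rad with the fitted wrench (all of step 2 and value of joint nut above 2.25 rad), for 0.1 s.
4. all tumblers over pegs, wrench back on the mat (value of joint nut above 2.25 rad and x of wrench_grip in the frame of mat between -0.14 and 0.14 m and y of wrench_grip in the frame of mat between -0.05 and 0.05 m and height (world z) of wrench_grip below 0.025 m and angle between wrench_grip's own z axis and vertical below 0.15 rad and linear speed of each of wrench, tumbler0, tumbler1, tumbler2 below 0.03 m/s and (horizontal distance between tumbler0_mid and peg0 below 0.02 m or horizontal distance between tumbler0_mid and peg1 below 0.02 m or horizontal distance between tumbler0_mid and peg2 below 0.02 m) and angle between each of tumbler0_mid, tumbler1_mid, tumbler2_mid's own z axis and vertical above 3 rad and height (world z) of tumbler0_mid between 0.055 and 0.075 m and (horizontal distance between tumbler1_mid and peg0 below 0.02 m or horizontal distance between tumbler1_mid and peg1 below 0.02 m or horizontal distance between tumbler1_mid and peg2 below 0.02 m) and height (world z) of tumbler1_mid between 0.055 and 0.075 m and (horizontal distance between tumbler2_mid and peg0 below 0.02 m or horizontal distance between tumbler2_mid and peg1 below 0.02 m or horizontal distance between tumbler2_mid and peg2 below 0.02 m) and height (world z) of tumbler2_mid between 0.055 and 0.075 m), for 0.2 s.
At the end, for the whole second after the job is handed in: Nut past 2.25 rad; every tumbler present is inverted over a peg (within 20 mm of its axis, upright to 0.14 rad, rim on the plate) and at rest; the wrench lies flat on the mat with its grip point over the mat (all of step 4); the robot touches nothing.
It fails at once if the fingers turn the nut beyond finger-tight (on the nut with its joint past 1.8 rad) (contact force between the fingers and nut above 1 N and value of joint nut above 1.8 rad).
It fails at once if a tumbler taken up before the nut is tight (value of joint nut below 2.2 rad and distance of any of tumbler0_mid, tumbler1_mid, tumbler2_mid from where it was at the start of the episode above 0.06 m).
It fails at once if a bystander pushed more than 5 cm (distance of any of cutter, tape_roll, carton from where it was at the start of the episode above 0.05 m).
Of tumbler0, tumbler1, tumbler2 only 2 to 3 are there at a start; the rules pass over those that are not, and their reading is None.
At some moment in a run one of wrench may be knocked a few centimetres aside while the robot is not near it.
It also fails if it takes over 208 s, if anything falls off the work surface, if the arm or the gripper's body presses on something with over 40 N, if the wrist force passes 120 N, or if a joint passes its speed limit or range.

ROBOT

A 6-joint arm with a two-finger parallel gripper is mounted at the origin on the work surface. World frame = base frame: x ahead of the robot, y to its left, z up, the work surface at z = 0. Lengths are in mm, angles in degrees, forces in N, time in s.
With the tool pointing down it reaches from about 300 to 850 mm from the base axis. Payload 4.2 kg.
Tool frame: the origin (TCP) lies midway between the tips of the shut fingers; the grasp point (between the pads) lies 19 mm behind it; z points along the fingers, x is the direction in which the jaws open and shut, and the axes are right-handed (so a half turn about z gives the same grasp; the last joint's range is limited). The gripper opens to 91 mm and grips with 3 to 60 N. Pads are 32 mm wide; open, the fingers measure 118 mm over their backs; the gripper's body (76 mm by 178 mm) begins 60 mm behind the grasp point.
Start: joints at [74.771, 18.312, 89.639, -0, 72.044, -1.146], TCP at [139.917, 557.733, 213.976] pointing down, gripper open.
Joint ranges: [-177.97, 177.97], [-48.28, 115.42], [12.27, 149.76], [-77.06, 257.06], [2.81, 150.46], [-146.56, 146.56]. Speed limits (degrees/s): [147.25, 147.25, 180, 180, 180, 180].

INTERFACE

Orientations are given as [roll, pitch, yaw] about the fixed x, y, z axes, in that order (R = Rz(yaw) Ry(pitch) Rx(roll)).
In Python, from workcell import monitor, vision, job, models gives the robot as it stands.
- The arm moves only by the shell command python3 -m creep 'ROWS' [FORCE]. ROWS is text: rows parted by semicolons, each of 7 numbers parted by spaces: the shift along the world's x, y, z in cm, then the turn, a rotation vector about the world's x, y, z in rad, then the gripper's target within -1 to 1 (shut at 1, half-way at 0, fully open at -1). In form: tx ty tz ax ay az hand; .... A call has 1 to 12 rows; each row shifts and turns the pose as measured when the row begins; what a row does not reach is not made up. A row lasts 1/12 s, in which the tool goes at most 41.7 mm and 7.16 degrees, less where a joint would pass 70% of its speed; a pose out of reach is approached as far as the arm can. A call is refused whole if a number of a shift passes 4.17 or a number of a turn 0.125, either way. A call with a gripper value outside its range is refused whole. The fingers move at their own pace and stop on an object; FORCE is the grip in N (left out, the last holds). Time passes only in rows, so rows that do not move let the fingers close. It gives the time, the measured TCP pose, the force and the opening at its end, in the units of the state.
- monitor.state(): the state, without advancing time (a new reading comes with each control period).
- vision.grab_frame(name): name is "side" or "top"; returns a dict with "img" (420x560x3 uint8, red, green, blue), "mtx" (3x3 intrinsics, pixels), "dist_coeffs" ([k1, k2, p1, p2, k3] as OpenCV has them; the pictures are not rectified), "view" (4x4, takes a point from world to camera coordinates). Camera axes: x right, y down, z forward; pixel columns grow to the right and rows downward; lengths in mm; the calibration is good to about 2 mm. A picture is of the moment at which its call begins. There is no depth.
- job.job_done(): hands the job in, once; it reports no verdict.
Trained networks look in the newest picture that a camera, given by its name, has taken for a name from the list of things; names that differ only in an ending like _2 or _b are one class to them, and where a whole thing is asked for, a point or a joint stands for the part that bears it (a point fixed in the world has none). Each returns a list of dicts, best first, with "confidence" (0 to 1); they miss things now and then, are a little off and sometimes report something else, mostly with a low value. They report only what shows in the picture. A call takes as long as a camera call. They do not tell look-alikes from the thing itself.
- models.search_frame(camera, query): "rect" ([left, top, right, bottom] in pixels, round what is visible of it).
- models.mark_of(camera, query): "at" ([column, row] in pixels: a listed point, or the origin of a listed thing).
The state is a dict: "time_s": time; "qpos": joint angles; "qvel": joint speeds; "effort": joint torques, N m; "ee_pos": TCP position; "ee_rot": TCP orientation; "force": force on the tool from outside, world axes, zero at the start; "torque": the same for the moment, N m; "gripper_width": finger opening in mm.
Only numpy, scipy, OpenCV 4.12 (cv2) and the standard library are available. Lean on these libraries where they do the work, as an engineer would, in place of code of your own. Each camera call takes 0.05 s, during which the arm holds its last target.

## Working session

There is one attempt and no reset: what is moved stays moved. The work goes in short steps, Python scripts to look and compute and a shell command to move; the robot and the scene stay as the last step left them, time stands still between calls to the robot, and variables do not carry over. Pictures are saved under pics/ and viewed, and the job is handed in when it is done.

```bash
ls -la; mkdir -p pics; python3 - <<'E'
from workcell import monitor, vision, job, models
import cv2
print(monitor.state())
for n in("side","top"):
    f=vision.grab_frame(n); cv2.imwrite(f"pics/{n}0.png",cv2.cvtColor(f["img"],cv2.COLOR_RGB2BGR)); print(f["mtx"],f["dist_coeffs"],f["view"])
E
```

```text
total 12
drwxr-xr-x  3 agent agent 4096 Dec  6 16:37 .
drwxr-xr-x 23 root  root  4096 Dec  6 16:37 ..
drwxr-xr-x  2 agent agent 4096 Dec  6 16:37 pics
{'time_s': 0.0, 'qpos': array([ 7.47718493e+01,  1.83545533e+01,  8.97076192e+01, -1.49902700e-03,
        7.20441023e+01, -1.14870269e+00]), 'qvel': array([ 0.08159091, -0.02949966, -0.06735495,  0.01015352, -0.01380077,
       -0.13952819]), 'effort': array([ 2.91235992e-04, -4.12468386e+01, -2.31980610e+01,  7.26551330e-02,
        4.56508552e-02, -1.38732939e-04]), 'ee_pos': array([139.77784212, 557.22119233, 213.08287708]), 'ee_rot': array([-1.79999294e+02,  1.06281985e-01,  7.59210161e+01]), 'force': array([ 0.18445119, -0.09889613,  0.24447761]), 'torque': array([-0.02829753,  0.00297294, -0.00812513]), 'gripper_width': 91.29577513660416}
[[487.5911736    0.         278.97244197]
 [  0.         487.5911736  209.59819404]
 [  0.           0.           1.        ]] [-0.02435207  0.          0.          0.          0.        ] [[-9.99769066e-01 -1.31168989e-02 -1.70224069e-02  5.29072213e+02]
 [ 2.76429204e-04  7.84197217e-01 -6.20511602e-01 -3.54747342e+00]
 [ 2.14881121e-02 -6.20373010e-01 -7.84012493e-01  1.40949058e+03]
 [ 0.00000000e+00  0.00000000e+00  0.00000000e+00  1.00000000e+00]]
[[415.02477149   0.         283.27077743]
 [  0.         415.02477149 205.68769423]
 [  0.           0.           1.        ]] [-0.09855323  0.          0.          0.          0.        ] [[-1.42768711e-02 -9.99464317e-01  2.94491039e-02  6.76180311e+01]
 [-9.93948655e-01  1.09776954e-02 -1.09295752e-01  5.48069776e+02]
 [ 1.08913921e-01 -3.08312985e-02 -9.93572941e-01  1.08641355e+03]
 [ 0.00000000e+00  0.00000000e+00  0.00000000e+00  1.00000000e+00]]
```

View pics/side0.png

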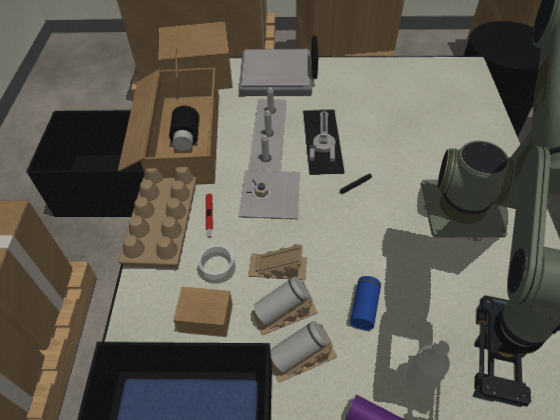

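View pics/top0.png

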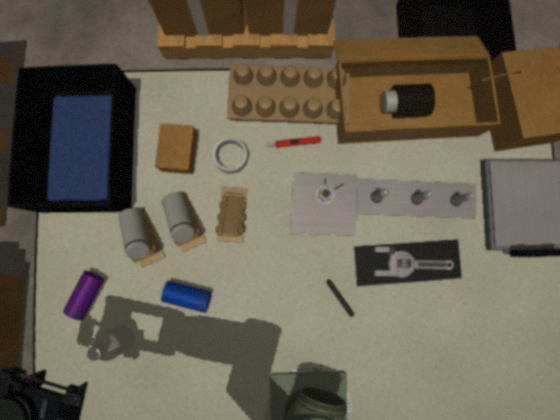

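The side view shows the stand at about (268,193) with its nut, and the wrench on its black mat at (322,140). Two grey tumblers lie on cradles at (283,302) and (303,348), and the third cradle at (278,262) is empty. The look-alikes are blue at (367,302) and purple at (370,410).

```bash
cat > h.py <<'E'
from workcell import monitor, vision, job, models
import cv2, numpy as np
from scipy.optimize import least_squares
def grab(n,save=None,crop=None,scale=1):
    f=vision.grab_frame(n)
    if save:
        im=cv2.cvtColor(f["img"],cv2.COLOR_RGB2BGR)
        if crop: l,t,r,b=crop; im=im[t:b,l:r]
        if scale!=1: im=cv2.resize(im,None,fx=scale,fy=scale,interpolation=cv2.INTER_CUBIC)
        cv2.imwrite("pics/"+save,im)
    return f
def ray(f,uv):
    p=cv2.undistortPoints(np.array([[uv]],float),f["mtx"],np.array(f["dist_coeffs"]))[0,0]
    R=f["view"][:3,:3];t=f["view"][:3,3]
    d=R.T@np.array([p[0],p[1],1]);return -R.T@t,d/np.linalg.norm(d)
def atz(f,uv,z):
    c,d=ray(f,uv);return c+d*(z-c[2])/d[2]
def tri(f1,u1,f2,u2):
    A=np.zeros((3,3));b=np.zeros(3);rs=[ray(f1,u1),ray(f2,u2)]
    for c,d in rs:
        P=np.eye(3)-np.outer(d,d);A+=P;b+=P@c
    x=np.linalg.solve(A,b);return x,max(np.linalg.norm(np.cross(x-c,d)) for c,d in rs)
def proj(f,X):
    r=cv2.Rodrigues(f["view"][:3,:3])[0]
    return cv2.projectPoints(np.array(X,float).reshape(-1,1,3),r,f["view"][:3,3],f["mtx"],np.array(f["dist_coeffs"]))[0][:,0]
def st():
    s=monitor.state();print("t",round(s["time_s"],2),"pos",s["ee_pos"].round(1),"rot",s["ee_rot"].round(1),"F",s["force"].round(1),"w",round(s["gripper_width"],1));return s
E
python3 - <<'E'
from h import *
fs,ft=grab("side"),grab("top")
Z=dict(nut_mid=18,stand=0,peg0=6,peg1=6,peg2=6,mat=0,wrench_grip=12,wrench_jaws=12,worm_top=26.5,tumbler0_mid=72,tumbler1_mid=72,tumbler2_mid=72,cradle0=0,carton=35)
for q,z in Z.items():
    for n,f in(("side",fs),("top",ft)):
        for m in models.mark_of(n,q)[:4]:
            if m["confidence"]>.2: print(q,n,round(m["confidence"],2),np.round(m["at"],1),atz(f,m["at"],z)[:2].round(1))
E
```

```text
nut_mid side 0.64 [260.7 189.9] [583.7 -55.8]
nut_mid side 0.63 [280.3 317. ] [521.  352.6]
nut_mid side 0.41 [281.7 298.1] [518.1 301.1]
stand top 0.97 [325.4 195.8] [578.4 -57.7]
peg0 side 0.84 [272.8 108.2] [ 556.3 -439.4]
peg0 side 0.79 [265.1 158.1] [ 575.5 -198.4]
peg0 side 0.79 [269.8 133.1] [ 563.5 -313.5]
peg0 top 0.77 [379.4 194.3] [ 580.4 -208.4]
peg0 top 0.77 [414.8 197.9] [ 569.3 -309.3]
peg0 top 0.66 [456.4 202. ] [ 556.5 -430.6]
peg1 side 0.84 [272.8 108.2] [ 556.3 -439.4]
peg1 side 0.79 [265.1 158.1] [ 575.5 -198.4]
peg1 side 0.79 [269.8 133.1] [ 563.5 -313.5]
peg1 top 0.77 [379.4 194.3] [ 580.4 -208.4]
peg1 top 0.77 [414.8 197.9] [ 569.3 -309.3]
peg1 top 0.66 [456.4 202. ] [ 556.5 -430.6]
peg2 side 0.84 [272.8 108.2] [ 556.3 -439.4]
peg2 side 0.79 [265.1 158.1] [ 575.5 -198.4]
peg2 side 0.79 [269.8 133.1] [ 563.5 -313.5]
peg2 top 0.77 [379.4 194.3] [ 580.4 -208.4]
peg2 top 0.77 [414.8 197.9] [ 569.3 -309.3]
peg2 top 0.66 [456.4 202. ] [ 556.5 -430.6]
mat side 0.66 [322.3 140.2] [ 391.1 -285.3]
mat top 0.65 [407.  263.1] [ 388.3 -280.9]
wrench_grip side 0.72 [325.9 12
[... 491 characters left out ...]
3 [411.  261.4] [ 394.9 -267.9]
tumbler1_mid side 0.91 [280.1 298.2] [521.  330.2]
tumbler1_mid side 0.57 [363.9 300.4] [322.6 335.4]
tumbler1_mid top 0.92 [177.6 216.4] [519.4 334.5]
tumbler1_mid top 0.75 [ 82.2 295.8] [317.7 580.5]
tumbler1_mid top 0.63 [183.3 296.5] [315.7 318.5]
tumbler2_mid side 0.89 [296.1 345.7] [483.9 448.4]
tumbler2_mid top 0.97 [135.3 230.2] [484.9 443.9]
cradle0 side 0.95 [276.6 264.9] [533.  192.6]
cradle0 side 0.79 [281.4 314.2] [518.7 336.3]
cradle0 side 0.78 [298.6 357.1] [477.2 446.2]
cradle0 top 0.91 [181.7 216. ] [526.7 339.3]
cradle0 top 0.7 [230.6 209.3] [543.7 204.8]
carton side 0.74 [204.2 317.4] [703.9 363. ]
carton top 0.91 [180.7 148.5] [707.6 337.3]
```

```bash
python3 - <<'E'
from h import *
grab("side","s1.png",(220,70,360,230),5); grab("top","t1.png",(280,160,480,300),4)
E
```

```text
(no output)
```

View pics/s1.png

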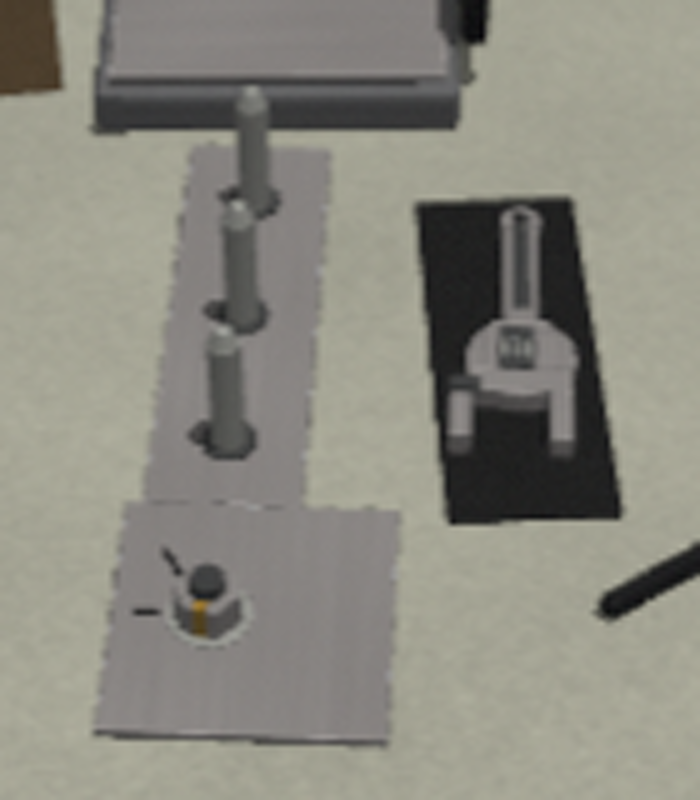

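View pics/t1.png

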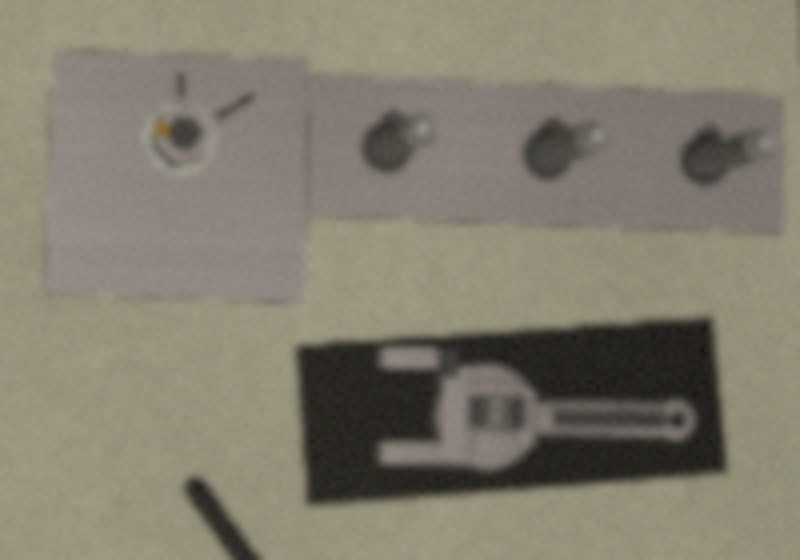

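```bash
cat > fit.py <<'E'
from h import *
fs,ft=grab("side"),grab("top")
def T(p): return [280+p[0]/4-.375,160+p[1]/4-.375]
def S(p): return [220+p[0]/5-.4,70+p[1]/5-.4]
def fit(model,obs,x0):
    # obs: list (frame,uv,modelpt)
    def res(p):
        c,s=np.cos(p[2]),np.sin(p[2]);r=[]
        for f,uv,m in obs:
            X=[p[0]+c*m[0]-s*m[1],p[1]+s*m[0]+c*m[1],m[2]]
            r.append(proj(f,X)[0]-uv)
        return np.concatenate(r)
    o=least_squares(res,x0,loss="soft_l1")
    return o.x,np.abs(res(o.x).reshape(-1,2)).round(1)
pl=[(60,90),(60,-90),(-110,-90),(-110,90),(50,-435),(-50,-435)]
tp=[(52,50),(307,60),(305,302),(47,297),(783,93),(782,234)]
sp=[(95,733),(127,503),(400,512),(387,742),(190,145),(330,150)]
oT=[(ft,T(a),(*m,6)) for a,m in zip(tp,pl)]; oS=[(fs,S(a),(*m,6)) for a,m in zip(sp,pl)]
for o in(oT,oS,oT+oS):
    x,r=fit(None,o,[580,-57,-.08]);print("stand",x[:2].round(1),np.degrees(x[2]).round(2),r.max())
ml=[(-150,55),(-150,-55),(150,-55),(150,55)]
E
python3 fit.py; python3 - <<'E'
from h import *
from fit import *
# mat: take x axis toward handle (image right = -y)
mt=[(298,347),(712,319),(726,470),(309,503)];ms=[(450,522),(417,203),(573,200),(620,518)]
mm=[(-150,55,4),(150,55,4),(150,-55,4),(-150,-55,4)]
for o in ([(ft,T(a),m) for a,m in zip(mt,mm)],[(fs,S(a),m) for a,m in zip(ms,mm)]):
    x,r=fit(None,o,[390,-280,-1.57]);print("mat(-x toward jaws)",x[:2].round(1),np.degrees(x[2]).round(2),r.max())
# wrench points z=~20: handle end center, head tips
for nm,p in dict(end=(692,420),tipU=(380,357),tipL=(378,455)).items(): print(nm,atz(ft,T(p),18)[:2].round(1))
for nm,p in dict(end=(520,208),tipL=(462,440),tipR=(563,443)).items(): print(nm,atz(fs,S(p),20)[:2].round(1))
E
```

```text
stand [580.6 -53.9] -2.61 0.8
stand [581.4 -54.3] -2.62 0.5
stand [580.9 -54. ] -2.62 0.8
stand [580.6 -53.9] -2.61 0.8
stand [581.4 -54.3] -2.62 0.5
stand [580.9 -54. ] -2.62 0.8
mat(-x toward jaws) [ 391.2 -283.5] -87.26 0.9
mat(-x toward jaws) [ 391.2 -282.9] -87.53 0.9
end [ 381.5 -404.5]
tipU [ 429.3 -186.3]
tipL [ 363.3 -182.8]
end [ 382.6 -405.9]
tipL [ 428.4 -186.4]
tipR [ 365.7 -183.6]
```

The stand fits at (581,-54) with yaw -2.6° from both cameras. The mat is at (391,-283), and the wrench's jaws point to world +y. The stripe (t1 at (163,130)) is on the +y side of the nut, about 80° short of the short mark.

```bash
python3 - <<'E'
from h import *
a=grab("side"); b=grab("top")
A=cv2.resize(a["img"][230:400,230:400],None,fx=3,fy=3,interpolation=2)
B=cv2.resize(b["img"][170:300,60:270],None,fx=3,fy=3,interpolation=2)
B=cv2.copyMakeBorder(B,0,A.shape[0]-B.shape[0],0,0,0)
A=A[:,:]
im=np.hstack([A[:, :170],A[:,170:]]);cv2.imwrite("pics/ts.png",im[:,:,::-1]);cv2.imwrite("pics/tt.png",B[:,:,::-1])
C=cv2.resize(b["img"][175:215,305:345],None,fx=12,fy=12,interpolation=2);cv2.imwrite("pics/nut.png",C[:,:,::-1])
E
```

```text
(no output)
```

View pics/ts.png

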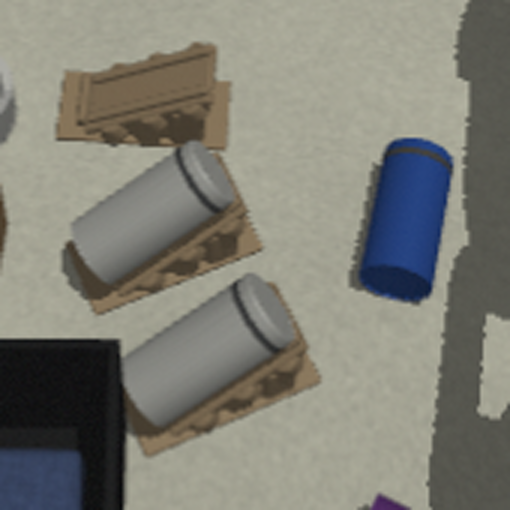

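View pics/tt.png

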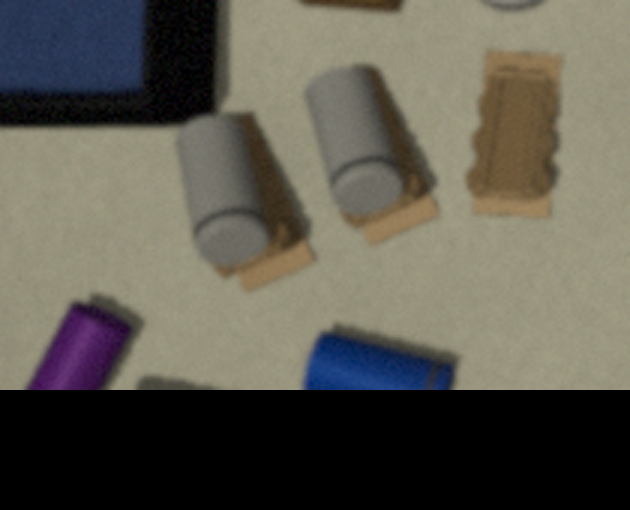

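View pics/nut.png

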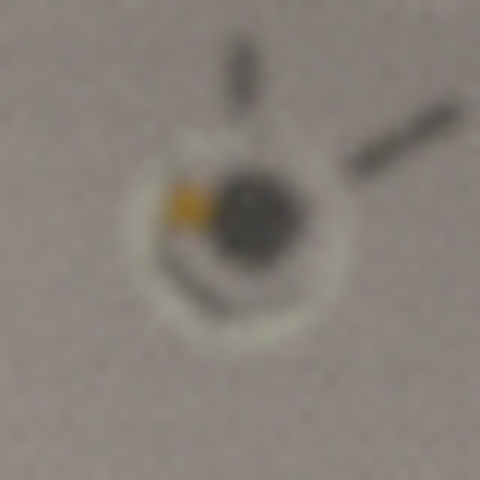

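The tumblers' closed ends (with the dark ring) are high and toward the robot, and the mouths point away.

```bash
python3 - <<'E'
from h import *
f=grab("top");p=atz(f,[305+190/12-.5,175+205/12-.5],30);print(p)
d=p[:2]-[580.9,-54];print(np.degrees(np.arctan2(d[1],d[0])))
s=atz(f,[305+256/12-.5,175+217/12-.5],40);print(s)
E
```

```text
[586.05035731 -40.14502947  30.        ]
69.60821102987596
[581.77060075 -53.67682173  40.        ]
```

```bash
python3 -m creep '2.3 -3.2 0 0 0 0 -1;2.3 -3.2 0 0 0 0 -1;2.3 -3.2 0 0 0 0 -1;2.3 -3.2 0 0 0 0 -1;2.3 -3.2 0 0 0 0 -1;2.3 -3.2 0 0 0 0 -1;2.3 -3.2 0 0 0 0 -1;2.3 -3.2 0 0 0 0 -1;2.3 -3.2 0 0 0 0 -1;2.3 -3.2 0 0 0 0 -1;2.3 -3.2 0 0 0 0 -1;2.3 -3.2 0 0 0 0 -1' 20
```

```text
time_s: 3.05
ee_pos: [420.2, 162.7, 214.8]
ee_rot: [179.9, -0.5, 76.8]
force: [0.8, 0.5, -0.6]
gripper_width: 91.4
```

```bash
python3 -m creep '2.3 -3.1 -0.5 0 0 0 -1;2.3 -3.1 -0.5 0 0 0 -1;2.3 -3.1 -0.5 0 0 0 -1;2.3 -3.1 -0.5 0 0 0 -1;2.3 -3.1 -0.5 0 0 0 -1;2.3 -3.1 -0.5 0 0 0 -1;2.0 -2.7 -0.5 0 0 0 -1;0 0 0 0 0 0 -1;0 0 0 0 0 0 -1'; python3 -c "
from h import *;st()"
```

```text
time_s: 3.8
ee_pos: [589.0, -70.7, 179.1]
ee_rot: [179.4, -0.6, 76.2]
force: [-0.6, 0.1, 0.6]
gripper_width: 91.2
t 3.8 pos [589.  -70.7 179.1] rot [179.4  -0.6  76.2] F [-0.6  0.1  0.6] w 91.2
```

```bash
python3 -m creep '-0.4 0.8 -2 0.005 0 0 -1;-0.4 0.9 -3 0.005 0 0 -1;0 0 -3 0 0 0 -1;0 0 -3 0 0 0 -1;0 0 0 0 0 0 -1;0 0 0 0 0 0 -1'
```

```text
time_s: 4.3
ee_pos: [579.6, -49.0, 69.7]
ee_rot: [179.2, -1.3, 76.3]
force: [0.8, -0.1, 1.3]
gripper_width: 91.2
```

```bash
cat >> h.py <<'E'
from scipy.spatial.transform import Rotation as Ro
def goto(pos,rpy):
    s=st();d=(np.array(pos)-s["ee_pos"])/10
    R0=Ro.from_euler("xyz",s["ee_rot"],degrees=True);R1=Ro.from_euler("xyz",rpy,degrees=True)
    v=(R1*R0.inv()).as_rotvec();print("shift cm",d.round(2),"rotvec",v.round(3),"rows>=",max(np.linalg.norm(d)/4.1,np.linalg.norm(v)/.124).__round__(1))
E
python3 -c "
from h import *
goto([581.3,-53.9,14],[180,0,75])"
```

```text
t 4.3 pos [579.6 -49.   69.7] rot [179.2  -1.3  76.3] F [ 0.8 -0.1  1.3] w 91.2
shift cm [ 0.17 -0.49 -5.57] rotvec [-0.018  0.019 -0.023] rows>= 1.4
```

```bash
python3 -m creep '0.15 -0.45 -2 -0.018 0.019 -0.023 -1;0 0 -2 0 0 0 -1;0 0 -0.6 0 0 0 -1;0 0 0 0 0 0 -1;0 0 0 0 0 0 -1';python3 -c "
from h import *
goto([581.3,-53.9,14],[180,0,75])"
```

```text
time_s: 4.72
ee_pos: [585.7, -51.4, 32.2]
ee_rot: [179.3, -0.1, 75.1]
force: [0.4, -0.5, 0.1]
gripper_width: 91.4
t 4.72 pos [585.7 -51.4  32.2] rot [ 1.793e+02 -1.000e-01  7.510e+01] F [ 0.4 -0.5  0.1] w 91.4
shift cm [-0.44 -0.25 -1.82] rotvec [ 0.001  0.013 -0.002] rows>= 0.5
```

```bash
python3 -m creep '-0.4 -0.25 -0.8 0 0 0 -1;0 0 -0.6 0 0 0 -1;0 0 0 0 0 0 -1;0 0 0 0 0 0 -1';python3 -c "
from h import *
goto([581.3,-53.9,14],[180,0,75])"
```

```text
time_s: 5.05
ee_pos: [583.9, -54.3, 21.9]
ee_rot: [178.8, -0.2, 75.1]
force: [0.4, 0.3, 1.0]
gripper_width: 91.3
t 5.05 pos [583.9 -54.3  21.9] rot [178.8  -0.2  75.1] F [0.4 0.3 1. ] w 91.3
shift cm [-0.26  0.04 -0.79] rotvec [ 0.002  0.021 -0.002] rows>= 0.2
```

```bash
python3 -m creep '-0.3 0 -0.7 0 0.02 0 -1;0 0 0 0 0 0 -1;0 0 0 0 0 0 -1';python3 -c "
from h import *
goto([581.3,-53.9,14],[180,0,75])"
```

```text
time_s: 5.3
ee_pos: [581.0, -54.6, 14.9]
ee_rot: [179.9, 0.1, 75.1]
force: [1.2, 0.8, -0.3]
gripper_width: 91.2
t 5.3 pos [581.  -54.6  14.9] rot [1.799e+02 1.000e-01 7.510e+01] F [ 1.2  0.8 -0.3] w 91.2
shift cm [ 0.03  0.07 -0.09] rotvec [ 0.002  0.001 -0.001] rows>= 0.0
```

Close on the nut.

```bash
python3 -m creep '0 0 0 0 0 0 1;0 0 0 0 0 0 1;0 0 0 0 0 0 1;0 0 0 0 0 0 1;0 0 0 0 0 0 1;0 0 0 0 0 0 1;0 0 0 0 0 0 1;0 0 0 0 0 0 1' 25;python3 -c "
from h import *
st();print(monitor.state()['torque'])"
```

```text
time_s: 5.97
ee_pos: [581.2, -54.6, 14.8]
ee_rot: [179.9, 0.1, 75.1]
force: [-0.3, -0.5, 0.5]
gripper_width: 40.8
t 5.97 pos [581.2 -54.6  14.8] rot [1.799e+02 1.000e-01 7.510e+01] F [-0.3 -0.5  0.5] w 40.8
[-0.00807988  0.04143609  0.03962294]
```

```bash
python3 -m creep '0 0 0 0 0 0 1;0 0 0 0 0 0 1;0 0 0 0 0 0 1;0 0 0 0 0 0 1;0 0 0 0 0 0 1' 25;python3 -c "
from h import *
st();print(monitor.state()['torque']);grab('top','g1.png',(275,150,375,240),7)"
```

```text
time_s: 6.38
ee_pos: [581.3, -54.2, 14.9]
ee_rot: [179.9, 0.1, 75.0]
force: [0.2, 1.0, 0.3]
gripper_width: 35.8
t 6.38 pos [581.3 -54.2  14.9] rot [1.799e+02 1.000e-01 7.500e+01] F [0.2 1.  0.3] w 35.8
[-0.00961406 -0.04833602 -0.05313461]
```

View pics/g1.png

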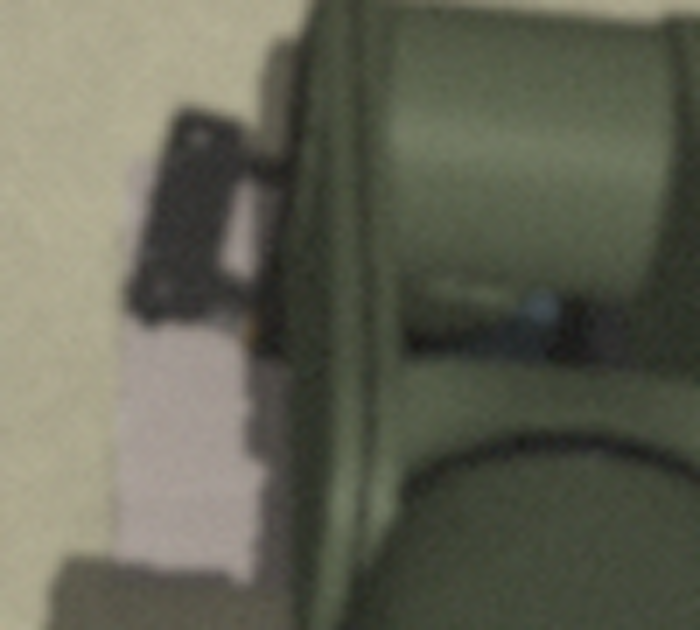

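The view is mostly occluded by the arm, but the width of 35.8 mm means the fingers sit on the flats. Next I turn the nut clockwise.

```bash
python3 -m creep '0 0 0 0 0 -0.08 1;0 0 0 0 0 -0.1 1;0 0 0 0 0 -0.1 1;0 0 0 0 0 -0.1 1;0 0 0 0 0 -0.1 1;0 0 0 0 0 -0.1 1;0 0 0 0 0 -0.1 1;0 0 0 0 0 -0.1 1;0 0 0 0 0 -0.1 1;0 0 0 0 0 -0.1 1' 25;python3 -c "
from h import *
goto([581.3,-54,14.9],[180,0,-2.6])"
```

```text
time_s: 7.27
ee_pos: [582.0, -53.5, 14.9]
ee_rot: [179.8, 0.1, 16.9]
force: [-1.0, 0.8, -0.6]
gripper_width: 35.6
t 7.27 pos [582.  -53.5  14.9] rot [1.798e+02 1.000e-01 1.690e+01] F [-1.   0.8 -0.6] w 35.6
shift cm [-0.07 -0.05  0.  ] rotvec [ 0.003 -0.001 -0.34 ] rows>= 2.7
```

```bash
python3 -m creep '0 0 0 0 0 -0.1 1;0 0 0 0 0 -0.1 1;0 0 0 0 0 -0.08 1;0 0 0 0 0 -0.03 1;0 0 0 0 0 0 1;0 0 0 0 0 0 1' 25;python3 -c "
from h import *
goto([581.3,-54,14.9],[180,0,-2.6])"
```

```text
time_s: 7.77
ee_pos: [582.4, -53.4, 14.9]
ee_rot: [179.8, 0.1, -1.6]
force: [-0.3, 0.5, -0.8]
gripper_width: 35.6
t 7.77 pos [582.4 -53.4  14.9] rot [ 1.798e+02  1.000e-01 -1.600e+00] F [-0.3  0.5 -0.8] w 35.6
shift cm [-0.11 -0.06 -0.  ] rotvec [ 0.004 -0.001 -0.017] rows>= 0.1
```

```bash
python3 -m creep '0 0 0 0 0 0 -1;0 0 0 0 0 0 -1;0 0 0 0 0 0 -1;0 0 0 0 0 0 -1;0 0 2 0 0 0 -1;0 0 4 0 0 0 -1;-0.5 0 4 0 0 0 -1;-1.5 -1 3 0 0 0 -1;-3 -1 1 0 0 0 -1;-3 -1 0 0 0 0 -1;-3 -1.5 0 0 0 0 -1;-3 -1.5 0 0 0 0 -1';python3 - <<'E'
from h import *
st();a=grab('side');b=grab("top")
A=cv2.resize(a["img"][100:230,220:360],None,fx=4,fy=4,interpolation=2);cv2.imwrite("pics/p2.png",A[:,:,::-1])
C=cv2.resize(b["img"][150:300,280:480],None,fx=3,fy=3,interpolation=2);cv2.imwrite("pics/p2t.png",C[:,:,::-1])
E
```

```text
time_s: 8.77
ee_pos: [442.1, -113.4, 160.2]
ee_rot: [179.7, -0.2, -1.0]
force: [0.1, -0.3, 0.4]
gripper_width: 90.7
t 8.77 pos [ 442.1 -113.4  160.2] rot [179.7  -0.2  -1. ] F [ 0.1 -0.3  0.4] w 90.7
```

View pics/p2.png

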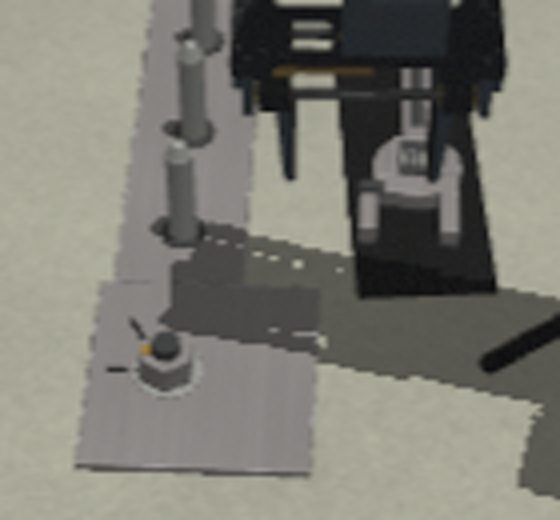

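View pics/p2t.png

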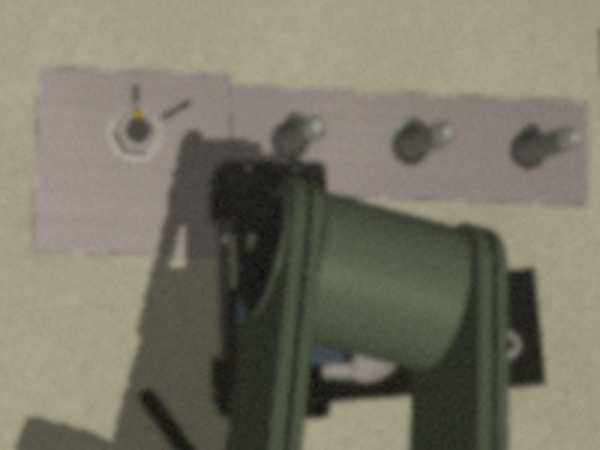

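The stripe now meets the short mark: p2t has it at (137,113) below the mark at (135,95). Next I measure the wrench precisely.

```bash
python3 - <<'E'
from fit import *
for p in [(545,403),(545,431),(660,403),(660,433),(692,420)]: print(p,atz(ft,T(p),19)[:2].round(1))
for p in [(502,310),(542,308),(504,225),(540,225),(520,208)]: print(p,atz(fs,S(p),19)[:2].round(1))
E
```

```text
stand [580.6 -53.9] -2.61 0.8
stand [581.4 -54.3] -2.62 0.5
stand [580.9 -54. ] -2.62 0.8
(545, 403) [ 395.7 -299.8]
(545, 431) [ 376.7 -299. ]
(660, 403) [ 393.7 -381.6]
(660, 433) [ 373.2 -380.6]
(692, 420) [ 381.5 -404.1]
(502, 310) [ 398.7 -305.8]
(542, 308) [ 372.5 -307.6]
(504, 225) [ 394.  -389.7]
(540, 225) [ 369.8 -389.5]
(520, 208) [ 382.5 -407.1]
```

```bash
python3 -m creep '-1 -3.5 0 0 0 0 -1;-1 -3.5 0 0 0 0 -1;-1 -3.5 -1 0 0 0 -1;-1 -3.5 -2 0 0 0 -1;-1 -3.5 -3 0 0 0 -1;0 -1 -2 0 0 0 -1;0 0 0 0 0 0 -1;0 0 0 0 0 0 -1' 50;python3 -c "
from h import *
goto([385.5,-310,8],[180,0,-2.1])"
```

```text
time_s: 9.63
ee_pos: [406.4, -301.9, 82.1]
ee_rot: [179.5, -1.1, -0.5]
force: [0.1, -1.3, 1.1]
gripper_width: 91.0
t 9.63 pos [ 406.4 -301.9   82.1] rot [179.5  -1.1  -0.5] F [ 0.1 -1.3  1.1] w 91.0
shift cm [-2.09 -0.81 -7.41] rotvec [ 0.01   0.019 -0.028] rows>= 1.9
```

```bash
python3 -m creep '-1.6 -0.8 -1 0.01 0.019 -0.028 -1;0 0 -2 0 0 0 -1;0 0 -2 0 0 0 -1;0 0 0 0 0 0 -1;0 0 0 0 0 0 -1';python3 -c "
from h import *
goto([385.5,-310,8],[180,0,-2.1])"
```

```text
time_s: 10.05
ee_pos: [398.4, -308.6, 35.7]
ee_rot: [179.8, -0.4, -1.7]
force: [-0.3, -0.7, -0.1]
gripper_width: 90.9
t 10.05 pos [ 398.4 -308.6   35.7] rot [179.8  -0.4  -1.7] F [-0.3 -0.7 -0.1] w 90.9
shift cm [-1.29 -0.14 -2.77] rotvec [ 0.004  0.008 -0.006] rows>= 0.7
```

```bash
python3 -m creep '-1.3 -0.15 -0.3 0 0.008 0 -1;-0.3 0 -1 0 0 0 -1;0 0 -1 0 0 0 -1;0 0 0 0 0 0 -1;0 0 0 0 0 0 -1';python3 -c "
from h import *
goto([385.5,-310,8],[180,0,-2.1])"
```

```text
time_s: 10.47
ee_pos: [385.0, -310.2, 17.5]
ee_rot: [179.4, -0.3, -1.4]
force: [0.6, -0.1, -0.3]
gripper_width: 91.1
t 10.47 pos [ 385.  -310.2   17.5] rot [179.4  -0.3  -1.4] F [ 0.6 -0.1 -0.3] w 91.1
shift cm [ 0.05  0.02 -0.95] rotvec [ 0.01   0.006 -0.012] rows>= 0.2
```

```bash
python3 -m creep '0 0 -1 0.01 0.006 -0.01 -1;0 0 0 0 0 0 -1;0 0 0 0 0 0 1;0 0 0 0 0 0 1;0 0 0 0 0 0 1;0 0 0 0 0 0 1;0 0 0 0 0 0 1;0 0 0 0 0 0 1;0 0 0 0 0 0 1;0 0 0 0 0 0 1;0 0 0 0 0 0 1;0 0 0 0 0 0 1' 55;python3 -m creep '0 0 0 0 0 0 1;0 0 0 0 0 0 1;0 0 0 0 0 0 1;0 0 0 0 0 0 1'; python3 -c "
from h import *
goto([385.5,-310,8],[180,0,-2.1])"
```

```text
time_s: 11.47
ee_pos: [386.3, -311.3, 8.5]
ee_rot: [179.9, -0.1, -2.0]
force: [0.1, -0.3, -0.2]
gripper_width: 27.5
time_s: 11.8
ee_pos: [386.5, -311.3, 8.5]
ee_rot: [179.9, -0.1, -2.0]
force: [-0.4, 0.4, 0.2]
gripper_width: 23.4
t 11.8 pos [ 386.5 -311.3    8.5] rot [ 1.799e+02 -1.000e-01 -2.000e+00] F [-0.4  0.4  0.2] w 23.4
shift cm [-0.1   0.13 -0.05] rotvec [ 0.002  0.002 -0.001] rows>= 0.0
```

```bash
python3 -m creep '0 0 1 0 0 0 1;0 0 2 0 0 0 1;0 0 3 0 0 0 1;0 0 3 0 0 0 1;0 0 1 0 0 0 1;0 0 0 0 0 0 1;0 0 0 0 0 0 1'; python3 -c "
from h import *
goto([480.4,-100.9,110],[180,0,-61.6])
grab('side','lift.png',(250,60,390,200),5)"
```

```text
time_s: 12.38
ee_pos: [380.7, -307.4, 110.0]
ee_rot: [-179.7, 0.6, -2.0]
force: [0.1, 0.1, -6.4]
gripper_width: 23.8
t 12.38 pos [ 380.7 -307.4  110. ] rot [-179.7    0.6   -2. ] F [ 0.1  0.1 -6.4] w 23.8
shift cm [ 9.97 20.65 -0.  ] rotvec [-0.01  -0.006 -1.041] rows>= 8.4
```

View pics/lift.png

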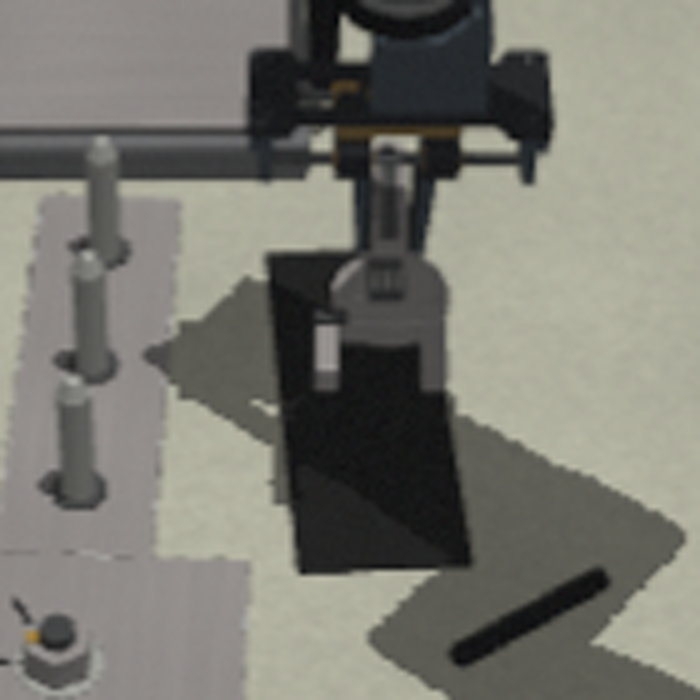

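```bash
python3 - <<'E'
from h import *
f=grab('side')
def zgiven(uv,y):
    c,d=ray(f,uv);t=(y-c[1])/d[1];return (c+d*t).round(1)
P=lambda p:[250+p[0]/5-.4,60+p[1]/5-.4]
print("end top",zgiven(P((388,148)),-401)); 
for p in [(325,372),(325,388),(433,375),(433,391)]: print(p,zgiven(P(p),-182))
E
```

```text
end top [ 376.3 -401.   115.7]
(325, 372) [ 424.5 -182.   123.2]
(325, 388) [ 424.  -182.   110.4]
(433, 375) [ 360.8 -182.   120.6]
(433, 391) [ 359.9 -182.   107.8]
```

```bash
python3 -m creep '0.8 1.8 0 0 0 -0.09 1;1 2 0 0 0 -0.1 1;1 2 0 0 0 -0.1 1;1 2 0 0 0 -0.1 1;1 2 0 0 0 -0.1 1;1 2 0 0 0 -0.1 1;1 2 0 0 0 -0.1 1;1 2 0 0 0 -0.1 1;1 2 0 0 0 -0.1 1;0 0 0 0 0 -0.05 1;0 0 0 0 0 0 1;0 0 0 0 0 0 1'; python3 -c "
from h import *
goto([480.4,-100.9,70],[180,0,-61.6])"
```

```text
time_s: 13.48
ee_pos: [456.9, -115.4, 90.5]
ee_rot: [179.5, 3.1, -58.6]
force: [-0.2, -0.3, -5.9]
gripper_width: 23.4
t 13.48 pos [ 456.9 -115.4   90.5] rot [179.5   3.1 -58.6] F [-0.2 -0.3 -5.9] w 23.4
shift cm [ 2.35  1.45 -2.05] rotvec [-0.042 -0.034 -0.053] rows>= 0.8
```

```bash
python3 -m creep '1.2 0.7 0 -0.02 -0.017 -0.03 1;1.2 0.7 0 -0.02 -0.017 -0.02 1;0 0 0 0 0 0 1;0 0 0 0 0 0 1;0 0 0 0 0 0 1'; python3 -c "
from h import *
goto([480.4,-100.9,60],[180,0,-61.6])
grab('top','mt.png',(270,150,400,280),5);grab('side','ms.png',(220,90,340,230),5)"
```

```text
time_s: 13.9
ee_pos: [476.0, -102.6, 86.2]
ee_rot: [179.4, 0.5, -61.4]
force: [0.1, 0.2, -6.0]
gripper_width: 23.4
t 13.9 pos [ 476.  -102.6   86.2] rot [179.4   0.5 -61.4] F [ 0.1  0.2 -6. ] w 23.4
shift cm [ 0.44  0.17 -2.62] rotvec [-0.003 -0.013 -0.004] rows>= 0.6
```

View pics/mt.png

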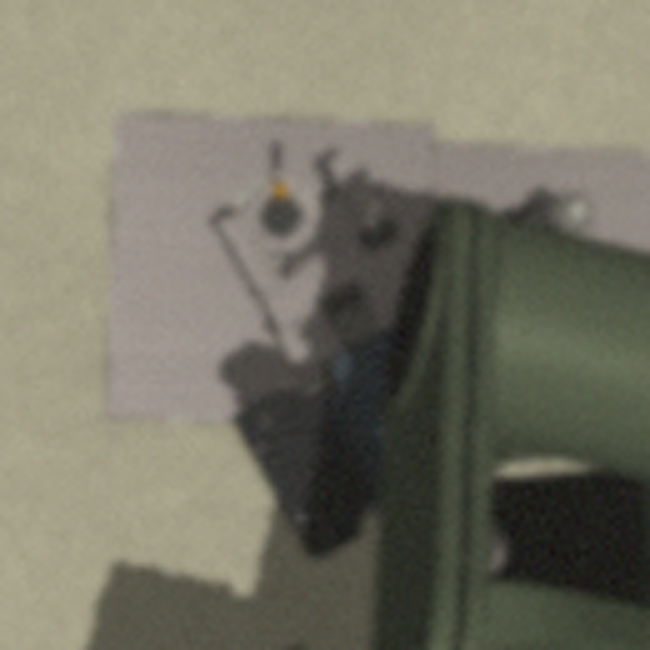

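View pics/ms.png

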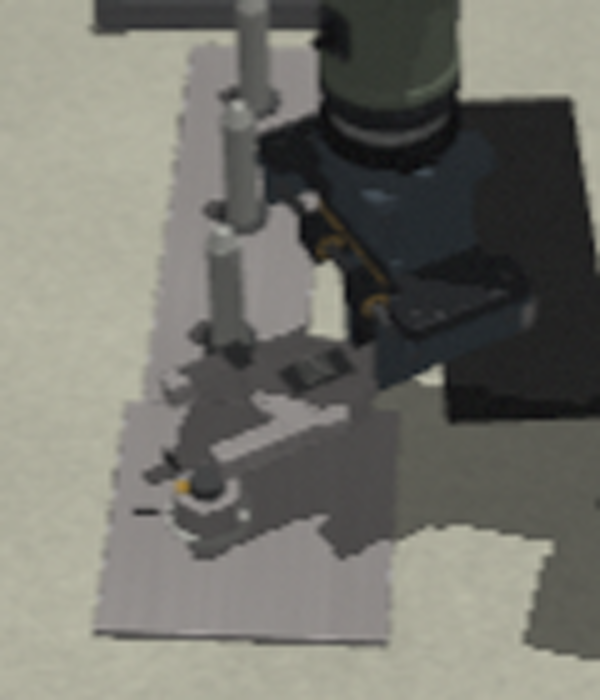

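The wrench head is hovering over the nut, with its fixed jaw at about (280,430) in ms.png. I centre it and lower to just above the stud.

```bash
python3 -m creep '0.4 0.15 -0.8 0 -0.01 0 1;0 0 -1 0 0 0 1;0 0 -0.8 0 0 0 1;0 0 0 0 0 0 1;0 0 0 0 0 0 1'; python3 -c "
from h import *
goto([480.4,-100.9,50],[180,0,-61.6])
grab('top','mt2.png',(300,160,360,220),10);grab('side','ms2.png',(235,130,315,200),8)"
```

```text
time_s: 14.42
ee_pos: [478.2, -103.2, 58.5]
ee_rot: [179.8, 0.3, -61.5]
force: [0.1, -0.0, -6.3]
gripper_width: 23.4
t 14.42 pos [ 478.2 -103.2   58.5] rot [179.8   0.3 -61.5] F [ 0.1 -0.  -6.3] w 23.4
shift cm [ 0.22  0.23 -0.85] rotvec [-0.004 -0.005 -0.002] rows>= 0.2
```

View pics/mt2.png

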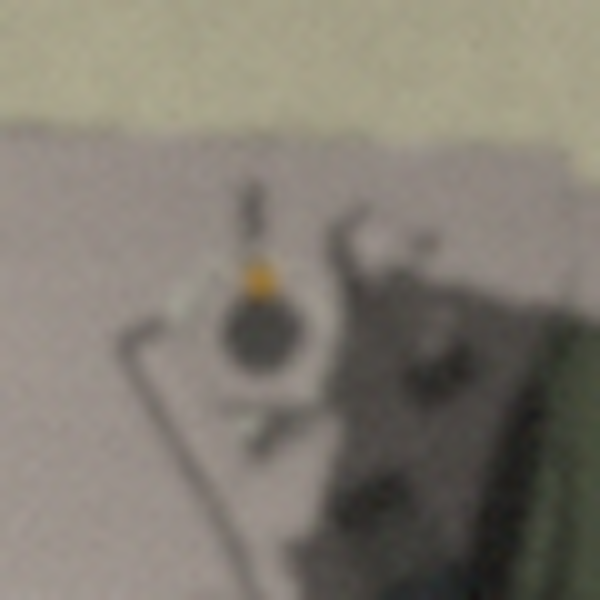

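View pics/ms2.png

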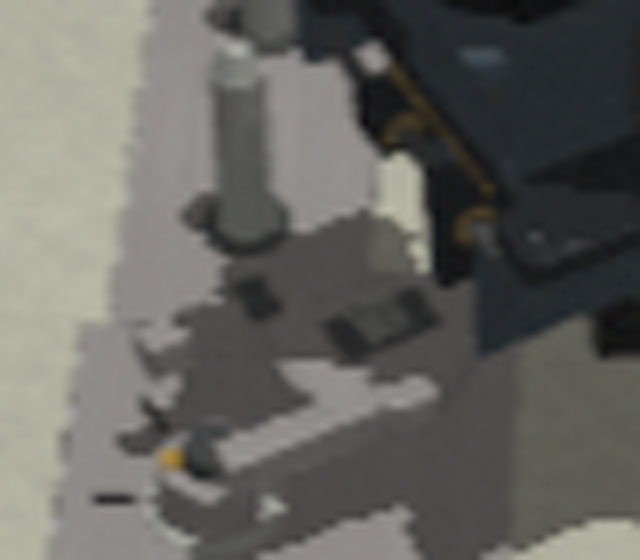

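```bash
cat > ov.py <<'E'
from h import *
def overlay(cam,name,crop,sc,phi,ox=107,jaw=0,dz=-4.5,oy=0,base=None,zu=None):
    f=vision.grab_frame(cam); s=monitor.state()
    u=np.array([np.cos(np.radians(phi)),np.sin(np.radians(phi))]);v=np.array([-u[1],u[0]])
    W=(s["ee_pos"][:2]+ox*u+oy*v) if base is None else np.array(base)
    zu=s["ee_pos"][2]+dz if zu is None else zu
    im=cv2.resize(f["img"][crop[1]:crop[3],crop[0]:crop[2]],None,fx=sc,fy=sc,interpolation=2)[:,:,::-1].copy()
    def P(x,y,z):
        p=proj(f,[*(W+x*u+y*v),z])[0];return tuple(int(i) for i in ((p-np.array(crop[:2])+.5)*sc-.5))
    def L(pts,c):
        for a,b in zip(pts[:-1],pts[1:]): cv2.line(im,P(*a),P(*b),c,1)
    z=zu+18
    L([(18,18,z),(-24,18,z),(-24,-32+jaw,z),(18,-32+jaw,z)],(0,0,255))
    L([(-200,0,z-2),(-115,0,z-2)],(255,0,0))
    c=P(-62,0,zu+22.5);cv2.circle(im,c,4,(0,255,0),1)
    for k in range(6):
        a=np.radians(28.4+60*k)
    cv2.imwrite("pics/"+name,im)
if __name__=="__main__":
    overlay("top","o1.png",(290,150,370,230),8,28.5); overlay("side","o1s.png",(235,130,315,200),8,28.5)
E
python3 ov.py
```

```text
(no output)
```

View pics/o1.png

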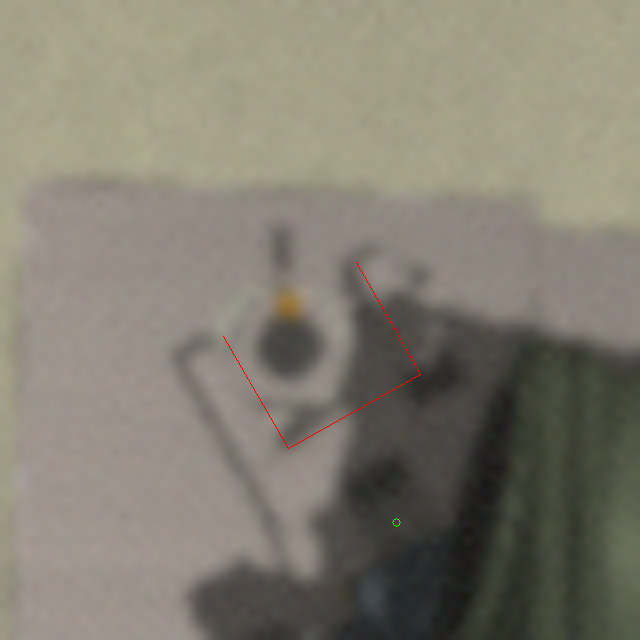

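View pics/o1s.png

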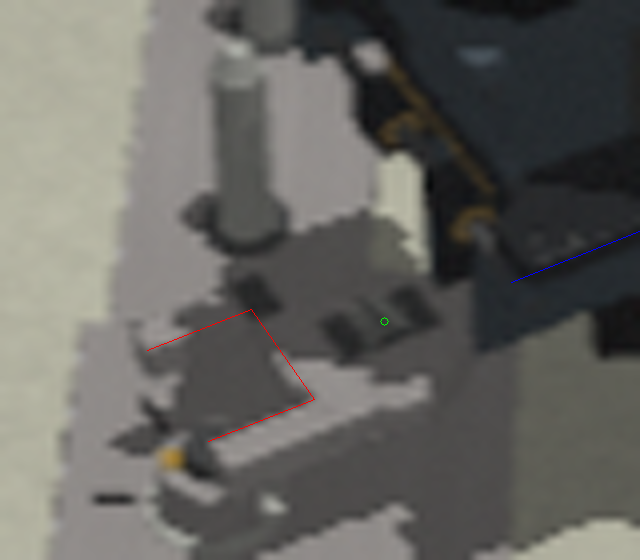

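The overlay matches the wrench (worm at (382,318) in o1s.png). I lower it over the nut.

```bash
python3 -m creep '0.2 0.25 -0.5 0 -0.005 0 1;0 0 -0.7 0 0 0 1;0 0 0 0 0 0 1;0 0 0 0 0 0 1'; python3 -c "
from h import *
goto([480.4,-100.9,25],[180,0,-61.6])"
```

```text
time_s: 14.95
ee_pos: [482.1, -100.4, 47.1]
ee_rot: [-179.7, -0.0, -61.5]
force: [0.4, -0.3, -5.2]
gripper_width: 23.8
t 14.95 pos [ 482.1 -100.4   47.1] rot [-179.7   -0.   -61.5] F [ 0.4 -0.3 -5.2] w 23.8
shift cm [-0.17 -0.05 -2.21] rotvec [-0.003  0.005 -0.002] rows>= 0.5
```

```bash
python3 -m creep '-0.1 -0.1 -0.8 0 0 0 1;0 0 -0.8 0 0 0 1;0 0 0 0 0 0 1;0 0 0 0 0 0 1'; python3 -c "
from h import *
goto([480.4,-100.9,25],[180,0,-61.6])"
```

```text
time_s: 15.28
ee_pos: [480.8, -101.4, 29.2]
ee_rot: [-179.7, 0.0, -61.5]
force: [-0.6, -1.0, -5.2]
gripper_width: 23.9
t 15.28 pos [ 480.8 -101.4   29.2] rot [-179.7    0.   -61.5] F [-0.6 -1.  -5.2] w 23.9
shift cm [-0.04  0.05 -0.42] rotvec [-0.003  0.005 -0.003] rows>= 0.1
```

```bash
python3 -m creep '0 0 -0.7 0 0 0 1;0 0 -0.6 0 0 0 1;0 0 -0.3 0 0 0 1;0 0 0 0 0 0 1;0 0 0 0 0 0 1'; python3 -c "
from h import *
goto([480.4,-100.9,10.5],[180,0,-61.6])"
```

```text
time_s: 15.7
ee_pos: [480.8, -101.5, 11.0]
ee_rot: [-179.7, 0.0, -61.5]
force: [-0.1, 1.4, -6.0]
gripper_width: 23.7
t 15.7 pos [ 480.8 -101.5   11. ] rot [-179.7    0.   -61.5] F [-0.1  1.4 -6. ] w 23.7
shift cm [-0.04  0.06 -0.05] rotvec [-0.003  0.004 -0.002] rows>= 0.0
```

```bash
python3 -m creep '0 0 -0.1 0 0 0 1;0 0 0 0 0 0 1;0 0 0 0 0 0 -0.2;0 0 0 0 0 0 -0.2;0 0 0 0 0 0 -0.2;0 0 0 0 0 0 -0.2;0 0 2 0 0 0 -0.2;0 0 3 0 0 0 -0.2;-2 -3 3 0 0 0 -0.2;-2 -3 3 0 0 0 0.5;-2 -3 0 0 0 0 1;-2 -3 0 0 0 0 1'; python3 -c "
from ov import *
st()
N=np.array([582.2,-53.8]);a=np.radians(28.4);u=np.array([np.cos(a),np.sin(a)]);v=np.array([-u[1],u[0]])
overlay('top','o2.png',(270,160,370,250),7,28.4,base=N-5*u+7*v,zu=6);overlay('side','o2s.png',(230,110,330,210),7,28.4,base=N-5*u+7*v,zu=6)"
```

```text
time_s: 16.7
ee_pos: [412.9, -217.3, 124.9]
ee_rot: [-178.8, -0.9, -60.9]
force: [-0.4, 0.1, -1.0]
gripper_width: 37.7
t 16.7 pos [ 412.9 -217.3  124.9] rot [-178.8   -0.9  -60.9] F [-0.4  0.1 -1. ] w 37.7
```

View pics/o2.png

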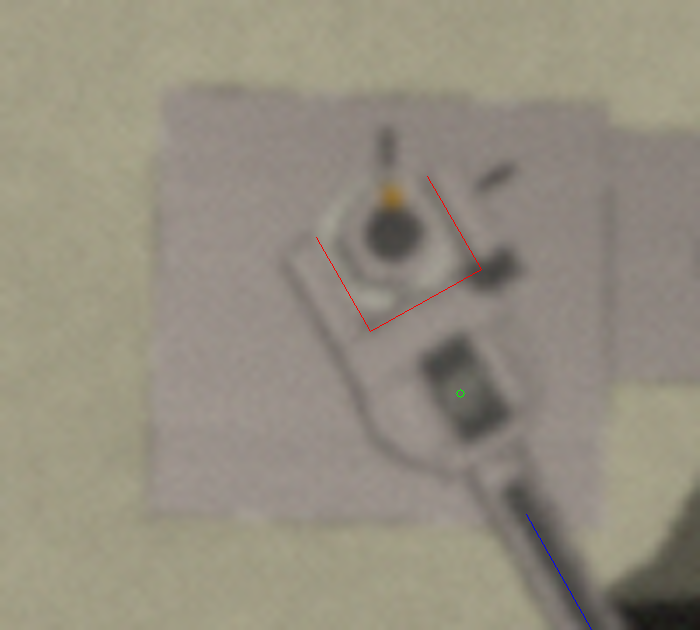

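View pics/o2s.png

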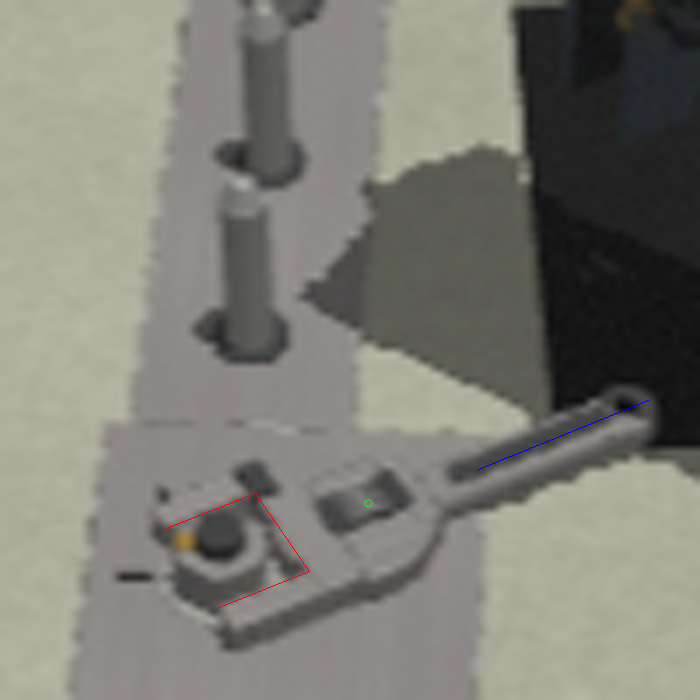

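The wrench now lies on the plate with the nut mid-mouth, and the overlay agrees within 2 mm. Next I take the shut fingers to the worm.

```bash
python3 -m creep '2 3 0 0 0 0 1;2 3 0 0 0 0 1;2 3 -1 0 0 0 1;2 3 -2 0 0 0 1;1.2 1.3 -2 -0.02 0 0 1;0 0 0 0 0 0 1;0 0 0 0 0 0 1' 30; python3 -c "
from h import *
goto([510.7,-84.5,45],[180,0,-61.6])"
```

```text
time_s: 17.38
ee_pos: [511.9, -81.3, 76.7]
ee_rot: [-178.7, -2.5, -61.9]
force: [-0.0, 0.3, 0.3]
gripper_width: 0.1
t 17.38 pos [511.9 -81.3  76.7] rot [-178.7   -2.5  -61.9] F [-0.   0.3  0.3] w 0.1
shift cm [-0.12 -0.32 -3.17] rotvec [0.027 0.04  0.005] rows>= 0.8
```

```bash
python3 -m creep '-0.1 -0.3 -1 0.027 0.04 0.005 1;0 0 -1 0 0 0 1;0 0 -0.6 0 0 0 1;0 0 0 0 0 0 1;0 0 0 0 0 0 1'; python3 -c "
from h import *
goto([510.7,-84.5,29],[180,0,-61.6])"
```

```text
time_s: 17.8
ee_pos: [510.7, -85.0, 51.6]
ee_rot: [-179.8, -0.1, -61.7]
force: [-0.4, 0.3, 0.8]
gripper_width: 0.3
t 17.8 pos [510.7 -85.   51.6] rot [-1.798e+02 -1.000e-01 -6.170e+01] F [-0.4  0.3  0.8] w 0.3
shift cm [-0.    0.05 -2.26] rotvec [-0.     0.003  0.001] rows>= 0.6
```

```bash
python3 -m creep '0 0 -1 0 0 0 1;0 0 -0.6 0 0 0 1;0 0 0 0 0 0 1;0 0 0 0 0 0 1'; python3 -m creep '0 0 -0.15 0 0 0 1;0 0 -0.15 0 0 0 1;0 0 0 0 0 0 1'; python3 -c "
from h import *
goto([510.7,-84.5,28],[180,0,-61.6])"
```

```text
time_s: 18.13
ee_pos: [510.1, -85.8, 35.3]
ee_rot: [-179.7, -0.2, -61.8]
force: [0.1, 0.4, -1.0]
gripper_width: 0.8
time_s: 18.38
ee_pos: [510.2, -85.8, 32.3]
ee_rot: [-179.7, -0.2, -61.8]
force: [0.5, 0.8, -0.5]
gripper_width: 0.4
t 18.38 pos [510.2 -85.8  32.3] rot [-179.7   -0.2  -61.8] F [ 0.5  0.8 -0.5] w 0.4
shift cm [ 0.05  0.13 -0.43] rotvec [0.001 0.006 0.003] rows>= 0.1
```

```bash
for i in 1 ; do python3 -m creep '0.02 0.05 -0.2 0 0 0 1;0 0 0 0 0 0 1'; done; python3 -m creep '0 0 -0.15 0 0 0 1;0 0 0 0 0 0 1'; python3 -m creep '0 0 -0.15 0 0 0 1;0 0 0 0 0 0 1'
```

```text
time_s: 18.55
ee_pos: [510.6, -85.2, 30.3]
ee_rot: [-179.7, -0.2, -61.8]
force: [0.5, 0.3, -0.8]
gripper_width: 0.3
time_s: 18.72
ee_pos: [511.0, -85.2, 28.8]
ee_rot: [-179.6, -0.3, -61.8]
force: [0.1, 0.3, -0.5]
gripper_width: 0.7
time_s: 18.88
ee_pos: [511.4, -85.3, 28.8]
ee_rot: [-179.6, -0.3, -61.8]
force: [-0.5, 0.7, -0.5]
gripper_width: 0.8
```

```bash
python3 -m creep '0 0 -0.1 0 0 0 1;0 0 0 0 0 0 1'; python3 -m creep '0 0 -0.15 0 0 0 1;0 0 0 0 0 0 1'; python3 -m creep '0 0 -0.1 0 0 0 1;0 0 0 0 0 0 1'
```

```text
time_s: 19.05
ee_pos: [511.7, -85.3, 28.7]
ee_rot: [-179.5, -0.3, -61.8]
force: [-0.1, -0.3, 0.5]
gripper_width: 0.6
time_s: 19.22
ee_pos: [511.9, -85.3, 28.7]
ee_rot: [-179.5, -0.4, -61.8]
force: [-0.5, 0.5, -0.0]
gripper_width: 0.5
time_s: 19.38
ee_pos: [512.0, -85.3, 28.6]
ee_rot: [-179.5, -0.4, -61.8]
force: [-0.5, -0.1, 2.1]
gripper_width: 0.4
```

```bash
python3 -m creep '0 0 -0.3 0 0 0 1;0.27 0.15 -0.3 0 0 0 1;0.27 0.15 -0.3 0 0 0 1'; python3 -m creep '0.35 0.19 -0.3 0 0 0 1;0.35 0.19 -0.3 0 0 0 1'
```

```text
time_s: 19.63
ee_pos: [518.6, -81.8, 28.1]
ee_rot: [-179.2, -0.5, -61.8]
force: [-7.8, 2.6, 28.2]
gripper_width: 0.5
time_s: 19.8
ee_pos: [525.9, -77.9, 28.2]
ee_rot: [-179.1, -0.5, -61.9]
force: [-7.8, 0.2, 27.2]
gripper_width: 0.6
```

```bash
python3 -m creep '0.35 0.19 -0.12 0 0 0 1;0.35 0.19 -0.12 0 0 0 1'; python3 -c "
from h import *
f=grab('side','w1.png',(230,110,330,210),7)"
```

```text
time_s: 19.97
ee_pos: [531.9, -74.5, 28.6]
ee_rot: [-179.2, -0.6, -61.8]
force: [-4.9, -0.9, 10.3]
gripper_width: 0.2
```

View pics/w1.png

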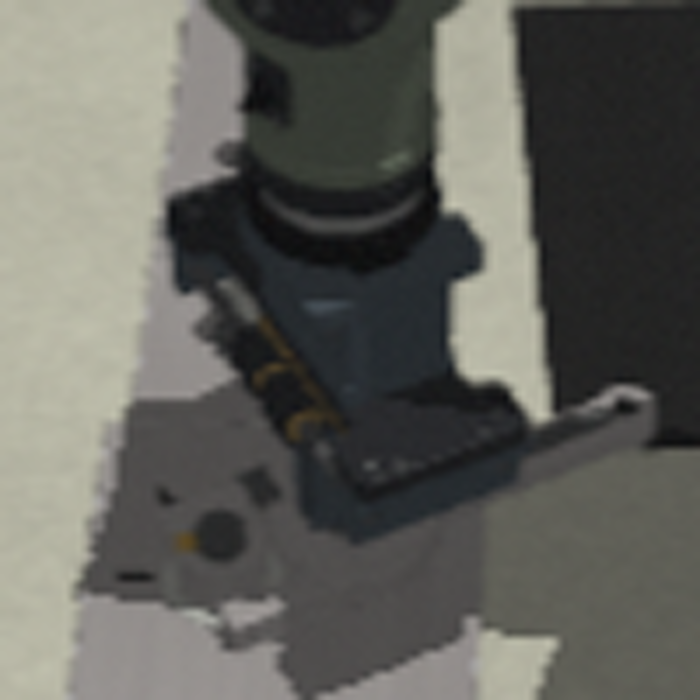

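The wrench has not shifted (its handle end is still at about (630,398)). I lift, go back and make another stroke.

```bash
python3 -m creep '0 0 1 0 0 0 1;-0.8 -0.4 0.2 0 0 0 1;-1 -0.55 0 0 0 0 1;-0.5 -0.3 0 0 0 0 1;0 0 0 0 0 0 1;0 0 0 0 0 0 1'; python3 -c "
from h import *
goto([510,-85,28.5],[180,0,-61.6])"
```

```text
time_s: 20.52
ee_pos: [505.4, -87.9, 38.3]
ee_rot: [-179.3, -0.5, -61.8]
force: [0.5, 0.1, -0.1]
gripper_width: 0.3
t 20.52 pos [505.4 -87.9  38.3] rot [-179.3   -0.5  -61.8] F [ 0.5  0.1 -0.1] w 0.3
shift cm [ 0.46  0.29 -0.98] rotvec [0.002 0.014 0.003] rows>= 0.3
```

```bash
python3 -m creep '0.35 0.2 -0.6 0 0.014 0.003 1;0 0 -0.2 0 0 0 1;0 0 -0.15 0 0 0 1'; python3 -m creep '0 0 -0.12 0 0 0 1'; python3 -m creep '0 0 -0.12 0 0 0 1'
```

```text
time_s: 20.77
ee_pos: [509.0, -86.1, 28.1]
ee_rot: [179.9, -0.0, -61.6]
force: [-7.3, 1.6, 27.2]
gripper_width: 0.2
time_s: 20.85
ee_pos: [509.3, -85.9, 28.2]
ee_rot: [179.9, -0.0, -61.6]
force: [-6.4, 0.9, 24.4]
gripper_width: 0.5
time_s: 20.93
ee_pos: [509.5, -85.8, 28.4]
ee_rot: [179.9, -0.0, -61.6]
force: [-4.4, 0.1, 14.1]
gripper_width: 0.4
```

```bash
python3 -m creep '0.35 0.19 -0.12 0 0 0 1;0.35 0.19 -0.12 0 0 0 1;0.35 0.19 -0.12 0 0 0 1;0.35 0.19 -0.12 0 0 0 1;0.35 0.19 -0.12 0 0 0 1;0.35 0.19 -0.12 0 0 0 1'; python3 -m creep '0 0 1 0 0 0 1;-0.8 -0.4 0.2 0 0 0 1;-1 -0.55 0 0 0 0 1;-0.4 -0.2 0 0 0 0 1;0 0 0 0 0 0 1;0 0 0 0 0 0 1'; python3 -c "
from h import *
goto([510,-85,28.5],[180,0,-61.6])
f=grab('side','w2.png',(230,150,300,220),9)"
```

```text
time_s: 21.43
ee_pos: [528.7, -75.8, 28.4]
ee_rot: [179.4, -0.1, -61.3]
force: [-4.6, -2.8, 12.5]
gripper_width: 0.6
time_s: 21.93
ee_pos: [504.3, -87.7, 38.7]
ee_rot: [179.2, -0.0, -61.2]
force: [0.4, 0.6, 0.0]
gripper_width: 0.7
t 21.93 pos [504.3 -87.7  38.7] rot [179.2  -0.  -61.2] F [0.4 0.6 0. ] w 0.7
shift cm [ 0.57  0.27 -1.02] rotvec [ 0.006 -0.011 -0.007] rows>= 0.3
```

View pics/w2.png

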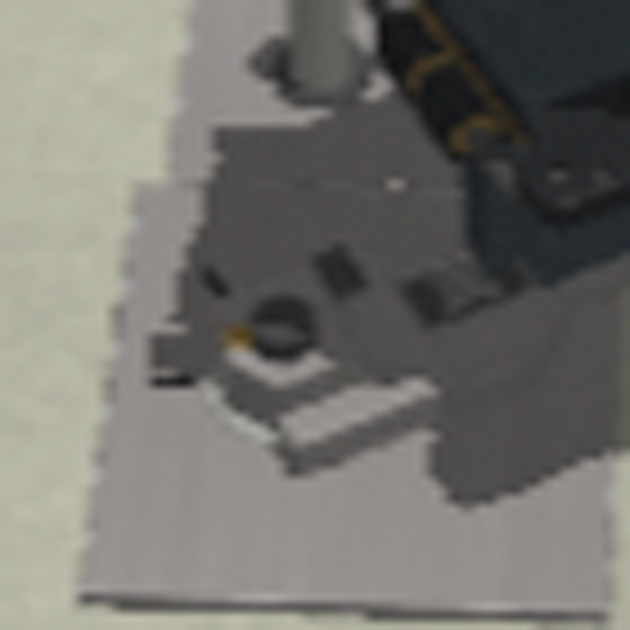

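```bash
python3 -m creep '0.45 0.25 -0.6 0.006 -0.011 -0.007 1;0 0 -0.2 0 0 0 1;0 0 -0.05 0 0 0 1;0.2 0.1 -0.12 0 0 0 1'; python3 -m creep '0.35 0.19 -0.12 0 0 0 1;0.35 0.19 -0.12 0 0 0 1;0.35 0.19 -0.12 0 0 0 1;0.35 0.19 -0.12 0 0 0 1;0.35 0.19 -0.12 0 0 0 1'; python3 -m creep '0.35 0.19 -0.12 0 0 0 1;0 0 1 0 0 0 1;-0.8 -0.4 0.2 0 0 0 1;-1 -0.55 0 0 0 0 1;-0.4 -0.2 0 0 0 0 1;0 0 0 0 0 0 1;0 0 0 0 0 0 1'; python3 -c "
from h import *
goto([510,-85,28.5],[180,0,-61.6])"
```

```text
time_s: 22.32
ee_pos: [511.0, -84.3, 28.2]
ee_rot: [179.9, 0.0, -61.6]
force: [-7.0, -1.4, 23.9]
gripper_width: 0.3
time_s: 22.73
ee_pos: [526.7, -77.5, 28.4]
ee_rot: [179.5, -0.2, -61.4]
force: [-4.6, -3.0, 11.9]
gripper_width: 0.1
time_s: 23.32
ee_pos: [505.2, -88.5, 39.5]
ee_rot: [179.3, -0.2, -61.3]
force: [0.8, -0.2, 0.5]
gripper_width: 0.7
t 23.32 pos [505.2 -88.5  39.5] rot [179.3  -0.2 -61.3] F [ 0.8 -0.2  0.5] w 0.7
shift cm [ 0.48  0.35 -1.1 ] rotvec [ 0.008 -0.009 -0.006] rows>= 0.3
```

```bash
python3 -m creep '-1 -2 2 0 0 0 1;-2 -3 2 0 0 0 1;-2 -3 0 0 0 0 1;-2 -3 0 0 0 0 1;0 0 0 0 0 0 1'; python3 -c "
from ov import *
st()
N=np.array([582.2,-53.8]);a=np.radians(28.4);u=np.array([np.cos(a),np.sin(a)]);v=np.array([-u[1],u[0]])
grab('top','o3.png',(280,160,360,240),8);overlay('side','o3s.png',(230,130,310,210),8,28.4,base=N-3*u+7*v,zu=6,jaw=11)"
```

```text
time_s: 23.73
ee_pos: [433.1, -201.3, 79.2]
ee_rot: [179.3, -0.2, -61.0]
force: [0.0, 0.3, 0.5]
gripper_width: 0.5
t 23.73 pos [ 433.1 -201.3   79.2] rot [179.3  -0.2 -61. ] F [0.  0.3 0.5] w 0.5
```

View pics/o3.png

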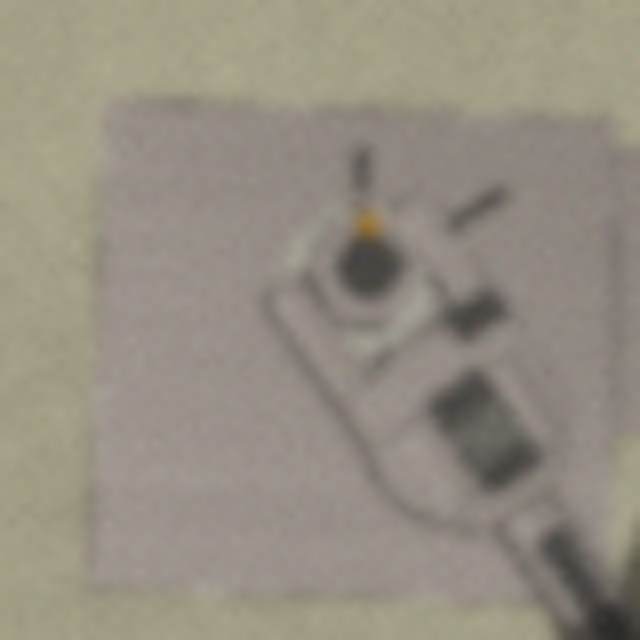

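View pics/o3s.png

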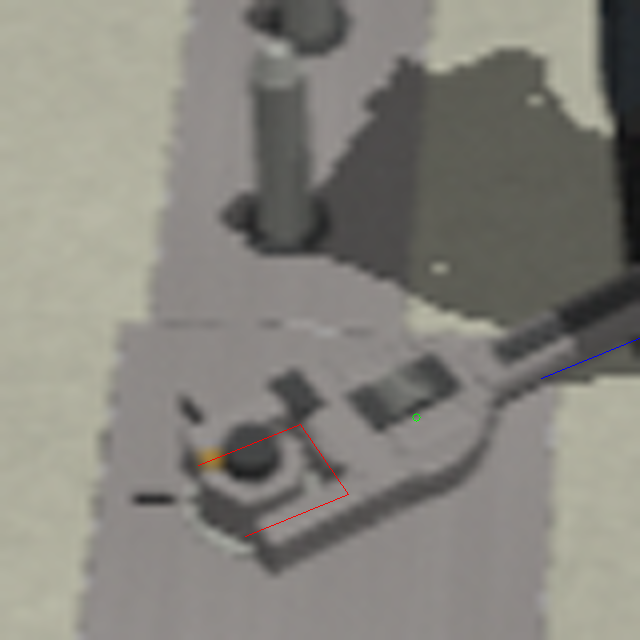

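```bash
python3 -m creep '-1 -3 3 0 0 0 1;-2 -3 2 0 0 0 1;-1 -3 0 0 0 0 1;0 0 0 0 0 0 1'; python3 -c "
from ov import *
st()
grab('top','o4.png',(290,170,390,260),8);grab('side','o4s.png',(230,120,330,200),8)"
```

```text
time_s: 24.17
ee_pos: [397.7, -285.4, 127.5]
ee_rot: [179.4, 0.0, -60.4]
force: [0.3, 0.5, -0.5]
gripper_width: 0.4
t 24.17 pos [ 397.7 -285.4  127.5] rot [179.4   0.  -60.4] F [ 0.3  0.5 -0.5] w 0.4
```

View pics/o4.png

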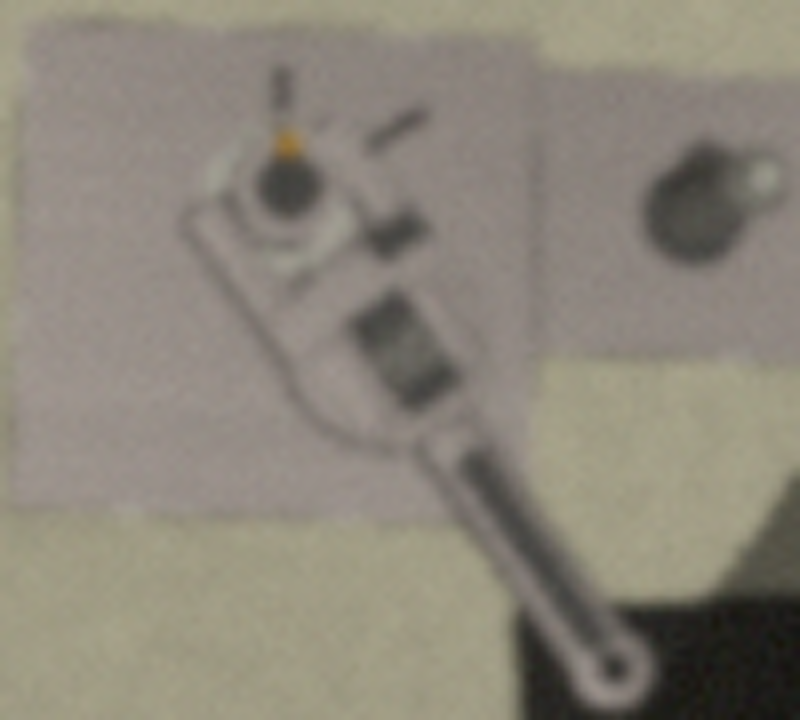

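View pics/o4s.png

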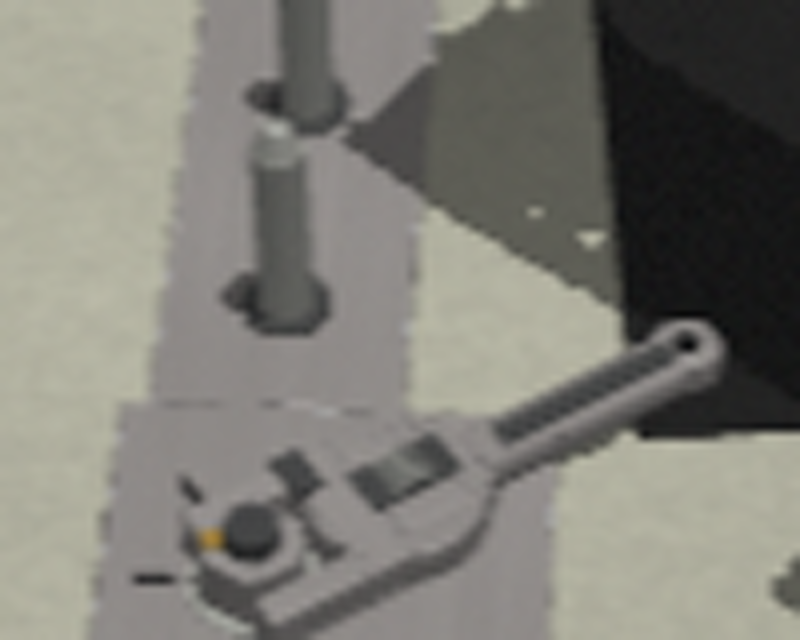

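```bash
python3 - <<'E'
from h import *
t=vision.grab_frame("top");s=vision.grab_frame("side")
PT=lambda p:[290+p[0]/8-.44,170+p[1]/8-.44];PS=lambda p:[230+p[0]/8-.44,120+p[1]/8-.44]
H=[atz(t,PT((616,668)),22),atz(s,PS((689,343)),22)];W=[atz(t,PT((405,350)),28.5),atz(s,PS((407,474)),28.5)]
S=[atz(t,PT((474,460)),21),atz(s,PS((505,435)),21)]
print(H,W,S)
for a,b in zip(W,H): d=(a-b)[:2];print(np.degrees(np.arctan2(d[1],d[0])),np.linalg.norm(d))
d=(sum(W)-sum(H))[:2]/2;a=np.arctan2(d[1],d[0]);u=np.array([np.cos(a),np.sin(a)]);v=np.array([-u[1],u[0]])
w=(sum(W)/2)[:2];N=np.array([582.2,-53.8]);print("phi",np.degrees(a),"nut rel worm",(N-w)@u,(N-w)@v)
E
```

```text
[array([ 418.44428987, -162.78337044,   22.        ]), array([ 417.75257802, -163.63872102,   22.        ])] [array([526.54522584, -92.7589349 ,  28.5       ]), array([525.52896089, -90.23113413,  28.5       ])] [array([ 489.4962564, -116.5544493,   21.       ]), array([ 488.84448985, -116.71216037,   21.        ])]
32.93391533337816 128.79920003731223
34.259174046324006 130.40100658173708
phi 33.60063979214856 nut rel worm 67.63939495913675 0.3161617105508867
```

```bash
python3 - <<'E'
from h import *
t=vision.grab_frame("top");s=vision.grab_frame("side")
def fr(p,w,phi):
    a=np.radians(phi);u=np.array([np.cos(a),np.sin(a)]);v=np.array([-u[1],u[0]]);d=p[:2]-w;return (d@u).round(1),(d@v).round(1)
N=np.array([582.2,-53.8]);
a=np.radians(28.4);u=np.array([np.cos(a),np.sin(a)]);v=np.array([-u[1],u[0]])
w0=N-65.5*u+7*v; w1=np.array([526,-91.5])
q=lambda f,p,o,sc:atz(f,[o[0]+p[0]/sc-.45,o[1]+p[1]/sc-.45],24)
print("before top slot", [fr(q(t,p,(270,160),7),w0,28.4) for p in [(495,270),(520,262),(470,275)]])
print("before side slot",[fr(q(s,p,(230,110),7),w0,28.4) for p in [(255,475),(240,470),(272,490)]])
print("after top slot",[fr(q(t,p,(290,170),8),w1,33.5) for p in [(397,232),(420,222),(375,243)]])
print("after side slot",[fr(q(s,p,(230,120),8),w1,33.5) for p in [(298,475),(280,468),(318,490)]])
print("worm after corners",[fr(q(t,p,(290,170),8),w1,33.5) for p in [(395,292),(350,322),(460,380),(412,408)]])
E
```

```text
before top slot [(np.float64(33.8), np.float64(-36.7)), (np.float64(31.8), np.float64(-46.8)), (np.float64(36.9), np.float64(-27.1))]
before side slot [(np.float64(32.0), np.float64(-41.5)), (np.float64(36.4), np.float64(-47.1)), (np.float64(29.5), np.float64(-30.3))]
after top slot [(np.float64(34.2), np.float64(-23.2)), (np.float64(32.6), np.float64(-31.7)), (np.float64(35.3), np.float64(-14.7))]
after side slot [(np.float64(32.4), np.float64(-24.4)), (np.float64(36.2), np.float64(-31.1)), (np.float64(30.2), np.float64(-13.8))]
worm after corners [(np.float64(17.8), np.float64(-10.8)), (np.float64(18.1), np.float64(7.9)), (np.float64(-19.2), np.float64(-11.9)), (np.float64(-17.7), np.float64(7.2))]
```

```bash
python3 - <<'E'
from h import *
f=vision.grab_frame("side");g=f["img"][160:200,235:290];g=cv2.resize(g,None,fx=14,fy=14,interpolation=2).astype(float)
g=np.clip((g-40)*1.7,0,255).astype(np.uint8);cv2.imwrite("pics/z1.png",g[:,:,::-1])
f=vision.grab_frame("top");g=f["img"][180:220,305:355];g=cv2.resize(g,None,fx=14,fy=14,interpolation=2).astype(float)
g=np.clip((g-60)*2.2,0,255).astype(np.uint8);cv2.imwrite("pics/z2.png",g[:,:,::-1])
E
```

```text
(no output)
```

View pics/z1.png

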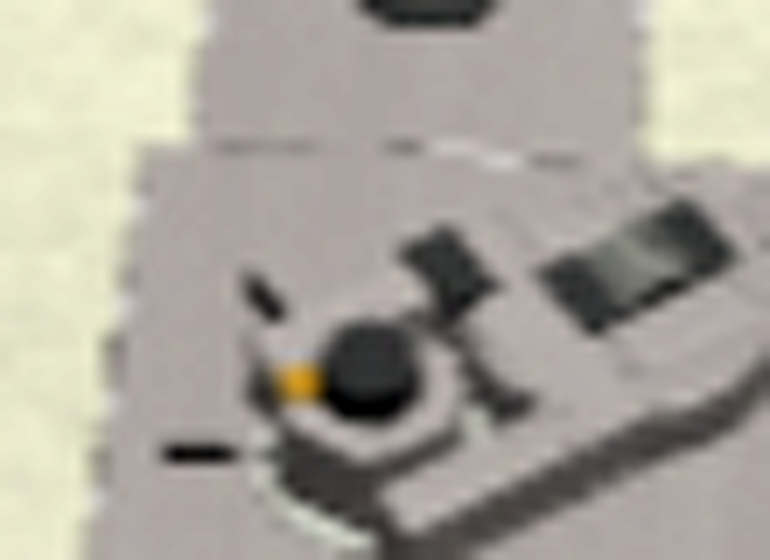

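View pics/z2.png

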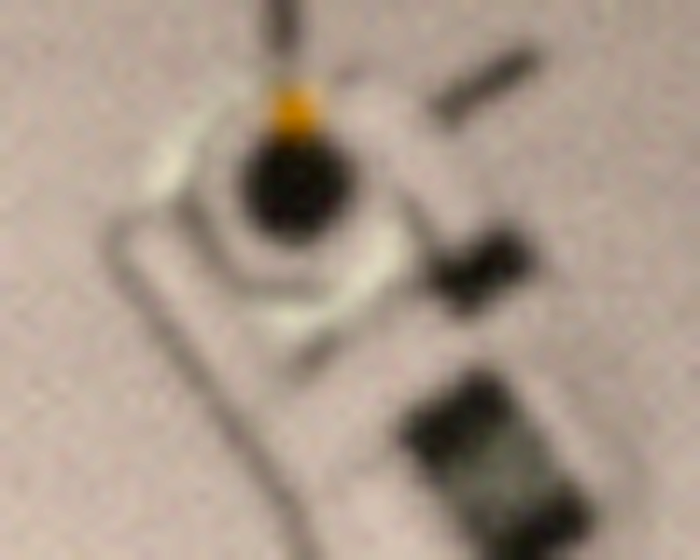

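In z1 and z2 the jaw has closed about 12–13 mm, but the wrench has yawed to about 33.5° against the flats' 28.4°. I grip the handle, square it up, and then roll a little more.

```bash
python3 -c "
from h import *
goto([488.5,-116.3,60],[180,0,-56.5])"
```

```text
t 24.57 pos [ 397.4 -280.9  126.3] rot [179.3   0.3 -60.2] F [ 0.3 -0.2  0.5] w 0.6
shift cm [ 9.11 16.46 -6.63] rotvec [ 0.001 -0.013  0.065] rows>= 4.9
```

```bash
python3 -m creep '1.5 2.7 0 0 0 0.01 -0.2;1.5 2.7 0 0 0 0.01 -0.2;1.5 2.7 0 0 0 0.01 -0.2;1.5 2.7 -1 0 0 0.01 -0.2;1.5 2.7 -2 0 0 0.01 -0.2;0.5 1 -2 0 -0.01 0.01 -0.2;0 0 0 0 0 0 -0.2;0 0 0 0 0 0 -0.2' 50;python3 -c "
from h import *
goto([488.5,-116.3,40],[180,0,-56.5])"
```

```text
time_s: 25.23
ee_pos: [482.4, -125.9, 74.9]
ee_rot: [179.9, -0.1, -56.4]
force: [0.3, 0.1, 0.7]
gripper_width: 51.0
t 25.23 pos [ 482.4 -125.9   74.9] rot [ 1.799e+02 -1.000e-01 -5.640e+01] F [0.3 0.1 0.7] w 51.0
shift cm [ 0.61  0.96 -3.49] rotvec [ 0.003  0.    -0.002] rows>= 0.9
```

```bash
python3 -m creep '0.55 0.9 -1 0 0 0 -0.2;0 0 -1 0 0 0 -0.2;0 0 -1 0 0 0 -0.2;0 0 0 0 0 0 -0.2;0 0 0 0 0 0 -0.2';python3 -c "
from h import *
goto([488.5,-116.3,11],[180,0,-56.5])"
```

```text
time_s: 25.65
ee_pos: [489.1, -118.7, 44.8]
ee_rot: [-180.0, -0.3, -56.6]
force: [0.2, -0.1, -0.2]
gripper_width: 54.6
t 25.65 pos [ 489.1 -118.7   44.8] rot [-180.    -0.3  -56.6] F [ 0.2 -0.1 -0.2] w 54.6
shift cm [-0.06  0.24 -3.38] rotvec [0.005 0.003 0.001] rows>= 0.8
```

```bash
python3 -m creep '0 0.25 -1 0 0 0 -0.2;0 0 -1.1 0 0 0 -0.2;0 0 -0.8 0 0 0 -0.2;0 0 0 0 0 0 -0.2;0 0 0 0 0 0 -0.2';python3 -c "
from h import *
goto([488.5,-116.3,11],[180,0,-56.5])"
```

```text
time_s: 26.07
ee_pos: [490.5, -119.2, 17.1]
ee_rot: [-179.8, -0.6, -56.8]
force: [-0.1, 0.4, 0.2]
gripper_width: 54.6
t 26.07 pos [ 490.5 -119.2   17.1] rot [-179.8   -0.6  -56.8] F [-0.1  0.4  0.2] w 54.6
shift cm [-0.2   0.29 -0.61] rotvec [0.007 0.008 0.005] rows>= 0.2
```

```bash
python3 -m creep '-0.15 0.25 -0.5 0.007 0.008 0.005 -0.2;0 0 0 0 0 0 -0.2;0 0 0 0 0 0 1;0 0 0 0 0 0 1;0 0 0 0 0 0 1;0 0 0 0 0 0 1;0 0 0 0 0 0 1;0 0 0 0 0 0 1' 40;python3 -c "
from h import *
goto([488.5,-116.3,11],[180,0,-56.5])"
```

```text
time_s: 26.73
ee_pos: [488.0, -116.5, 13.2]
ee_rot: [180.0, 0.1, -56.5]
force: [-0.3, 0.8, -0.2]
gripper_width: 23.9
t 26.73 pos [ 488.  -116.5   13.2] rot [ 1.80e+02  1.00e-01 -5.65e+01] F [-0.3  0.8 -0.2] w 23.9
shift cm [ 0.05  0.02 -0.22] rotvec [-0.002 -0.002 -0.   ] rows>= 0.1
```

```bash
python3 -m creep '-0.06 0.25 0 0 0 -0.022 1;-0.06 0.25 0 0 0 -0.022 1;-0.06 0.25 0 0 0 -0.022 1;-0.06 0.25 0 0 0 -0.022 1;0 0 0 0 0 0 1;0 0 0 0 0 0 1';python3 -c "
from h import *
goto([485.4,-106.1,13],[180,0,-61.6]);print(monitor.state()['torque'])"
```

```text
time_s: 27.23
ee_pos: [484.1, -108.1, 13.2]
ee_rot: [179.7, 0.0, -61.5]
force: [-0.3, -1.3, -0.4]
gripper_width: 23.4
t 27.23 pos [ 484.1 -108.1   13.2] rot [179.7   0.  -61.5] F [-0.3 -1.3 -0.4] w 23.4
shift cm [ 0.13  0.2  -0.02] rotvec [ 0.002 -0.004 -0.002] rows>= 0.1
[0.02310462 0.23590865 0.02647484]
```

```bash
python3 -m creep '0.13 0.2 0 0 0 0 1;0 0 0 0 0 0 1'; for k in 1; do python3 -m creep '-0.06 0.11 0 0 0 0 1;0 0 0 0 0 0 1'; python3 -m creep '-0.06 0.11 0 0 0 0 1;0 0 0 0 0 0 1';  done; python3 -c "
from h import *;st()"
```

```text
time_s: 27.4
ee_pos: [485.4, -106.5, 13.2]
ee_rot: [179.7, -0.0, -61.4]
force: [-0.3, 2.1, -0.8]
gripper_width: 23.3
time_s: 27.57
ee_pos: [485.5, -105.8, 13.2]
ee_rot: [179.8, -0.1, -61.4]
force: [-1.1, -0.2, -0.8]
gripper_width: 23.8
time_s: 27.73
ee_pos: [485.4, -105.2, 13.2]
ee_rot: [179.8, -0.1, -61.5]
force: [0.1, -0.8, -1.3]
gripper_width: 23.3
t 27.73 pos [ 485.4 -105.2   13.2] rot [ 1.798e+02 -1.000e-01 -6.150e+01] F [ 0.1 -0.8 -1.3] w 23.3
```

```bash
python3 -m creep '0 0 0 0 0 0 -0.2;0 0 0 0 0 0 -0.2;0 0 0 0 0 0 -0.2;0 0 0 0 0 0 -0.2;0 0 2 0 0 0 -0.2;0 0 2.5 0 0 0 0;0 0 0 0 0 0 1;0 0 0 0 0 0 1' 40; python3 -m creep '1 0.5 0 0 0 0 1;1 0.5 0 0 0 0 1;0.8 0.4 0 0 0 0 1;0.2 0.1 0 0 0 0 1;0 0 0 0 0 0 1;0 0 0 0 0 0 1';python3 -c "
from ov import *
goto([516,-88.6,34],[180,0,-61.6])
W=np.array([485.4,-105.2])+107*np.array([.88,.476]);print(W)
overlay('side','o5s.png',(230,120,330,200),8,28.4,base=W,zu=6,jaw=12)"
```

```text
time_s: 28.4
ee_pos: [486.3, -103.7, 59.6]
ee_rot: [179.9, -0.1, -61.4]
force: [-0.7, 0.9, -0.5]
gripper_width: 37.5
time_s: 28.9
ee_pos: [519.6, -86.0, 56.6]
ee_rot: [179.8, 0.0, -61.3]
force: [0.3, -0.5, -0.6]
gripper_width: 0.8
t 28.9 pos [519.6 -86.   56.6] rot [179.8   0.  -61.3] F [ 0.3 -0.5 -0.6] w 0.8
shift cm [-0.36 -0.26 -2.26] rotvec [ 0.001 -0.003 -0.004] rows>= 0.6
[579.56  -54.268]
```

View pics/o5s.png

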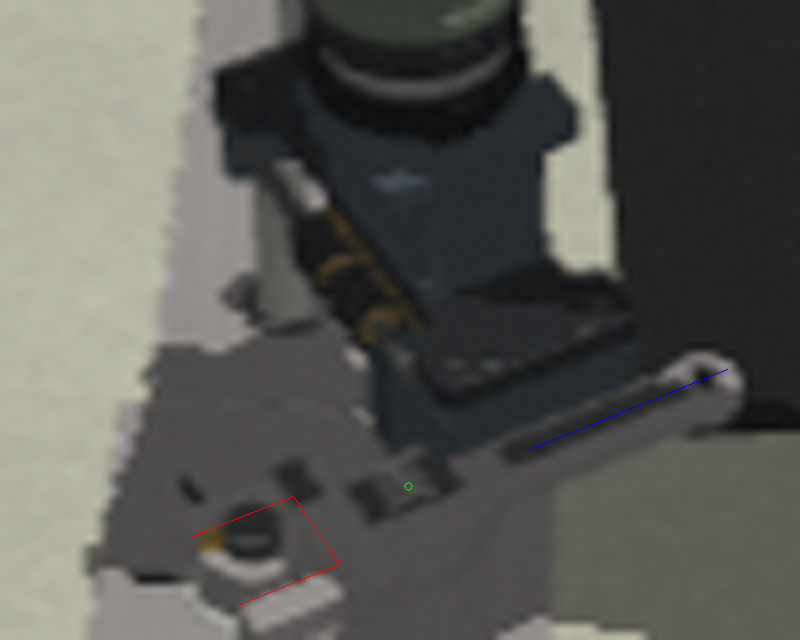

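The overlay matches, with the worm at (408,487). One more rolling stroke.

```bash
python3 -m creep '-0.3 -0.2 -0.8 0 0 0 1;0 0 -0.8 0 0 0 1;0 0 -0.2 0 0 0 1;0 0 0 0 0 0 1'; python3 -m creep '0 0 -0.3 0 0 0 1;0 0 0 0 0 0 1'; python3 -m creep '0 0 -0.2 0 0 0 1;0 0 0 0 0 0 1'
```

```text
time_s: 29.28
ee_pos: [514.4, -88.5, 35.9]
ee_rot: [179.7, 0.1, -61.4]
force: [0.2, 0.7, -0.4]
gripper_width: 0.3
time_s: 29.45
ee_pos: [513.7, -88.7, 32.2]
ee_rot: [179.6, 0.2, -61.4]
force: [-0.1, 0.9, 0.3]
gripper_width: 0.3
time_s: 29.62
ee_pos: [513.7, -88.8, 30.0]
ee_rot: [179.6, 0.2, -61.4]
force: [-0.0, -0.6, 0.4]
gripper_width: 0.3
```

```bash
python3 -m creep '0.1 0.05 -0.2 0 0 0 1;0.1 0.05 -0.12 0 0 0 1';  for i in 1; do python3 -m creep '0.3 0.16 -0.12 0 0 0 1;0.3 0.16 -0.12 0 0 0 1'; python3 -m creep '0.3 0.16 -0.12 0 0 0 1';python3 -m creep '0.3 0.16 -0.12 0 0 0 1'; python3 -m creep '0.3 0.16 -0.12 0 0 0 1'; python3 -m creep '0.3 0.16 -0.12 0 0 0 1'; done
```

```text
time_s: 29.78
ee_pos: [515.6, -88.1, 28.4]
ee_rot: [179.6, 0.1, -61.4]
force: [-6.1, -0.1, 16.8]
gripper_width: 0.7
time_s: 29.95
ee_pos: [520.3, -86.0, 28.6]
ee_rot: [179.4, 0.1, -61.4]
force: [-3.6, -1.8, 9.7]
gripper_width: 0.5
time_s: 30.03
ee_pos: [522.6, -84.9, 28.5]
ee_rot: [179.3, 0.1, -61.3]
force: [-5.4, -2.7, 10.3]
gripper_width: 0.2
time_s: 30.12
ee_pos: [523.9, -84.3, 28.4]
ee_rot: [179.1, 0.1, -61.2]
force: [-9.3, -6.8, 13.9]
gripper_width: 0.5
time_s: 30.2
ee_pos: [524.3, -84.0, 28.4]
ee_rot: [178.7, 0.1, -61.1]
force: [-9.0, -6.2, 13.7]
gripper_width: 0.2
time_s: 30.28
ee_pos: [524.7, -83.8, 28.4]
ee_rot: [178.4, 0.1, -61.0]
force: [-9.1, -5.2, 14.1]
gripper_width: 0.4
```

The drag rose to 11 N and the finger stalled, so the jaw is snug on the nut. I back the worm off a few millimetres for about 0.5 mm of play.

```bash
python3 -m creep '0 0 -0.1 0 0 0 1;-0.25 -0.13 -0.12 0 0 0 1;-0.25 -0.13 -0.12 0 0 0 1';python3 -m creep '-0.1 -0.05 -0.12 0.01 0 0 1'; python3 -m creep '0 0 1 0.01 0 0 1;0 0 2 0.01 0 0 1;-1.5 -0.8 1 0 0 0 0;-1.5 -0.8 0 0 0 0 -0.2;0 0 0 0 0 0 -0.2;0 0 0 0 0 0 -0.2';python3 -c "
from ov import *
st()
W=np.array([485.4,-105.2])+107*np.array([.88,.476])
overlay('side','o6s.png',(230,120,330,200),8,28.4,base=W,zu=6,jaw=13.5)"
```

```text
time_s: 30.53
ee_pos: [522.3, -85.7, 28.7]
ee_rot: [178.7, -0.0, -61.1]
force: [1.8, 2.6, 4.5]
gripper_width: 0.7
time_s: 30.62
ee_pos: [522.4, -85.7, 28.6]
ee_rot: [179.2, 0.4, -61.1]
force: [-1.0, 1.4, 7.0]
gripper_width: 0.4
time_s: 31.12
ee_pos: [490.3, -102.7, 68.7]
ee_rot: [179.7, 1.6, -61.0]
force: [0.1, -0.3, -0.6]
gripper_width: 23.9
t 31.12 pos [ 490.3 -102.7   68.7] rot [179.7   1.6 -61. ] F [ 0.1 -0.3 -0.6] w 23.9
```

View pics/o6s.png

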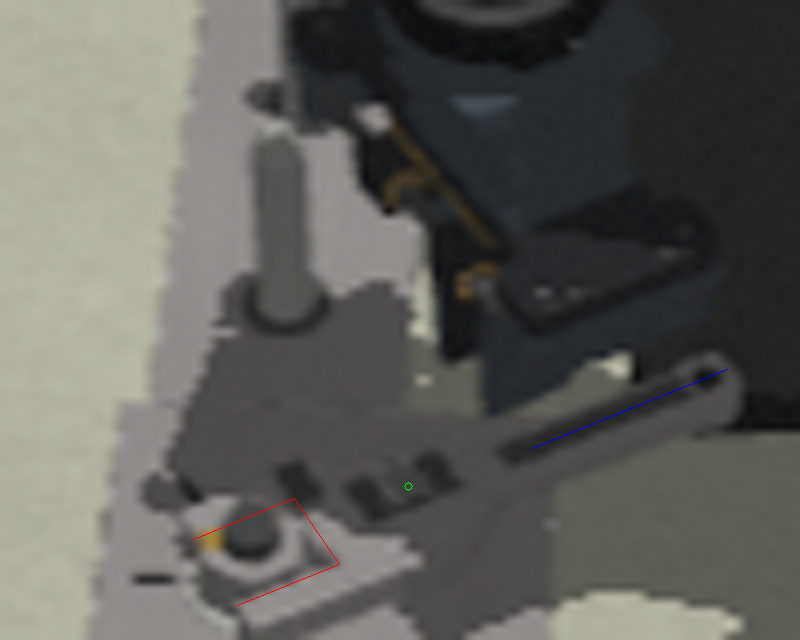

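```bash
python3 -m creep '-0.25 -0.2 -1 0.01 -0.022 0 -0.2;0 0 -1.2 0 0 0 -0.2;0 0 -1.2 0 0 0 -0.2;0 0 -0.5 0 0 0 -0.2;0 0 0 0 0 0 -0.2;0 0 0 0 0 0 -0.2';python3 -c "
from h import *
goto([486,-106,12],[180,0,-61.3])"
```

```text
time_s: 31.67
ee_pos: [488.1, -103.7, 25.2]
ee_rot: [-179.0, 1.6, -60.9]
force: [0.0, -0.5, -1.0]
gripper_width: 54.7
t 31.67 pos [ 488.1 -103.7   25.2] rot [-179.     1.6  -60.9] F [ 0.  -0.5 -1. ] w 54.7
shift cm [-0.21 -0.23 -1.32] rotvec [-0.033  0.002 -0.007] rows>= 0.3
```

```bash
python3 -m creep '-0.2 -0.2 -0.7 -0.033 0 -0.007 -0.2;0 0 -0.6 0 0 0 -0.2;0 0 0 0 0 0 -0.2;0 0 0 0 0 0 -0.2';python3 -c "
from h import *
goto([486,-106,12],[180,0,-61.3])"
```

```text
time_s: 32.0
ee_pos: [488.1, -105.7, 12.5]
ee_rot: [-179.8, -0.1, -61.2]
force: [0.7, 0.3, 0.3]
gripper_width: 54.7
t 32.0 pos [ 488.1 -105.7   12.5] rot [-1.798e+02 -1.000e-01 -6.120e+01] F [0.7 0.3 0.3] w 54.7
shift cm [-0.21 -0.03 -0.05] rotvec [ 0.     0.004 -0.001] rows>= 0.1
```

```bash
python3 -m creep '0 0 0 0 0 0 1;0 0 0 0 0 0 1;0 0 0 0 0 0 1;0 0 0 0 0 0 1;0 0 0 0 0 0 1;0 0 0 0 0 0 1' 30;python3 -c "
from h import *
s=st()
d=np.array([582.2,-53.8])-s['ee_pos'][:2];print(np.linalg.norm(d),np.degrees(np.arctan2(d[1],d[0])))"
```

```text
time_s: 32.5
ee_pos: [487.4, -106.0, 13.4]
ee_rot: [-179.8, -0.0, -61.3]
force: [0.6, 0.6, -1.5]
gripper_width: 23.8
t 32.5 pos [ 487.4 -106.    13.4] rot [-179.8   -0.   -61.3] F [ 0.6  0.6 -1.5] w 23.8
108.19124906175537 28.848477404456375
```

```bash
cat > arc.py <<'E'
from h import *
import sys
N=np.array([582.2,-53.8])
def arc(r,step,n):
    s=st();phi=np.radians(s["ee_rot"][2]+90)
    d=N-s["ee_pos"][:2];print("r",np.linalg.norm(d).round(1),"pos-phi",np.degrees(np.arctan2(d[1],d[0])).round(1),"yaw-phi",np.degrees(phi).round(1),"torque",s["torque"].round(2))
    p=s["ee_pos"][:2]
    for i in range(n):
        phi-=step;q=N-r*np.array([np.cos(phi),np.sin(phi)]);print(((q-p)/10).round(2),end=" ");p=q
    print()
if __name__=="__main__": arc(float(sys.argv[1]),float(sys.argv[2]),int(sys.argv[3]))
E
python3 arc.py 108.2 0.06 5
```

```text
t 32.5 pos [ 487.4 -106.    13.4] rot [-179.8   -0.   -61.3] F [ 0.6  0.6 -1.5] w 23.8
r 108.2 pos-phi 28.8 yaw-phi 28.7 torque [ 0.06  0.08 -0.07]
[-0.31  0.6 ] [-0.26  0.6 ] [-0.22  0.61] [-0.19  0.62] [-0.15  0.63]
```

```bash
python3 -m creep '-0.3 0.6 0 0 0 -0.06 1;-0.26 0.6 0 0 0 -0.06 1;-0.22 0.61 0 0 0 -0.06 1;-0.19 0.62 0 0 0 -0.06 1'; python3 arc.py 108.2 0.06 6
```

```text
time_s: 32.83
ee_pos: [478.2, -82.3, 13.4]
ee_rot: [-179.8, -0.1, -75.3]
force: [0.5, 0.3, -1.1]
gripper_width: 23.8
t 32.83 pos [478.2 -82.3  13.4] rot [-1.798e+02 -1.000e-01 -7.530e+01] F [ 0.5  0.3 -1.1] w 23.8
r 107.9 pos-phi 15.3 yaw-phi 14.7 torque [0.23 0.2  0.47]
[-0.21  0.74] [-0.11  0.64] [-0.07  0.65] [-0.03  0.65] [0.01 0.65] [0.05 0.65]
```

Tracking is good; I continue the arc.

```bash
python3 -m creep '-0.2 0.74 0 0 0 -0.06 1;-0.11 0.65 0 0 0 -0.06 1;-0.07 0.65 0 0 0 -0.06 1;-0.03 0.65 0 0 0 -0.06 1;0.01 0.65 0 0 0 -0.06 1'; python3 arc.py 108.2 0.06 6
```

```text
time_s: 33.25
ee_pos: [474.6, -49.3, 13.4]
ee_rot: [-179.7, -0.4, -93.0]
force: [-0.1, -0.6, -1.4]
gripper_width: 23.8
t 33.25 pos [474.6 -49.3  13.4] rot [-179.7   -0.4  -93. ] F [-0.1 -0.6 -1.4] w 23.8
r 107.7 pos-phi -2.4 yaw-phi -3.0 torque [0.11 0.26 0.37]
[0.01 0.76] [0.09 0.64] [0.13 0.64] [0.17 0.63] [0.21 0.62] [0.24 0.6 ]
```

```bash
python3 -m creep '0.01 0.74 0 0 0 -0.06 1;0.09 0.64 0 0 0 -0.06 1;0.13 0.64 0 0 0 -0.06 1;0.17 0.63 0 0 0 -0.06 1;0.21 0.62 0 0 0 -0.06 1;0.24 0.6 0 0 0 -0.06 1'; python3 arc.py 108.2 0.05 4
```

```text
time_s: 33.75
ee_pos: [483.7, -10.8, 13.4]
ee_rot: [-179.6, -0.6, -114.1]
force: [0.1, -1.6, -0.7]
gripper_width: 23.7
t 33.75 pos [483.7 -10.8  13.4] rot [-179.6   -0.6 -114.1] F [ 0.1 -1.6 -0.7] w 23.7
r 107.5 pos-phi -23.6 yaw-phi -24.1 torque [0.11 0.2  0.43]
[0.21 0.61] [0.26 0.48] [0.28 0.46] [0.3  0.45]
```

```bash
python3 -m creep '0.21 0.55 0 0 0 -0.05 1;0.26 0.46 0 0 0 -0.05 1;0 0 0 0 0 0 1;0 0 0 0 0 0 1'; python3 arc.py 108.2 0.02 2; python3 -c "
from h import *
grab('top','n1.png',(300,160,370,230),9);grab('side','n1s.png',(230,130,310,210),8)"
```

```text
time_s: 34.08
ee_pos: [489.1, -0.3, 13.4]
ee_rot: [-179.5, -0.7, -119.9]
force: [-1.5, -3.1, -0.0]
gripper_width: 24.3
t 34.08 pos [ 4.891e+02 -3.000e-01  1.340e+01] rot [-179.5   -0.7 -119.9] F [-1.5 -3.1 -0. ] w 24.3
r 107.4 pos-phi -29.9 yaw-phi -29.9 torque [-0.14  0.35 -0.18]
[0.05 0.24] [0.11 0.18]
```

View pics/n1.png

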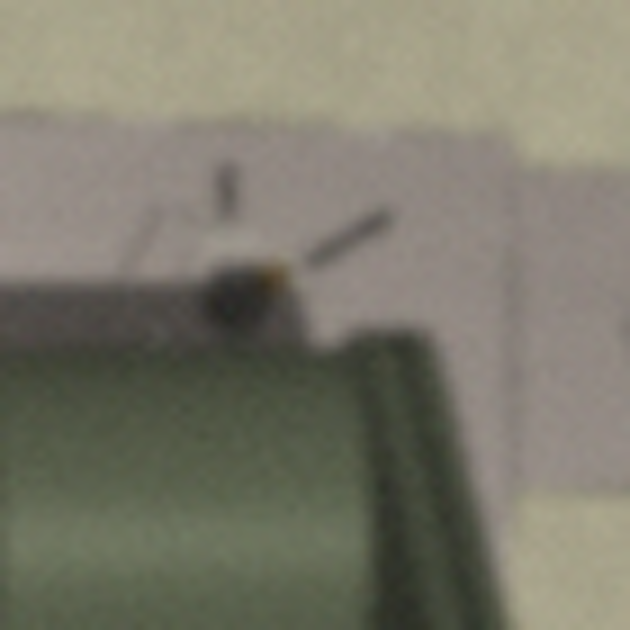

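View pics/n1s.png

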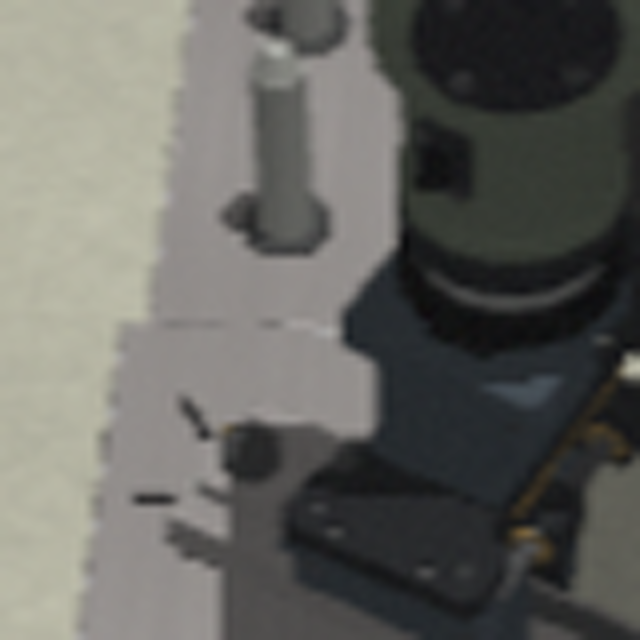

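The stripe, at (275,275) in n1.png, points at the long mark at (345,240). I relax slightly, firm the grip, and lift the wrench off.

```bash
python3 -m creep '0 -0.15 0 0 0 0.014 1;0 0 0 0 0 0 1;0 0 0 0 0 0 1;0 0 0.3 0 0 0 1;0 0 0.3 0 0 0 1;0 0 0.3 0 0 0 1' 55; python3 -c "
from h import *
st()"
```

```text
time_s: 34.68
ee_pos: [487.0, -1.8, 21.1]
ee_rot: [-179.8, -0.7, -119.1]
force: [1.9, 1.9, -7.5]
gripper_width: 23.9
t 34.68 pos [487.   -1.8  21.1] rot [-179.8   -0.7 -119.1] F [ 1.9  1.9 -7.5] w 23.9
```

```bash
python3 -m creep '0 0 0.8 0 0 0 1;0 0 1 0 0 0 1;0 0 1.5 0 0 0 1;0 0 2.5 0 0 0 1;0 0 3 0 0 0 1;0 0 1 0 0 0 1;0 0 0 0 0 0 1'; python3 -c "
from h import *
st();grab('side','n2.png',(200,80,340,220),5)
goto([390,-310,110],[180,0,-2])"
```

```text
time_s: 35.27
ee_pos: [482.4, -1.9, 123.9]
ee_rot: [179.8, -1.0, -118.9]
force: [0.5, -0.8, -5.7]
gripper_width: 23.3
t 35.27 pos [482.4  -1.9 123.9] rot [ 179.8   -1.  -118.9] F [ 0.5 -0.8 -5.7] w 23.3
t 35.32 pos [482.4  -1.9 123.2] rot [ 179.8   -1.  -118.9] F [ 0.1 -0.7 -5.6] w 23.1
shift cm [ -9.24 -30.81  -1.32] rotvec [0.021 0.006 2.041] rows>= 16.5
```

View pics/n2.png

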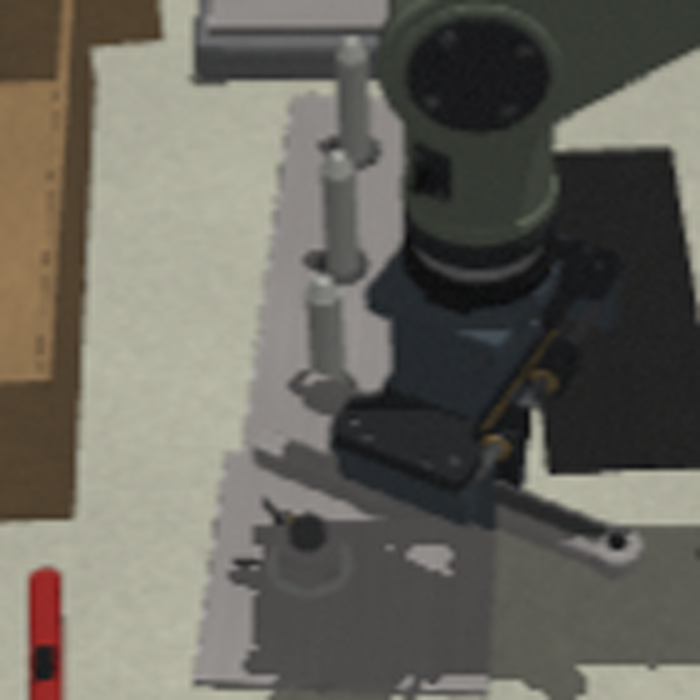

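```bash
python3 -m creep '0 0 0.2 0 0 0.1 1;-0.5 -0.5 0.2 0 0 0.12 1;-0.7 -1 0.2 0 0 0.12 1;-0.7 -1 0.2 0 0 0.12 1;-0.7 -1 0.2 0 0 0.12 1;-0.7 -1 0.2 0 0 0.12 1;-0.7 -1 0.2 0 0 0.12 1;-0.7 -2 0.2 0 0 0.12 1;-0.7 -2 0.2 0 0 0.12 1;-0.7 -2 0.2 0 0 0.12 1;-0.7 -2 0.1 0 0 0.12 1;-0.5 -2 0.1 0 0 0.12 1'; python3 -c "
from h import *
goto([390,-300,90],[180,0,-2])"
```

```text
time_s: 36.32
ee_pos: [392.8, -159.7, 132.8]
ee_rot: [178.2, -0.3, -34.2]
force: [0.1, -1.2, -6.4]
gripper_width: 23.7
t 36.32 pos [ 392.8 -159.7  132.8] rot [178.2  -0.3 -34.2] F [ 0.1 -1.2 -6.4] w 23.7
shift cm [ -0.28 -14.03  -4.28] rotvec [ 0.032 -0.004  0.562] rows>= 4.5
```

```bash
python3 -m creep '0 -2.2 0 0.005 0 0.1 1;0 -2.2 0 0.005 0 0.1 1;0 -2.2 -0.5 0.005 0 0.1 1;0 -2.2 -1 0.005 0 0.1 1;0 -2.2 -1 0.005 0 0.08 1;0 -1.5 -1 0 0 0.03 1;0 0 0 0 0 0 1;0 0 0 0 0 0 1'; python3 -c "
from h import *
goto([389,-300,60],[180,0,-2]);grab('side','r1.png',(250,80,390,220),5)"
```

```text
time_s: 36.98
ee_pos: [383.9, -293.6, 88.7]
ee_rot: [179.4, 0.9, -3.3]
force: [0.1, 0.9, -5.7]
gripper_width: 23.5
t 36.98 pos [ 383.9 -293.6   88.7] rot [179.4   0.9  -3.3] F [ 0.1  0.9 -5.7] w 23.5
shift cm [ 0.51 -0.64 -2.87] rotvec [ 0.01  -0.016  0.023] rows>= 0.7
```

View pics/r1.png

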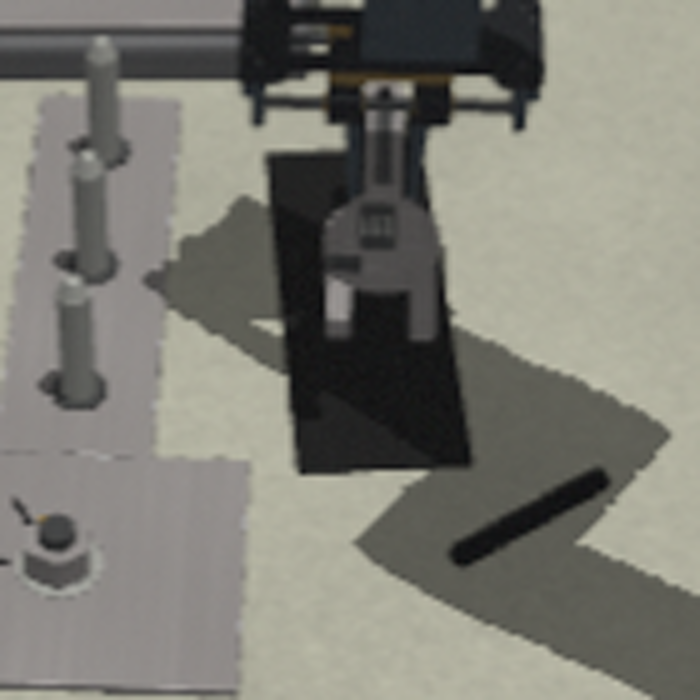

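```bash
python3 -m creep '0.4 -0.6 -1 0.01 -0.016 0.02 1;0 0 -1.5 0 0 0 1;0 0 -1.5 0 0 0 1;0 0 -0.8 0 0 0 1;0 0 0 0 0 0 1;0 0 0 0 0 0 1'; python3 -c "
from h import *
goto([389,-303,11.5],[180,0,-2])"
```

```text
time_s: 37.53
ee_pos: [388.5, -295.7, 40.3]
ee_rot: [180.0, -0.1, -1.9]
force: [-0.0, 0.3, -5.5]
gripper_width: 23.6
t 37.53 pos [ 388.5 -295.7   40.3] rot [ 1.8e+02 -1.0e-01 -1.9e+00] F [-0.   0.3 -5.5] w 23.6
shift cm [ 0.05 -0.73 -2.88] rotvec [ 0.     0.001 -0.001] rows>= 0.7
```

```bash
python3 -m creep '0 -0.6 -0.6 0 0 0 1;0 0 -1 0 0 0 1;0 0 -0.6 0 0 0 1;0 0 0 0 0 0 1;0 0 0 0 0 0 1'; python3 -c "
from h import *
goto([389,-303,11.5],[180,0,-2])"
```

```text
time_s: 37.95
ee_pos: [390.3, -302.6, 18.5]
ee_rot: [179.8, -0.3, -1.9]
force: [0.1, 0.1, -5.9]
gripper_width: 23.5
t 37.95 pos [ 390.3 -302.6   18.5] rot [179.8  -0.3  -1.9] F [ 0.1  0.1 -5.9] w 23.5
shift cm [-0.13 -0.04 -0.7 ] rotvec [ 0.003  0.005 -0.003] rows>= 0.2
```

```bash
python3 -m creep '0 0 -0.5 0 0 0 1;0 0 -0.15 0 0 0 1;0 0 0 0 0 0 1' ; python3 -m creep '0 0 -0.1 0 0 0 1;0 0 0 0 0 0 1'
```

```text
time_s: 38.2
ee_pos: [390.7, -303.0, 12.0]
ee_rot: [179.8, -0.4, -1.9]
force: [-1.2, -0.7, -2.7]
gripper_width: 23.4
time_s: 38.37
ee_pos: [390.8, -303.0, 11.7]
ee_rot: [179.8, -0.3, -1.9]
force: [-0.5, 1.0, -1.8]
gripper_width: 23.3
```

Contact with the mat; release and go up, then measure the tumblers.

```bash
python3 -m creep '0 0 0 0 0 0 -1;0 0 0 0 0 0 -1;0 0 0 0 0 0 -1;0 0 0 0 0 0 -1;0 0 0 0 0 0 -1;0 0 0.5 0 0 0 -1;0 0 2 0 0 0 -1;0 0 3 0 0 0 -1;0 0 3 0 0 0 -1;0 1 4 0 0 0 -1;0 2 3 0 0 0 -1;0 3 0 0 0 0 -1' ; python3 -m creep '0 3 1 0 0 0 -1;0 3 1 0 0 0 -1;0 3 1 0 0 0 -1;0 3 1 0 0 0 -1;0 3 1 0 0 0 -1;0 3 1 0 0 0 -1;0 3 0 0 0 0 -1;0 0 0 0 0 0 -1'; python3 - <<'E'
from h import *
st();a=grab('side');b=grab("top")
cv2.imwrite("pics/all_s.png",a["img"][:,:,::-1])
B=cv2.resize(b["img"][170:280,90:230],None,fx=5,fy=5,interpolation=2);cv2.imwrite("pics/tb.png",B[:,:,::-1])
A=cv2.resize(a["img"][250:400,230:350],None,fx=4,fy=4,interpolation=2);cv2.imwrite("pics/ta.png",A[:,:,::-1])
for q in("tumbler0_mid","wrench_grip","wrench_jaws"):
    for n,f in(("side",a),("top",b)):
        for m in models.mark_of(n,q)[:4]: print(q,n,round(m["confidence"],2),np.round(m["at"],1),atz(f,m["at"],72 if q[0]=="t" else 12)[:2].round(1))
E
```

```text
time_s: 39.37
ee_pos: [392.5, -245.9, 175.7]
ee_rot: [179.6, -0.7, -2.2]
force: [1.4, 0.1, 0.2]
gripper_width: 91.1
time_s: 40.03
ee_pos: [390.9, -23.7, 245.7]
ee_rot: [179.6, -1.5, -2.3]
force: [0.6, -0.5, -0.6]
gripper_width: 91.1
t 40.03 pos [390.9 -23.7 245.7] rot [179.6  -1.5  -2.3] F [ 0.6 -0.5 -0.6] w 91.1
wrench_grip side 0.9 [323.3 129.4] [ 386.8 -324. ]
wrench_grip side 0.53 [269.3 131.4] [ 565.  -315.2]
wrench_grip top 0.97 [419.1 263. ] [ 388.1 -311.1]
wrench_jaws top 0.83 [379.7 264. ] [ 388.  -200.5]
```

View pics/all_s.png

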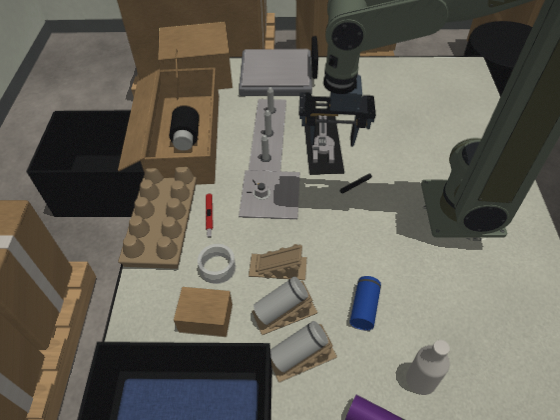

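View pics/tb.png

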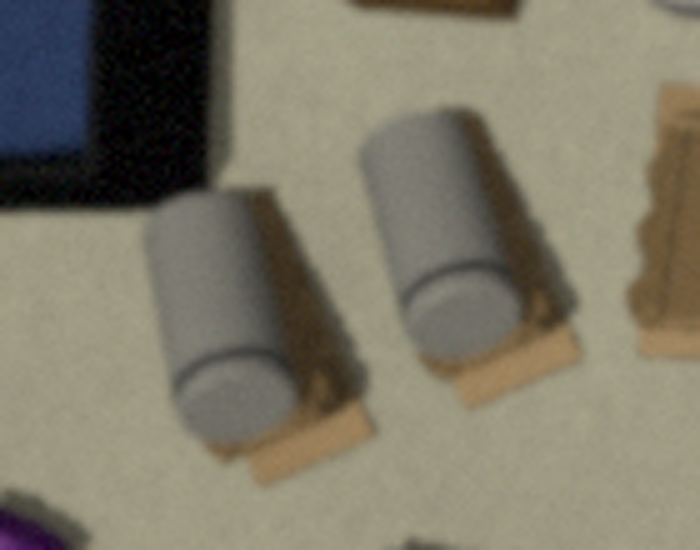

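View pics/ta.png

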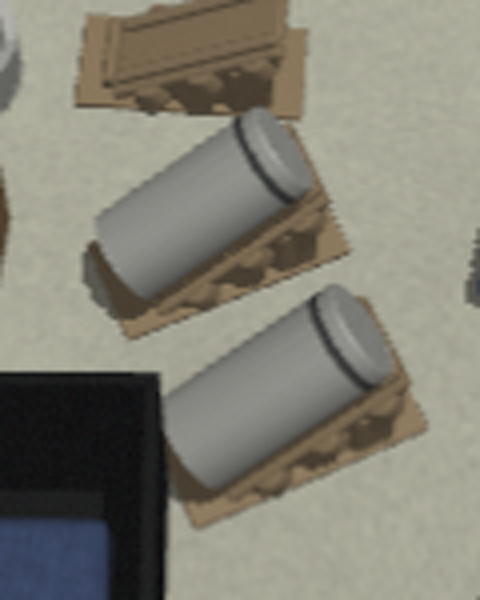

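```bash
cat > tum.py <<'E'
from h import *
def cyl(x,y,al,el=-30,z=72,R=30,L=120):
    a,e=np.radians(al),np.radians(el)
    m=np.array([np.cos(e)*np.cos(a),np.cos(e)*np.sin(a),np.sin(e)]);s=np.array([-np.sin(a),np.cos(a),0]);t=np.cross(m,s)
    th=np.linspace(0,2*np.pi,40,endpoint=False)
    return np.array([[x,y,z]+k*L/2*m+R*(np.cos(q)*s+np.sin(q)*t) for k in(-1,1) for q in th])
def mask(f,c):
    im=f["img"].astype(int);p=proj(f,[[c[0],c[1],72]])[0].astype(int)
    d=np.abs(im[:,:,0]-im[:,:,2]);g=im.sum(2)/3
    m=((d<14)&(g>85)&(g<190)).astype(np.uint8)
    w=np.zeros_like(m);cv2.circle(w,tuple(int(i) for i in p),62 if f["mtx"][0,0]>450 else 45,1,-1);m*=w
    m=cv2.morphologyEx(m,cv2.MORPH_OPEN,np.ones((3,3),np.uint8));m=cv2.morphologyEx(m,cv2.MORPH_CLOSE,np.ones((7,7),np.uint8))
    n,l,stt,_=cv2.connectedComponentsWithStats(m);k=l[p[1],p[0]];return (l==k).astype(np.uint8) if k else m
def hull(f,P):
    h=cv2.convexHull(proj(f,P).astype(np.float32));o=np.zeros((420*4,560*4),np.uint8);cv2.fillConvexPoly(o,np.round((h+.5)*4-.5).astype(int),1);return cv2.resize(o.astype(np.float32),(560,420),interpolation=cv2.INTER_AREA)
if __name__=="__main__":
    from scipy.optimize import minimize
    fr=[grab("side"),grab("top")]
    for c0 in([520,332,15],[484.5,446,15]):
        ms=[mask(f,c0) for f in fr];print([m.sum() for m in ms])
        for i,m in enumerate(ms): cv2.imwrite(f"pics/m{int(c0[0])}_{i}.png",m*255)
        for sel in([0,1],[0],[1]):
            cost=lambda p:sum(np.abs(hull(fr[i],cyl(*p))-ms[i]).sum() for i in sel)
            o=minimize(cost,c0,method="Nelder-Mead",options=dict(initial_simplex=[c0,[c0[0]+8,c0[1],c0[2]],[c0[0],c0[1]+8,c0[2]],[c0[0],c0[1],c0[2]+12]],xatol=.1,fatol=.5))
            print(sel,o.x.round(1),round(o.fun))
E
python3 tum.py
```

```text
[np.uint64(1302), np.uint64(831)]
[0, 1] [522.3 334.9  24.9] 436
[0] [522.  334.4  22.1] 115
[1] [518.5 333.4  25.1] 311
[np.uint64(1514), np.uint64(795)]
[0, 1] [479.6 448.   24.6] 483
[0] [478.8 447.2  22.5] 111
[1] [479.6 448.9  32.6] 363
```

Side-view fits: tumbler1 at (522,334) and tumbler2 at (479,447), both with azimuth 22°. The wrench is on its mat. Next I approach tumbler1 along its axis from the closed end.

```bash
cat > tgt.py <<'E'
from h import *
def target(C,al,off,el=-30,sgn=-1):
    a,e=np.radians(al),np.radians(el)
    m=np.array([np.cos(e)*np.cos(a),np.cos(e)*np.sin(a),np.sin(e)]);x=sgn*np.array([-np.sin(a),np.cos(a),0]);y=np.cross(m,x)
    R=Ro.from_matrix(np.array([x,y,m]).T);return np.array(C)+off*m,R,m
def go(C,al,off,el=-30,sgn=-1):
    p,R,m=target(C,al,off,el,sgn);s=st();R0=Ro.from_euler("xyz",s["ee_rot"],degrees=True);v=(R*R0.inv()).as_rotvec();d=(p-s["ee_pos"])/10
    print("target",p.round(1),"shift cm",d.round(2),"rotvec",v.round(3),"rows",max(np.linalg.norm(d)/4.1,np.linalg.norm(v)/.12).round(1),"q",s["qpos"].round(0),"along m",(d@m).round(2))
E
python3 -c "
from tgt import *
go([522,334,72],22,-120)"
```

```text
t 40.53 pos [391.2 -28.5 244.6] rot [179.5  -1.3  -2.7] F [ 0.4 -0.  -0.6] w 91.2
target [425.6 295.1 132. ] shift cm [  3.44  32.36 -11.26] rotvec [ 0.917 -0.623 -1.015] rows 12.5 q [ -5.  -0. 108.  -0.  71.  -3.] along m 18.89
```

```bash
python3 -m creep '0.26 2.5 0 0.07 -0.048 -0.078 -1;0.26 2.5 0 0.07 -0.048 -0.078 -1;0.26 2.5 0 0.07 -0.048 -0.078 -1;0.26 2.5 0 0.07 -0.048 -0.078 -1;0.26 2.5 0 0.07 -0.048 -0.078 -1;0.26 2.5 0 0.07 -0.048 -0.078 -1;0.26 2.5 0 0.07 -0.048 -0.078 -1;0.26 2.5 0 0.07 -0.048 -0.078 -1;0.26 2.5 0 0.07 -0.048 -0.078 -1;0.26 2.5 0 0.07 -0.048 -0.078 -1' 15;python3 -c "
from tgt import *
go([522,334,72],22,-120)"
```

```text
time_s: 41.37
ee_pos: [422.9, 208.9, 245.0]
ee_rot: [-133.6, -6.4, -55.3]
force: [1.0, -0.9, -2.3]
gripper_width: 91.0
t 41.37 pos [422.9 208.9 245. ] rot [-133.6   -6.4  -55.3] F [ 1.  -0.9 -2.3] w 91.0
target [425.6 295.1 132. ] shift cm [  0.27   8.62 -11.3 ] rotvec [ 0.212 -0.157 -0.208] rows 3.5 q [ 21. -11. 133.  28.  12.  48.] along m 8.67
```

```bash
cat >> tgt.py <<'E'
def gt(C,al,back,el=-45,along=-20,sgn=-1):
    _,_,m=target(C,al,0,-30);G=np.array(C)+along*m
    go(G,al,19-back,el,sgn)
E
python3 -c "
from tgt import *
gt([522,334,72],22,90)"
```

```text
t 41.37 pos [422.9 208.9 245. ] rot [-133.6   -6.4  -55.3] F [ 1.  -0.9 -2.3] w 91.0
target [459.4 308.7 132.2] shift cm [  3.65   9.98 -11.28] rotvec [ 0.088  0.074 -0.224] rows 3.8 q [ 21. -11. 133.  28.  12.  48.] along m 13.01
```

```bash
python3 -m creep '0.6 1.7 -1.5 0.014 0.012 -0.037 -1;0.6 1.7 -1.5 0.014 0.012 -0.037 -1;0.6 1.7 -1.5 0.014 0.012 -0.037 -1;0.6 1.7 -1.5 0.014 0.012 -0.037 -1;0.6 1.7 -1.5 0.014 0.012 -0.037 -1;0 0 0 0 0 0 -1;0 0 0 0 0 0 -1';python3 -c "
from tgt import *
gt([522,334,72],22,90)"
```

```text
time_s: 41.95
ee_pos: [433.4, 228.2, 212.8]
ee_rot: [-135.5, -5.4, -59.6]
force: [-0.3, 0.1, 0.4]
gripper_width: 91.2
t 41.95 pos [433.4 228.2 212.8] rot [-135.5   -5.4  -59.6] F [-0.3  0.1  0.4] w 91.2
target [459.4 308.7 132.2] shift cm [ 2.6   8.05 -8.06] rotvec [ 0.089  0.034 -0.146] rows 2.8 q [ 28.  -6. 134. -17.   7. 101.] along m 9.53
```

```bash
python3 -m creep '0.6 1.8 -1.8 0.02 0.008 -0.03 -1;0.6 1.8 -1.8 0.02 0.008 -0.03 -1;0.6 1.8 -1.8 0.02 0.008 -0.03 -1;0.6 1.8 -1.8 0.02 0.008 -0.03 -1;0 0 0 0 0 0 -1;0 0 0 0 0 0 -1';python3 -c "
from tgt import *
gt([522,334,72],22,90)"
```

```text
time_s: 42.45
ee_pos: [448.2, 249.9, 190.2]
ee_rot: [-136.3, -3.3, -62.9]
force: [-0.3, 0.1, 0.6]
gripper_width: 91.2
t 42.45 pos [448.2 249.9 190.2] rot [-136.3   -3.3  -62.9] F [-0.3  0.1  0.6] w 91.2
target [459.4 308.7 132.2] shift cm [ 1.12  5.88 -5.8 ] rotvec [ 0.062  0.003 -0.088] rows 2.0 q [ 31.  -1. 133. -52.   7. 143.] along m 6.39
```

J5 is near its limit and J6 near 143°, so I use a steeper approach, 60° below level.

```bash
python3 -c "
from tgt import *
gt([522,334,72],22,110,el=-60)"
```

```text
t 42.45 pos [448.2 249.9 190.2] rot [-136.3   -3.3  -62.9] F [-0.3  0.1  0.6] w 91.2
target [463.8 310.5 160.8] shift cm [ 1.56  6.06 -2.94] rotvec [-0.047  0.241 -0.095] rows 2.2 q [ 31.  -1. 133. -52.   7. 143.] along m 4.4
```

```bash
python3 -m creep '0 0 0 -0.008 0.04 -0.016 -1;0 0 0 -0.008 0.04 -0.016 -1;0 0 0 -0.008 0.04 -0.016 -1;0 0 0 -0.008 0.04 -0.016 -1;0.3 1 0 -0.008 0.04 -0.016 -1;0.3 1 0 -0.008 0.04 -0.016 -1;0 0 0 0 0 0 -1';python3 -c "
from tgt import *
gt([522,334,72],22,110,el=-60)"
```

```text
time_s: 43.03
ee_pos: [451.1, 265.6, 192.4]
ee_rot: [-149.0, -0.2, -67.5]
force: [1.0, 1.0, 0.2]
gripper_width: 91.3
t 43.03 pos [451.1 265.6 192.4] rot [-149.    -0.2  -67.5] F [1.  1.  0.2] w 91.3
target [463.8 310.5 160.8] shift cm [ 1.26  4.48 -3.16] rotvec [-0.003  0.018 -0.01 ] rows 1.4 q [ 33.   2. 122. -12.  26. 110.] along m 4.16
```

Clear of the singularity. I continue to the pre-grasp.

```bash
python3 -m creep '0.4 1.3 -0.9 0 0.006 -0.003 -1;0.4 1.3 -0.9 0 0.006 -0.003 -1;0.4 1.3 -0.9 0 0.006 -0.003 -1;0 0.3 -0.2 0 0 0 -1;0 0 0 0 0 0 -1;0 0 0 0 0 0 -1';python3 - <<'E'
from tgt import *
gt([522,334,72],22,70,el=-60)
a=grab('side','pg.png',(230,230,370,400),4)
E
```

```text
time_s: 43.53
ee_pos: [460.0, 304.8, 163.7]
ee_rot: [-149.9, 0.3, -67.6]
force: [0.2, -0.3, 0.8]
gripper_width: 91.2
t 43.53 pos [460.  304.8 163.7] rot [-149.9    0.3  -67.6] F [ 0.2 -0.3  0.8] w 91.2
target [482.3 318.  126.2] shift cm [ 2.23  1.31 -3.76] rotvec [-0.005  0.001 -0.006] rows 1.1 q [ 36.   7. 121. -17.  24. 118.] along m 4.53
```

View pics/pg.png

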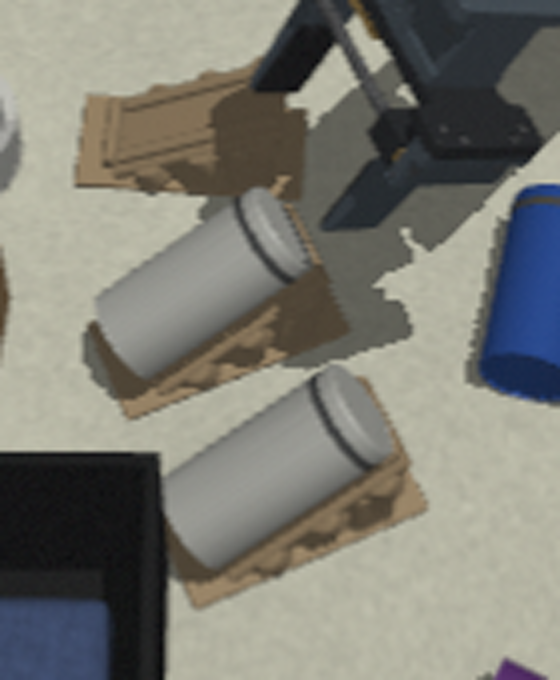

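```bash
python3 -m creep '0.7 0.4 -1.2 0 0 -0.003 -1;0.7 0.4 -1.2 0 0 -0.003 -1;0.6 0.3 -1 0 0 0 -1;0 0 0 0 0 0 -1;0 0 0 0 0 0 -1';python3 - <<'E'
from tgt import *
gt([522,334,72],22,30,el=-60)
E
```

```text
time_s: 44.0
ee_pos: [479.6, 312.5, 132.5]
ee_rot: [-149.6, 0.3, -68.1]
force: [0.5, -0.6, -0.1]
gripper_width: 91.5
t 44.0 pos [479.6 312.5 132.5] rot [-149.6    0.3  -68.1] F [ 0.5 -0.6 -0.1] w 91.5
target [500.8 325.5  91.5] shift cm [ 2.12  1.3  -4.09] rotvec [-0.008  0.005  0.001] rows 1.2 q [ 36.  11. 121. -21.  19. 122.] along m 4.77
```

```bash
python3 -m creep '0.6 0.45 -1.2 0 0 0 -1;0.6 0.45 -1.2 0 0 0 -1;0.6 0.3 -1 0 0 0 -1;0 0 0 0 0 0 -1;0 0 0 0 0 0 -1';python3 - <<'E'
from tgt import *
gt([522,334,72],22,0,el=-60)
E
```

```text
time_s: 44.42
ee_pos: [498.0, 323.0, 103.0]
ee_rot: [-149.2, 0.4, -68.1]
force: [-0.4, -0.5, 0.0]
gripper_width: 91.6
t 44.42 pos [498. 323. 103.] rot [-149.2    0.4  -68.1] F [-0.4 -0.5  0. ] w 91.6
target [514.7 331.1  65.5] shift cm [ 1.68  0.81 -3.74] rotvec [-0.011  0.011  0.002] rows 1.0 q [ 36.  15. 121. -27.  15. 128.] along m 4.17
```

```bash
python3 -m creep '0.5 0.25 -1.1 -0.004 0.004 0 -1;0.5 0.25 -1.1 -0.004 0.004 0 -1;0.4 0.2 -0.9 0 0 0 -1;0 0 0 0 0 0 -1;0 0 0 0 0 0 -1';python3 - <<'E'
from tgt import *
gt([522,334,72],22,0,el=-60)
a=grab('side','pg2.png',(230,230,370,400),4)
E
```

```text
time_s: 44.83
ee_pos: [512.5, 329.5, 77.9]
ee_rot: [-149.3, 0.2, -68.2]
force: [0.7, -0.4, 0.5]
gripper_width: 90.9
t 44.83 pos [512.5 329.5  77.9] rot [-149.3    0.2  -68.2] F [ 0.7 -0.4  0.5] w 90.9
target [514.7 331.1  65.5] shift cm [ 0.23  0.15 -1.24] rotvec [-0.007  0.01   0.003] rows 0.3 q [ 35.  19. 121. -33.  12. 134.] along m 1.2
```

View pics/pg2.png

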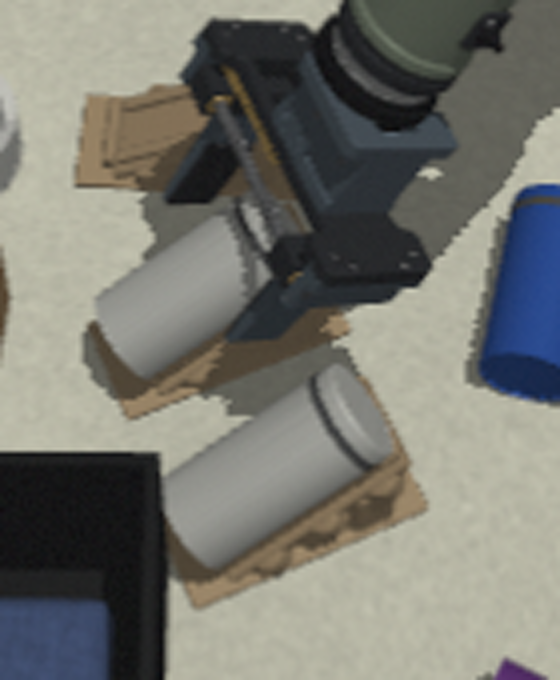

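The fingers straddle tumbler1. A little lower, then I close.

```bash
python3 -m creep '0.2 0.1 -0.8 0 0 0 -1;0 0 0 0 0 0 -1;0 0 0 0 0 0 1;0 0 0 0 0 0 1;0 0 0 0 0 0 1;0 0 0 0 0 0 1;0 0 0 0 0 0 1;0 0 0 0 0 0 1' 20;python3 - <<'E'
from tgt import *
gt([522,334,72],22,0,el=-60)
E
```

```text
time_s: 45.55
ee_pos: [514.9, 332.0, 76.9]
ee_rot: [-148.7, 0.4, -68.1]
force: [0.5, 0.1, -1.7]
gripper_width: 59.9
t 45.55 pos [514.9 332.   76.9] rot [-148.7    0.4  -68.1] F [ 0.5  0.1 -1.7] w 59.9
target [514.7 331.1  65.5] shift cm [-0.01 -0.1  -1.14] rotvec [-0.014  0.019  0.002] rows 0.3 q [ 35.  19. 121. -36.  11. 137.] along m 0.96
```

```bash
python3 -c "
from h import *;import json
s=monitor.state();json.dump(dict(p=s['ee_pos'].tolist(),r=s['ee_rot'].tolist(),C=[522,334,72],al=22),open('grasp.json','w'))"
python3 -m creep '0 0 1 0 0 0 1;0 0 2 0 0 0 1;0 0 2.5 0 0 0 1;0 0 2.5 0 0 0 1;0 0 2.5 0 0 0 1;0 0 2.5 0 0 0 1;0 0 1 0 0 0 1;0 0 0 0 0 0 1' 25
cat > place.py <<'E'
from h import *;import json,sys
g=json.load(open('grasp.json'))
def plan(P,z,beta):
    R0=Ro.from_euler("xyz",g["r"],degrees=True);a=np.radians(g["al"]);C=np.array(g["C"])
    s=np.array([-np.sin(a),np.cos(a),0]);rel=np.array(g["p"])-C;rel-=s*(rel@s)
    Q=Ro.from_euler("z",beta,degrees=True)*Ro.from_rotvec(s*np.radians(60))
    m=np.array([np.cos(a)*.866,np.sin(a)*.866,-.5]);assert (Q.apply(m)[2]<-.99),Q.apply(m)
    Rf=Q*R0;pf=np.array([P[0],P[1],z])+Q.apply(rel)
    st_=monitor.state();Rc=Ro.from_euler("xyz",st_["ee_rot"],degrees=True)
    # present tumbler pose
    D=Rc*R0.inv();c=st_["ee_pos"]-D.apply(rel);mm=D.apply(m)
    print("t",round(st_["time_s"],1),"tcp",st_["ee_pos"].round(1),"tumbler c",c.round(1),"axis",mm.round(3),"w",st_["gripper_width"].round(1),"F",st_["force"].round(1),"q",st_["qpos"].round(0))
    v=(Rf*Rc.inv()).as_rotvec();d=(pf-st_["ee_pos"])/10
    print("tcp target",pf.round(1),"shift cm",d.round(2),"rotvec",v.round(3),"rows",max(np.linalg.norm(d)/4.1,np.linalg.norm(v)/.12).round(1))
if __name__=="__main__": plan([float(sys.argv[1]),float(sys.argv[2])],float(sys.argv[3]),float(sys.argv[4]))
E
for b in 0 -40 -60; do python3 place.py 563.8 -428.6 185 $b; done
```

```text
time_s: 46.22
ee_pos: [507.7, 326.5, 215.1]
ee_rot: [-150.1, 0.0, -68.1]
force: [0.2, 0.6, -0.9]
gripper_width: 59.5Traceback (most recent call last):
  File "place.py", line 15, in <module>
    if __name__=="__main__": plan([float(sys.argv[1]),float(sys.argv[2])],float(sys.argv[3]),float(sys.argv[4]))
                             ~~~~^^^^^^^^^^^^^^^^^^^^^^^^^^^^^^^^^^^^^^^^^^^^^^^^^^^^^^^^^^^^^^^^^^^^^^^^^^^^^^^
  File "place.py", line 12, in plan
    print("t",round(st_["time_s"],1),"tcp",st_["ee_pos"].round(1),"tumbler c",c.round(1),"axis",mm.round(3),"w",st_["gripper_width"].round(1),"F",st_["force"].round(1),"q",st_["qpos"].round(0))
                                                                                                                ^^^^^^^^^^^^^^^^^^^^^^^^^^
AttributeError: 'float' object has no attribute 'round'
Traceback (most recent call last):
  File "place.py", line 15, in <module>
    if __name__=="__main__": plan([float(sys.argv[1]),float(sys.argv[2])],float(sys.argv[3]),float(sys.argv[4]))
                             ~~~~^^^^^^^^^^^^^^^^^^^^^^^^^^^^^^^^^^^^^
[... 493 characters left out ...]
ll last):
  File "place.py", line 15, in <module>
    if __name__=="__main__": plan([float(sys.argv[1]),float(sys.argv[2])],float(sys.argv[3]),float(sys.argv[4]))
                             ~~~~^^^^^^^^^^^^^^^^^^^^^^^^^^^^^^^^^^^^^^^^^^^^^^^^^^^^^^^^^^^^^^^^^^^^^^^^^^^^^^^
  File "place.py", line 12, in plan
    print("t",round(st_["time_s"],1),"tcp",st_["ee_pos"].round(1),"tumbler c",c.round(1),"axis",mm.round(3),"w",st_["gripper_width"].round(1),"F",st_["force"].round(1),"q",st_["qpos"].round(0))
                                                                                                                ^^^^^^^^^^^^^^^^^^^^^^^^^^
AttributeError: 'float' object has no attribute 'round'
```

```bash
sed -i 's/st_\["gripper_width"\].round(1)/round(st_["gripper_width"],1)/' place.py
python3 -m creep '0 0 0.3 -0.04 0.1 0 1;0 0 0.3 -0.04 0.1 0 1;0 0 0.3 -0.04 0.1 0 1;0 0 0.3 -0.04 0.1 0 1;0 0 0.3 -0.04 0.1 0 1;0 0 0 -0.04 0.1 0 1;0 0 0 -0.04 0.1 0 1;0 0 0 -0.04 0.1 0 1;0 0 0 0 0 0 1'
python3 place.py 563.8 -428.6 190 -50; python3 -c "
from h import *
grab('side','tl.png',(200,150,400,300),4)"
```

```text
time_s: 46.97
ee_pos: [496.9, 319.0, 215.6]
ee_rot: [156.6, -0.1, -68.0]
force: [0.3, -1.1, -3.1]
gripper_width: 60.0
t 47.0 tcp [496.9 319.  215.6] tumbler c [497.1 319.  206.8] axis [ 0.087  0.032 -0.996] w 60.0 F [ 0.3 -1.1 -3.1] q [ 30.  33.  70.   3. 101.  98.]
tcp target [ 564.3 -428.9  198.8] shift cm [  6.75 -74.79  -1.68] rotvec [ 0.008  0.096 -0.878] rows 18.3
```

View pics/tl.png

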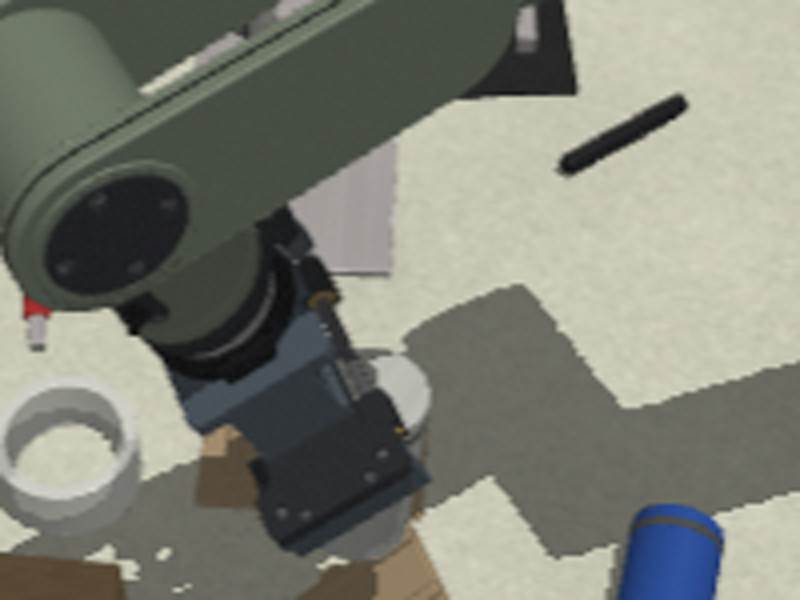

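```bash
python3 -m creep '0.3 -2 0.2 0 0.005 -0.03 1;0.3 -3.5 0.2 0 0.005 -0.045 1;0.3 -3.6 0.1 0 0.005 -0.045 1;0.3 -3.6 0.1 0 0.005 -0.045 1;0.3 -3.6 0.1 0 0.005 -0.045 1;0.3 -3.6 0.1 0 0.005 -0.045 1;0.3 -3.6 0.1 0 0.005 -0.045 1;0.3 -3.6 0.1 0 0.005 -0.045 1;0.3 -3.6 0.1 0 0.005 -0.045 1;0.3 -3.6 0.1 0 0.005 -0.045 1;0.3 -3.6 0.1 0 0.005 -0.045 1;0.3 -3.6 0.1 0 0.005 -0.045 1'
python3 place.py 563.8 -428.6 190 -50
```

```text
time_s: 48.02
ee_pos: [516.3, -105.4, 230.8]
ee_rot: [154.9, 0.3, -98.5]
force: [1.1, 0.2, -0.9]
gripper_width: 59.7
t 48.0 tcp [ 516.3 -105.4  230.8] tumbler c [ 516.3 -105.3  222. ] axis [ 0.063 -0.005 -0.998] w 59.7 F [ 1.1  0.2 -0.9] q [-12.  27.  77.  -1. 100.  86.]
tcp target [ 564.3 -428.9  198.8] shift cm [  4.8  -32.35  -3.2 ] rotvec [ 0.016  0.062 -0.347] rows 8.0
```

```bash
python3 -m creep '0.4 -3.3 0 0 0.007 -0.04 1;0.5 -3.6 -0.2 0 0.007 -0.04 1;0.5 -3.6 -0.3 0 0.007 -0.04 1;0.5 -3.6 -0.3 0 0.007 -0.04 1;0.5 -3.6 -0.3 0 0.007 -0.04 1;0.5 -3.6 -0.3 0 0.007 -0.04 1;0.5 -3.4 -0.3 0 0.007 -0.04 1;0.4 -2.5 -0.3 0.01 0.007 -0.03 1;0 0 0 0 0 0 1;0 0 0 0 0 0 1'
python3 place.py 563.8 -428.6 190 -50
```

```text
time_s: 48.85
ee_pos: [543.6, -394.5, 215.0]
ee_rot: [153.2, -0.7, -117.6]
force: [0.3, 1.3, -1.0]
gripper_width: 59.7
t 48.9 tcp [ 543.6 -394.5  215. ] tumbler c [ 543.2 -394.5  206.2] axis [ 0.023 -0.028 -0.999] w 59.7 F [ 0.3  1.3 -1. ] q [-35.  43.  51.  -4. 112.  82.]
tcp target [ 564.3 -428.9  198.8] shift cm [ 2.08 -3.44 -1.62] rotvec [ 0.028  0.022 -0.014] rows 1.1
```

```bash
python3 - <<'E'
from fit import *
for a,b in [((223,333),(423,127)),((237,209),(597,133)),((253,95),(768,142))]:
    print(atz(fs,S(a),99).round(1),atz(ft,T(b),99).round(1))
E
python3 -m creep '0.9 -1.5 -0.3 0.01 0.01 -0.01 1;0.9 -1.5 -0.3 0.01 0.01 0 1;0 0 0 0.005 0 0 1;0 0 0 0 0 0 1'
python3 place.py 563.8 -428.6 190 -50; python3 -c "
from h import *
grab('side','pk.png',(200,20,400,170),4)"
```

```text
stand [580.6 -53.9] -2.61 0.8
stand [581.4 -54.3] -2.62 0.5
stand [580.9 -54. ] -2.62 0.8
[ 574.6 -199.3   99. ] [ 575.2 -199.4   99. ]
[ 569.4 -312.8   99. ] [ 570.4 -314.3   99. ]
[ 562.1 -427.3   99. ] [ 563.6 -430.5   99. ]
time_s: 49.28
ee_pos: [562.1, -416.2, 214.0]
ee_rot: [151.5, 0.1, -117.6]
force: [-0.0, -0.4, -2.2]
gripper_width: 59.6
t 49.3 tcp [ 562.1 -416.2  214. ] tumbler c [ 561.6 -415.9  205.2] axis [ 0.004 -0.001 -1.   ] w 59.6 F [-0.  -0.4 -2.2] q [-36.  48.  42.  -4. 118.  81.]
tcp target [ 564.3 -428.9  198.8] shift cm [ 0.22 -1.27 -1.52] rotvec [ 0.001  0.004 -0.014] rows 0.5
```

View pics/pk.png

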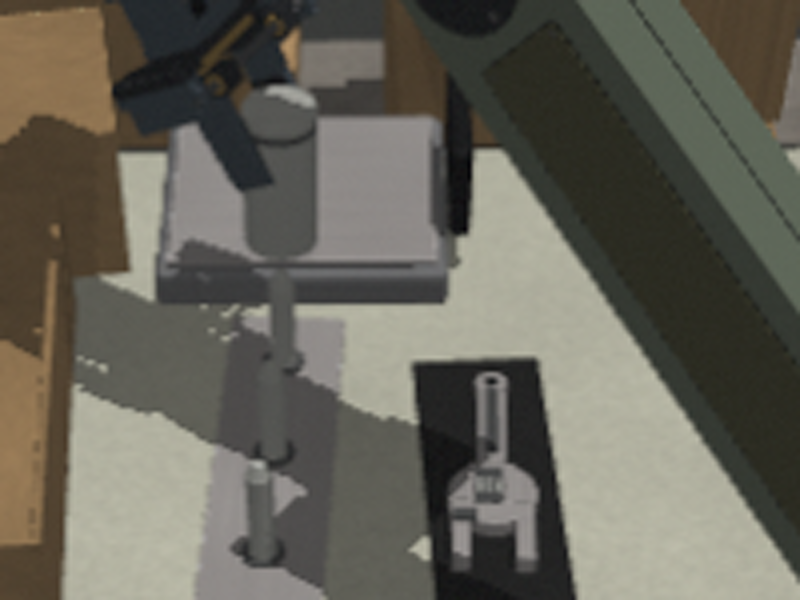

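The tumbler hangs upright above peg2. I check its predicted outline against both pictures.

```bash
python3 -m creep '0.2 -1.2 -0.5 0 0 -0.01 1;0 0 -0.3 0 0 0 1;0 0 0 0 0 0 1;0 0 0 0 0 0 1'; python3 place.py 563.8 -428.6 190 -50
cat > tov.py <<'E'
import sys
from tum import *
c=[float(v) for v in sys.argv[1:4]];name=sys.argv[4]
for n in("side","top"):
    f=vision.grab_frame(n);p=proj(f,[c])[0].astype(int);h=45
    x0,y0=max(p[0]-h,0),max(p[1]-h,0)
    im=cv2.resize(f["img"][y0:y0+2*h,x0:x0+2*h],None,fx=6,fy=6,interpolation=2)[:,:,::-1].copy()
    q=cv2.convexHull(((proj(f,cyl(c[0],c[1],0,el=-90,z=c[2]))-[x0,y0]+.5)*6-.5).astype(np.float32)).astype(int)
    cv2.polylines(im,[q],True,(0,0,255),1)
    cv2.imwrite(f"pics/{name}_{n}.png",im)
a=[cv2.imread(f"pics/{name}_{n}.png") for n in("side","top")]
hh=min(i.shape[0] for i in a);im=np.hstack([i[:hh] for i in a]);cv2.imwrite(f"pics/{name}.png",cv2.resize(im,None,fx=.74,fy=.74))
E

```

```text
time_s: 49.67
ee_pos: [564.3, -422.2, 209.9]
ee_rot: [151.6, 0.2, -117.8]
force: [0.6, 0.5, -1.8]
gripper_width: 59.5
t 49.7 tcp [ 564.3 -422.2  209.9] tumbler c [ 563.8 -421.9  201.1] axis [ 0.006 -0.001 -1.   ] w 59.5 F [ 0.6  0.5 -1.8] q [-36.  49.  41.  -4. 118.  81.]
tcp target [ 564.3 -428.9  198.8] shift cm [ 0.   -0.67 -1.11] rotvec [ 0.001  0.006 -0.01 ] rows 0.3
```

```bash
python3 tov.py 563.8 -421.9 201.1 v1
```

```text
(no output)
```

View pics/v1.png

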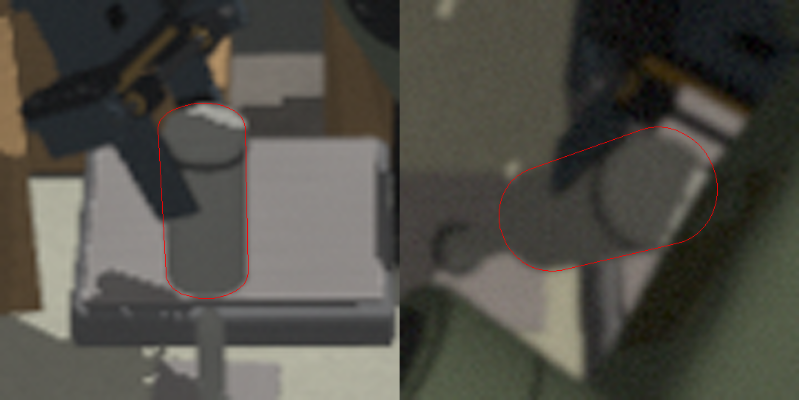

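The predicted outline matches in both views. I shift onto the peg and lower.

```bash
python3 -m creep '0 -0.65 -0.5 0 0 0 1;0 -0.1 -1.5 0 0 0 1;0 0 -1.5 0 0 0 1;0 0 -1 0 0 0 1;0 0 0 0 0 0 1;0 0 0 0 0 0 1'; python3 place.py 563.8 -429 68 -50
```

```text
time_s: 50.27
ee_pos: [564.4, -430.3, 164.9]
ee_rot: [151.9, 0.1, -117.7]
force: [-0.2, -0.3, -1.1]
gripper_width: 59.8
t 50.3 tcp [ 564.4 -430.3  164.9] tumbler c [ 564.  -430.1  156.1] axis [ 0.009 -0.004 -1.   ] w 59.8 F [-0.2 -0.3 -1.1] q [-36.  50.  45.  -4. 113.  81.]
tcp target [ 564.3 -429.3   76.8] shift cm [-0.01  0.1  -8.81] rotvec [ 0.004  0.009 -0.011] rows 2.1
```

```bash
python3 -m creep '0 0.05 -1.5 0 0 0 1;0 0 -1.8 0 0 0 1;0 0 -1.8 0 0 0 1;0 0 -1 0 0 0 1;0 0 0 0 0 0 1;0 0 0 0 0 0 1'; python3 place.py 563.8 -429 66 -50
```

```text
time_s: 50.77
ee_pos: [565.6, -431.3, 106.2]
ee_rot: [152.3, 0.0, -117.7]
force: [-0.4, 0.4, -0.9]
gripper_width: 59.6
t 50.8 tcp [ 565.6 -431.3  106.2] tumbler c [ 565.2 -431.1   97.3] axis [ 0.015 -0.009 -1.   ] w 59.6 F [-0.4  0.4 -0.9] q [-36.  51.  50.  -4. 106.  81.]
tcp target [ 564.3 -429.3   74.8] shift cm [-0.13  0.2  -3.13] rotvec [ 0.009  0.015 -0.011] rows 0.8
```

```bash
python3 -m creep '-0.1 0.2 -1 0.009 0.015 0 1;0 0 -1 0 0 0 1;0 0 -0.4 0 0 0 1;0 0 0 0 0 0 1'; python3 -m creep '0 0 -0.2 0 0 0 1;0 0 -0.2 0 0 0 1;0 0 0 0 0 0 1'; python3 place.py 563.8 -429 66 -50
```

```text
time_s: 51.1
ee_pos: [565.7, -430.0, 83.1]
ee_rot: [151.5, 0.1, -117.7]
force: [-0.6, 0.5, -1.9]
gripper_width: 59.5
time_s: 51.35
ee_pos: [565.8, -430.1, 78.8]
ee_rot: [151.5, 0.1, -117.7]
force: [-0.6, -0.3, -1.9]
gripper_width: 59.6
t 51.4 tcp [ 565.8 -430.1   78.8] tumbler c [ 565.3 -429.8   70. ] axis [ 0.003 -0.002 -1.   ] w 59.6 F [-0.6 -0.3 -1.9] q [-36.  53.  51.  -4. 104.  81.]
tcp target [ 564.3 -429.3   74.8] shift cm [-0.15  0.08 -0.4 ] rotvec [ 0.002  0.003 -0.011] rows 0.1
```

```bash
python3 -m creep '0 0 -0.2 0 0 0 1;0 0 -0.1 0 0 0 1;0 0 0 0 0 0 1'; python3 -m creep '0 0 -0.1 0 0 0 1;0 0 0 0 0 0 1';
```

```text
time_s: 51.6
ee_pos: [566.0, -430.2, 76.2]
ee_rot: [151.6, 0.0, -117.7]
force: [0.7, 0.1, -1.3]
gripper_width: 59.8
time_s: 51.77
ee_pos: [566.1, -430.3, 75.6]
ee_rot: [151.6, 0.0, -117.7]
force: [0.2, 0.7, -1.4]
gripper_width: 60.0
```

```bash
python3 -m creep '0 0 -0.05 0 0 0 1;0 0 0 0 0 0 -0.5;0 0 0 0 0 0 -0.5;0 0 0 0 0 0 -0.5;0 0 0 0 0 0 -0.5;0 0 0 0 0 0 -0.5;0.2 -0.1 0.5 0 0 0 -0.5;0.5 -0.25 1 0 0 0 -0.5;0.8 -0.4 1.7 0 0 0 -0.5;0.8 -0.4 1.7 0 0 0 -0.5;0.8 -0.4 1.7 0 0 0 -0.5;0.8 -0.4 2 0 0 0 -0.5';python3 -c "
from h import *
st();grab('side','pl1.png',(200,20,400,170),4)"
```

```text
time_s: 52.77
ee_pos: [603.3, -448.6, 163.8]
ee_rot: [151.0, 0.1, -117.8]
force: [-0.1, 0.6, -0.4]
gripper_width: 68.9
t 52.77 pos [ 603.3 -448.6  163.8] rot [ 1.510e+02  1.000e-01 -1.178e+02] F [-0.1  0.6 -0.4] w 68.9
```

View pics/pl1.png

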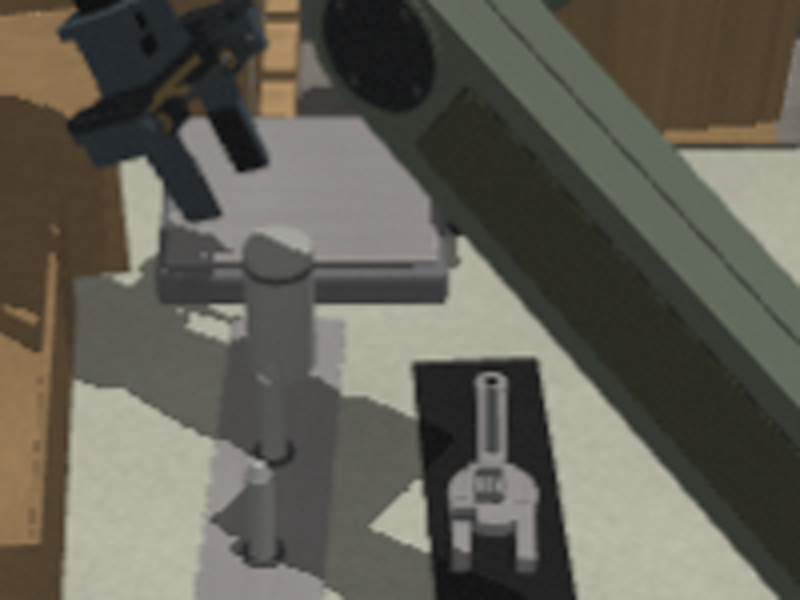

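Tumbler1 stands over peg2 (pl1 at (280,300)). Next is tumbler2: I raise and swing about z.

```bash
python3 -m creep '-0.5 1 2.5 0 0 0 -0.5;-1 2 2.5 0 0 0 -1;-1 2.5 2 0 0 0.08 -1;-1 3 1 0 0 0.12 -1;-1 3 0.5 0 0 0.12 -1;-1 3 0 0 0 0.12 -1;-0.6 3 0 0 0 0.12 -1;-0.6 3 0 0 0 0.12 -1;-0.6 3 0 0 0 0.12 -1;-0.6 3 0 0 0 0.12 -1;-0.6 3 0 0 0 0.12 -1;-0.6 3 0 0 0 0.12 -1';python3 -c "
from tgt import *
gt([478.8,447.2,72],22.3,110,el=-65,sgn=1)"
```

```text
time_s: 53.82
ee_pos: [505.9, -122.0, 250.6]
ee_rot: [152.0, -0.3, -49.2]
force: [-0.6, 0.6, -0.5]
gripper_width: 91.0
t 53.82 pos [ 505.9 -122.   250.6] rot [152.   -0.3 -49.2] F [-0.6  0.6 -0.5] w 91.0
target [427.2 426.  164.5] shift cm [-7.87 54.81 -8.61] rotvec [0.059 0.045 2.818] rows 23.5 q [ -3.  23.  83. -19.  95.  48.] along m 13.52
```

```bash
python3 -m creep '-0.3 2.2 0 0 0 0.12 -1;-0.3 2.2 0 0 0 0.12 -1;-0.3 2.2 0 0 0 0.12 -1;-0.3 2.2 0 0 0 0.12 -1;-0.3 2.2 0 0 0 0.12 -1;-0.3 2.2 0 0 0 0.12 -1;-0.3 2.2 0 0 0 0.12 -1;-0.3 2.2 0 0 0 0.12 -1;-0.3 2.2 0 0 0 0.12 -1;-0.3 2.2 0 0 0 0.12 -1;-0.3 2.2 0 0 0 0.12 -1;-0.3 2.2 0 0 0 0.12 -1';python3 -c "
from tgt import *
gt([478.8,447.2,72],22.3,110,el=-65,sgn=1)"
```

```text
time_s: 54.82
ee_pos: [461.2, 159.6, 251.1]
ee_rot: [152.4, -0.4, 36.7]
force: [0.1, 0.0, -0.3]
gripper_width: 90.8
t 54.82 pos [461.2 159.6 251.1] rot [152.4  -0.4  36.7] F [ 0.1  0.  -0.3] w 90.8
target [427.2 426.  164.5] shift cm [-3.4  26.64 -8.66] rotvec [0.005 0.049 1.319] rows 11.0 q [ 36.   8. 103. -29.  70.  10.] along m 10.79
```

```bash
python3 -m creep '-0.3 2.2 0 0 0.004 0.12 -1;-0.3 2.2 0 0 0.004 0.12 -1;-0.3 2.2 0 0 0.004 0.12 -1;-0.3 2.2 0 0 0.004 0.12 -1;-0.3 2.2 0 0 0.004 0.12 -1;-0.3 2.2 0 0 0.004 0.12 -1;-0.3 2.2 0 0 0.004 0.12 -1;-0.3 2.2 0 0 0.004 0.12 -1;-0.3 2.2 0 0 0.004 0.12 -1;-0.3 2.2 0 0 0.004 0.12 -1;0 0 0 0 0 0 -1';python3 -c "
from tgt import *
gt([478.8,447.2,72],22.3,110,el=-65,sgn=1)
import subprocess"; python3 tum.py
```

```text
time_s: 55.73
ee_pos: [420.7, 390.4, 252.5]
ee_rot: [154.4, -0.0, 108.5]
force: [0.1, -0.3, 0.7]
gripper_width: 91.1
t 55.73 pos [420.7 390.4 252.5] rot [154.4  -0.  108.5] F [ 0.1 -0.3  0.7] w 91.1
target [427.2 426.  164.5] shift cm [ 0.65  3.56 -8.8 ] rotvec [-0.004  0.01   0.066] rows 2.3 q [ 49.   6. 105. -17.  48. -50.] along m 8.8
[np.uint64(2579), np.uint64(130)]
[0, 1] [ 1055.6 -1204.4   268.1] 2709
[0] [  942.6 -1228.2   275.4] 2579
[1] [533.2 310.9  70. ] 1242
[np.uint64(2695), np.uint64(623)]
[0, 1] [479.3 447.7  25.1] 1850
[0] [478.6 447.1  24.6] 1301
[1] [490.9 454.3  29.8] 528
```

```bash
python3 -m creep '0.2 1.2 -2 0 0.003 0.02 -1;0.2 1.2 -2 0 0.003 0.02 -1;0.2 1 -2 0 0.003 0.02 -1;0 0 -1.5 0 0 0.006 -1;0 0 0 0 0 0 -1;0 0 0 0 0 0 -1';python3 -c "
from tgt import *
gt([478.8,447.2,72],22.3,70,el=-65,sgn=1);a=grab('side','pg3.png',(230,230,370,400),4)"
```

```text
time_s: 56.33
ee_pos: [427.1, 417.3, 175.8]
ee_rot: [154.9, -0.0, 111.1]
force: [0.1, -0.3, 0.6]
gripper_width: 91.1
t 56.33 pos [427.1 417.3 175.8] rot [154.9  -0.  111.1] F [ 0.1 -0.3  0.6] w 91.1
target [442.8 432.4 128.2] shift cm [ 1.57  1.51 -4.75] rotvec [-0.001  0.001  0.022] rows 1.3 q [ 50.  12. 109. -19.  38. -48.] along m 5.17
```

View pics/pg3.png

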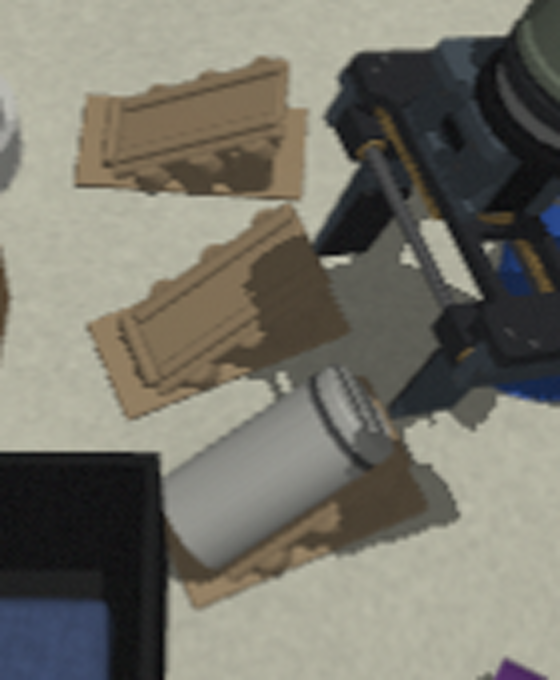

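```bash
python3 -m creep '0.5 0.6 -1.3 0 0 0.01 -1;0.5 0.6 -1.5 0 0 0.01 -1;0.5 0.3 -1.3 0 0 0 -1;0 0 0 0 0 0 -1;0 0 0 0 0 0 -1';python3 -c "
from tgt import *
gt([478.8,447.2,72],22.3,30,el=-65,sgn=1)"
```

```text
time_s: 56.8
ee_pos: [444.9, 432.9, 141.6]
ee_rot: [154.3, -0.3, 111.9]
force: [-0.8, -0.3, 0.4]
gripper_width: 91.1
t 56.8 pos [444.9 432.9 141.6] rot [154.3  -0.3 111.9] F [-0.8 -0.3  0.4] w 91.1
target [458.5 438.9  92. ] shift cm [ 1.35  0.6  -4.96] rotvec [-0.009  0.009  0.007] rows 1.3 q [ 49.  16. 110. -21.  33. -47.] along m 5.12
```

```bash
python3 -m creep '0.5 0.2 -1.6 -0.005 0.005 0.003 -1;0.5 0.2 -1.6 -0.005 0.005 0.003 -1;0.3 0.15 -1 0 0 0 -1;0 0 0 0 0 0 -1;0 0 0 0 0 0 -1';python3 -c "
from tgt import *
gt([478.8,447.2,72],22.3,0,el=-65,sgn=1)"
```

```text
time_s: 57.22
ee_pos: [460.2, 439.6, 104.0]
ee_rot: [154.6, -0.2, 112.1]
force: [-0.4, 0.5, 0.8]
gripper_width: 91.3
t 57.22 pos [460.2 439.6 104. ] rot [154.6  -0.2 112.1] F [-0.4  0.5  0.8] w 91.3
target [470.2 443.7  64.8] shift cm [ 1.    0.41 -3.92] rotvec [-0.005  0.006  0.003] rows 1.0 q [ 48.  20. 110. -23.  29. -45.] along m 4.01
```

```bash
python3 -m creep '0.35 0.15 -1.4 0 0 0 -1;0.3 0.1 -1.2 0 0 0 -1;0 0 -0.2 0 0 0 -1;0 0 0 0 0 0 -1;0 0 0 0 0 0 1;0 0 0 0 0 0 1;0 0 0 0 0 0 1;0 0 0 0 0 0 1;0 0 0 0 0 0 1;0 0 0 0 0 0 1' 25;python3 -c "
from tgt import *
gt([478.8,447.2,72],22.3,0,el=-65,sgn=1)
import json
s=monitor.state();json.dump(dict(p=s['ee_pos'].tolist(),r=s['ee_rot'].tolist(),C=[478.8,447.2,72],al=22.3),open('grasp.json','w'))"
```

```text
time_s: 58.05
ee_pos: [467.9, 444.2, 82.2]
ee_rot: [154.1, -0.4, 112.1]
force: [-0.2, 0.2, -1.8]
gripper_width: 59.5
t 58.05 pos [467.9 444.2  82.2] rot [154.1  -0.4 112.1] F [-0.2  0.2 -1.8] w 59.5
target [470.2 443.7  64.8] shift cm [ 0.23 -0.05 -1.74] rotvec [-0.012  0.012  0.003] rows 0.4 q [ 48.  22. 111. -26.  25. -43.] along m 1.66
```

The grasp is a bit shallow, near the tips, so I regrasp about 10 mm deeper.

```bash
python3 -m creep '0 0 0 0 0 0 -0.6;0 0 0 0 0 0 -0.6;0 0 0 0 0 0 -0.6;0.2 0 -0.7 -0.006 0.006 0 -0.6;0.15 0 -0.7 0 0 0 -0.6;0 0 -0.3 0 0 0 -0.6;0 0 0 0 0 0 1;0 0 0 0 0 0 1;0 0 0 0 0 0 1;0 0 0 0 0 0 1' 25;python3 -c "
from tgt import *
gt([478.8,447.2,72],22.3,0,el=-65,sgn=1)
import json
s=monitor.state();json.dump(dict(p=s['ee_pos'].tolist(),r=s['ee_rot'].tolist(),C=[478.8,447.2,72],al=22.3),open('grasp.json','w'))"
```

```text
time_s: 58.88
ee_pos: [471.6, 446.3, 63.9]
ee_rot: [154.4, -0.4, 112.2]
force: [0.5, -1.8, 0.2]
gripper_width: 60.2
t 58.88 pos [471.6 446.3  63.9] rot [154.4  -0.4 112.2] F [ 0.5 -1.8  0.2] w 60.2
target [470.2 443.7  64.8] shift cm [-0.14 -0.26  0.09] rotvec [-0.01   0.007  0.001] rows 0.1 q [ 48.  24. 111. -27.  23. -42.] along m -0.18
```

Good depth. Lift and tilt.

```bash
python3 -m creep '0 0 1 0 0 0 1;0 0 2 0 0 0 1;0 0 2.5 0 0 0 1;0 0 2.5 0 0 0 1;0 0 2.5 0 0 0 1;0 0 2.5 0 0 0 1;0 0 1 0 0 0 1;0 0 0 0 0 0 1'; python3 place.py 574.7 -199.2 190 -30;python3 -m creep '0 0 0.3 -0.04 0.1 0 1;0 0 0.3 -0.04 0.1 0 1;0 0 0.3 -0.04 0.1 0 1;0 0 0.3 -0.04 0.1 0 1;0 0 0.3 -0.04 0.1 0 1;0 0 0.3 -0.04 0.1 0 1;0 0 0 -0.04 0.1 0 1;0 0 0 -0.04 0.1 0 1;0 0 0 0 0 0 1'
python3 place.py 574.7 -199.2 190 -35
```

```text
time_s: 59.55
ee_pos: [466.7, 439.3, 202.5]
ee_rot: [155.5, 0.2, 112.1]
force: [0.4, 0.7, -1.0]
gripper_width: 60.0
t 59.5 tcp [466.7 439.3 202.5] tumbler c [473.4 442.1 210.5] axis [ 0.795  0.318 -0.516] w 60.0 F [ 0.4  0.7 -1. ] q [ 48.  15. 101. -15.  43. -55.]
tcp target [ 564.2 -197.8  192. ] shift cm [  9.75 -63.71  -1.04] rotvec [-0.122  1.032 -0.479] rows 15.7
time_s: 60.3
ee_pos: [459.3, 430.9, 207.4]
ee_rot: [-151.5, 0.2, 112.4]
force: [-0.4, -0.8, -3.8]
gripper_width: 60.1
t 60.3 tcp [459.3 430.9 207.4] tumbler c [469.2 435.1 206.5] axis [ 0.098  0.035 -0.995] w 60.1 F [-0.4 -0.8 -3.8] q [ 38.  39.  60.   8. 108. -74.]
tcp target [ 564.4 -196.9  192. ] shift cm [ 10.51 -62.78  -1.54] rotvec [-0.003  0.106 -0.618] rows 15.5
```

```bash
python3 -m creep '0.4 -2 0.1 0 0.006 -0.03 1;0.6 -3.5 0.1 0 0.006 -0.038 1;0.6 -3.7 0.1 0 0.006 -0.038 1;0.6 -3.7 0.1 0 0.006 -0.038 1;0.6 -3.7 0.1 0 0.006 -0.038 1;0.6 -3.7 0.1 0 0.006 -0.038 1;0.6 -3.7 0.1 0 0.006 -0.038 1;0.6 -3.7 0.1 0 0.006 -0.038 1;0.6 -3.7 0.1 0 0.006 -0.038 1;0.6 -3.7 0.1 0 0.006 -0.038 1;0.6 -3.7 0.1 0 0.006 -0.038 1;0.6 -3.7 0.1 0 0.006 -0.038 1'
python3 place.py 574.7 -199.2 190 -35
```

```text
time_s: 61.3
ee_pos: [520.7, -5.6, 205.1]
ee_rot: [-148.3, -0.0, 86.4]
force: [0.8, -0.2, -2.3]
gripper_width: 59.9
t 61.3 tcp [520.7  -5.6 205.1] tumbler c [531.3  -6.2 203.6] axis [ 0.047 -0.005 -0.999] w 59.9 F [ 0.8 -0.2 -2.3] q [ -2.  31.  77.   1. 103. -89.]
tcp target [ 564.4 -196.9  192. ] shift cm [  4.37 -19.13  -1.31] rotvec [ 0.009  0.047 -0.165] rows 4.8
```

```bash
python3 -m creep '0.8 -3.4 -0.1 0 0.008 -0.03 1;0.8 -3.4 -0.1 0 0.008 -0.03 1;0.8 -3.4 -0.1 0 0.008 -0.03 1;0.8 -3 -0.1 0 0.008 -0.03 1;0.5 -2 -0.1 0.005 0.008 -0.02 1;0.2 -1 -0.1 0 0 0 1;0 0 0 0 0 0 1;0 0 0 0 0 0 1'
python3 place.py 574.7 -199.2 190 -35
```

```text
time_s: 61.97
ee_pos: [555.2, -183.4, 195.5]
ee_rot: [-146.7, 0.6, 77.5]
force: [-0.7, 0.8, -2.2]
gripper_width: 60.1
t 62.0 tcp [ 555.2 -183.4  195.5] tumbler c [ 565.6 -185.7  193.7] axis [ 0.017 -0.017 -1.   ] w 60.1 F [-0.7  0.8 -2.2] q [-18.  39.  65.  -3. 109. -95.]
tcp target [ 564.4 -196.9  192. ] shift cm [ 0.92 -1.35 -0.34] rotvec [ 0.017  0.017 -0.01 ] rows 0.4
```

```bash
python3 -m creep '0.9 -1.3 0 0.017 0.017 -0.01 1;0 0 0 0 0 0 1;0 0 0 0 0 0 1;0 0 0 0 0 0 1'
python3 place.py 574.7 -199.2 190 -35; C=$(python3 place.py 574.7 -199.2 190 -35 | sed -n 's/.*tumbler c \[ *\([0-9.-]*\) *\([0-9.-]*\) *\([0-9.-]*\) *\].*/\1 \2 \3/p'); echo $C; python3 tov.py $C v2
```

```text
time_s: 62.3
ee_pos: [563.3, -189.6, 196.6]
ee_rot: [-145.5, -0.2, 77.4]
force: [0.2, -0.7, -1.9]
gripper_width: 59.9
t 62.3 tcp [ 563.3 -189.6  196.6] tumbler c [ 573.7 -191.8  194.5] axis [ 0.     0.002 -1.   ] w 59.9 F [ 0.2 -0.7 -1.9] q [-18.  40.  63.  -3. 111. -96.]
tcp target [ 564.4 -196.9  192. ] shift cm [ 0.11 -0.73 -0.46] rotvec [-0.002  0.    -0.008] rows 0.2
573.7 -191.8 194.5
```

View pics/v2.png

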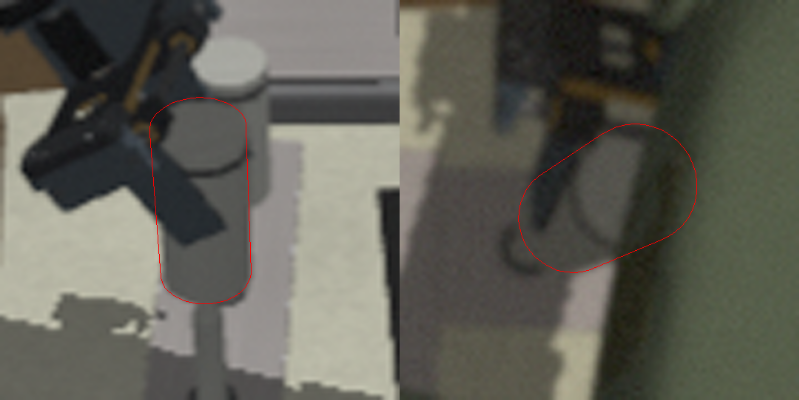

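The outline matches. I lower onto peg0.

```bash
python3 -m creep '0.1 -0.6 -0.3 0 0 0 1;0 -0.1 -1.2 0 0 0 1;0 0 -1.5 0 0 0 1;0 0 -1 0 0 0 1;0 0 0 0 0 0 1;0 0 0 0 0 0 1'; python3 place.py 574.7 -199.2 66 -35;
```

```text
time_s: 62.9
ee_pos: [563.9, -195.1, 154.2]
ee_rot: [-145.6, -0.2, 77.6]
force: [-0.7, 0.2, -1.6]
gripper_width: 60.2
t 62.9 tcp [ 563.9 -195.1  154.2] tumbler c [ 574.3 -197.3  152.1] axis [ 0.002  0.001 -1.   ] w 60.2 F [-0.7  0.2 -1.6] q [-18.  42.  66.  -3. 107. -96.]
tcp target [ 564.4 -196.9   68. ] shift cm [ 0.05 -0.18 -8.61] rotvec [-0.001  0.002 -0.012] rows 2.1
```

```bash
python3 -m creep '0 -0.15 -1.5 0 0 0 1;0 0 -1.8 0 0 0 1;0 0 -1.8 0 0 0 1;0 0 -1.2 0 0 0 1;0 0 0 0 0 0 1;0 0 0 0 0 0 1'; python3 place.py 574.7 -199.2 66 -35; python3 -m creep '0 0 -0.8 0 0 0 1;0 0 -0.4 0 0 0 1;0 0 0 0 0 0 1;0 0 0 0 0 0 1'; python3 place.py 574.7 -199.2 66 -35
```

```text
time_s: 63.4
ee_pos: [564.8, -197.3, 90.8]
ee_rot: [-145.9, -0.2, 77.6]
force: [0.4, -0.2, -1.7]
gripper_width: 60.1
t 63.4 tcp [ 564.8 -197.3   90.8] tumbler c [ 575.1 -199.5   88.9] axis [ 0.005  0.    -1.   ] w 60.1 F [ 0.4 -0.2 -1.7] q [-19.  45.  70.  -3. 100. -96.]
tcp target [ 564.4 -196.9   68. ] shift cm [-0.04  0.04 -2.28] rotvec [-0.     0.005 -0.011] rows 0.6
time_s: 63.73
ee_pos: [566.0, -197.7, 80.2]
ee_rot: [-146.1, -0.2, 77.6]
force: [0.7, 0.1, -2.1]
gripper_width: 60.2
t 63.7 tcp [ 566.  -197.7   80.2] tumbler c [ 576.3 -199.9   78.2] axis [ 0.009 -0.001 -1.   ] w 60.2 F [ 0.7  0.1 -2.1] q [-19.  45.  70.  -3.  99. -96.]
tcp target [ 564.4 -196.9   68. ] shift cm [-0.16  0.08 -1.21] rotvec [ 0.001  0.009 -0.011] rows 0.3
```

```bash
python3 -m creep '-0.15 0 -0.7 0 0.009 0 1;0 0 -0.4 0 0 0 1;0 0 0 0 0 0 1;0 0 0 0 0 0 1'; python3 -m creep '0 0 -0.15 0 0 0 1;0 0 0 0 0 0 1';python3 place.py 574.7 -199.2 66 -35
```

```text
time_s: 64.07
ee_pos: [565.2, -197.9, 69.7]
ee_rot: [-145.7, -0.0, 77.6]
force: [0.6, -0.1, 0.4]
gripper_width: 59.8
time_s: 64.23
ee_pos: [565.4, -197.9, 70.0]
ee_rot: [-145.7, -0.0, 77.6]
force: [-0.8, 0.1, -3.0]
gripper_width: 60.4
t 64.2 tcp [ 565.4 -197.9   70. ] tumbler c [ 575.7 -200.2   68. ] axis [ 0.002 -0.003 -1.   ] w 60.4 F [-0.8  0.1 -3. ] q [-18.  46.  70.  -3.  98. -96.]
tcp target [ 564.4 -196.9   68. ] shift cm [-0.1   0.11 -0.2 ] rotvec [ 0.003  0.002 -0.011] rows 0.1
```

```bash
python3 -m creep '0 0 -0.1 0 0 0 1;0 0 0 0 0 0 -0.5;0 0 0 0 0 0 -0.5;0 0 0 0 0 0 -0.5;0 0 0 0 0 0 -0.5;0 0 0 0 0 0 -0.5;0.3 -0.07 0.5 0 0 0 -0.5;0.7 -0.15 1 0 0 0 -0.5;1 -0.25 1.6 0 0 0 -0.5;1 -0.25 1.6 0 0 0 -0.5;1 -0.25 1.6 0 0 0 -0.5;1 -0.25 1.6 0 0 0 -0.5'; python3 -m creep '0 0 3 0 0 0 -0.5;0 1 3 0 0 0 -0.5;-1 3 2 0 0 0 -0.5;-1 3.5 1 0 0 0 -0.5;-1 3.5 0 0 0 0 -0.5;-1 3.5 0 0 0 0 -0.5;-1 3.5 0 0 0 0 -0.5;-1 3.5 0 0 0 0 -0.5;-1 3.5 0 0 0 0 -0.5;0 3.5 0 0 0 0 -0.5;0 0 0 0 0 0 -0.5;0 0 0 0 0 0 -0.5'; python3 - <<'E'
from h import *
st();a=grab('side','f_s.png',(200,50,400,220),4);b=grab('top','f_t.png',(290,150,490,290),4)
E
```

```text
time_s: 65.23
ee_pos: [613.5, -209.5, 149.8]
ee_rot: [-145.1, -0.1, 77.6]
force: [-0.2, -0.9, -0.9]
gripper_width: 68.6
time_s: 66.23
ee_pos: [542.1, 84.2, 250.3]
ee_rot: [-145.9, -0.1, 77.3]
force: [0.4, -1.1, -0.1]
gripper_width: 68.4
t 66.23 pos [542.1  84.2 250.3] rot [-1.459e+02 -1.000e-01  7.730e+01] F [ 0.4 -1.1 -0.1] w 68.4
```

View pics/f_s.png

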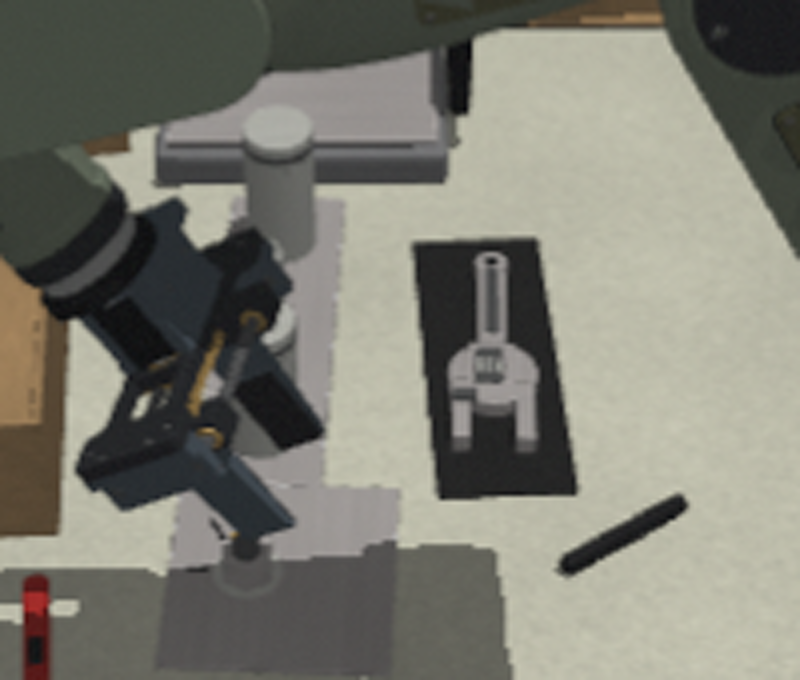

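View pics/f_t.png

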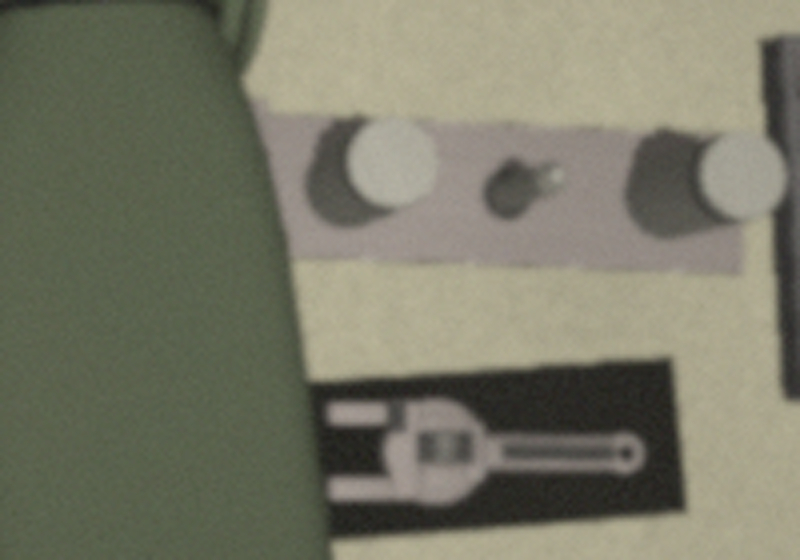

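```bash
python3 -m creep '-2 3 1 0 0 0 -0.5;-2 3.5 1 0 0 0 -0.5;-2 3.5 0 0 0 0 -0.5;-2 3.5 0 0 0 0 -0.5;-2 3.5 0 0 0 0 -0.5;-2 3.5 0 0 0 0 -0.5;0 0 0 0 0 0 -0.5;0 0 0 0 0 0 -0.5;0 0 0 0 0 0 -0.5'; python3 tov.py 574.7 -199.2 66 v3;python3 tov.py 563.8 -428.9 66 v4; python3 - <<'E'
from h import *
st();grab('side','g_s.png',(200,50,400,220),4);b=grab('top','g_t.png',(290,160,370,230),8)
cv2.imwrite("pics/v34.png",np.vstack([cv2.imread("pics/v3.png")[:300],cv2.imread("pics/v4.png")[100:400]]))
E
```

```text
time_s: 67.08
ee_pos: [424.2, 283.9, 268.6]
ee_rot: [-146.0, 0.1, 76.0]
force: [-0.1, -0.3, 0.0]
gripper_width: 68.6
t 67.28 pos [424.7 283.4 268.3] rot [-1.46e+02  1.00e-01  7.59e+01] F [0.4 1.2 0.1] w 68.6
```

View pics/v34.png

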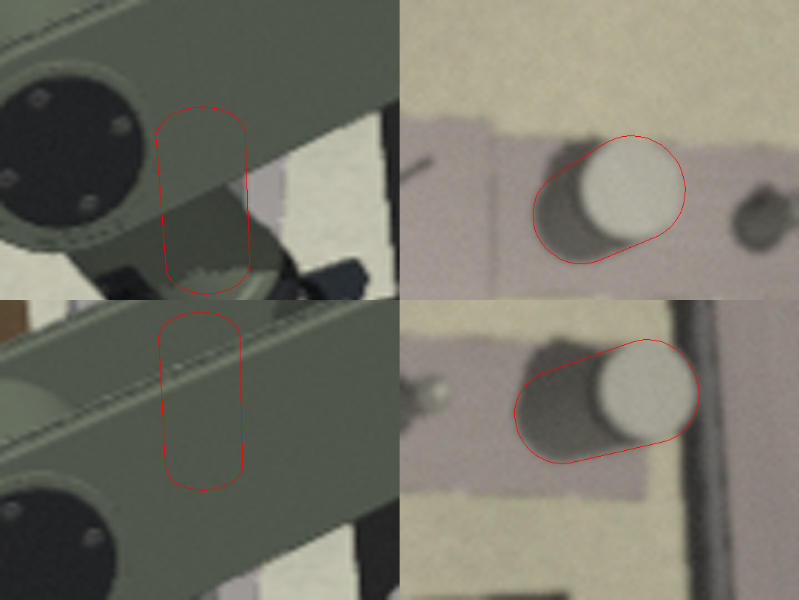

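View pics/g_s.png

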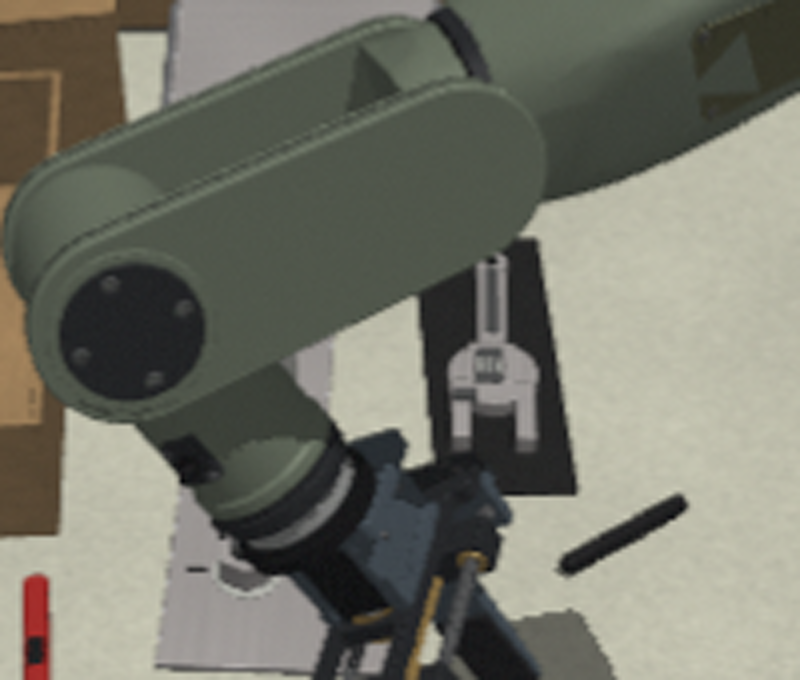

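View pics/g_t.png

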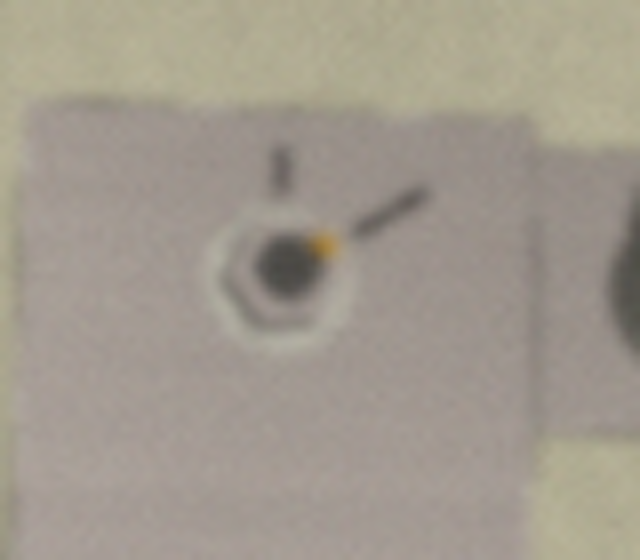

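```bash
python3 - <<'E'
from h import *
f=grab("top");N=np.array([581.8,-53.9])
for nm,p,z in(("stripe",(323,246),30),("mark",(358,236),6),("mark end",(425,190),6),("short",(281,170),6)):
    q=atz(f,[290+p[0]/8-.45,160+p[1]/8-.45],z)[:2]-N;print(nm,q.round(1),np.degrees(np.arctan2(q[1],q[0])).round(1))
E
```

```text
stripe [  7.5 -12.4] -58.9
mark [ 14.4 -28.2] -63.0
mark end [ 30.4 -52.1] -59.8
short [37.8 -2. ] -3.1
```

```bash
python3 -c "
from h import *
st();print(job.job_done())"
```

```text
t 67.43 pos [424.3 283.8 268.4] rot [-1.46e+02  1.00e-01  7.60e+01] F [-0.1 -0.5  0.5] w 68.4
the job is handed in; nothing more can be done
None
```

The job is done and handed in at 67 s of the 208 s allowed; no verdict was reported.

- **Nut:** I ran it to the short mark by hand, then turned it to the long mark with the wrench. The stripe reads about -59° in the last top picture and the long mark about -60°, so the nut should be near 2.38 rad.
- **Wrench fit:** I lowered it over the nut and rolled the worm until the jaws went snug, then backed off about 0.5 mm of play. The wrench yawed about 5° during the first strokes, so I squared it up by its handle and rolled again. The jaw value can't be read directly; I took the fit from the worm stalling and from the pictures.
- **Tumblers:** only two were there, and I left the blue and purple look-alikes alone. Tumbler1 stands inverted on the peg farthest from the nut and tumbler2 on the peg nearest it. The first grasp of tumbler2 was shallow, so I regrasped it deeper. In the last top view both match the outline of a tumbler fully down on the plate.
- **Wrench return:** I laid it flat on its mat before moving the tumblers, and it was still there in the last pictures.

In the last side view the arm hid both tumblers and most of the nut, so the final tumbler and nut checks rest on the top camera. A slightly earlier side view showed tumbler1 upright on its peg and tumbler2 partly behind the gripper. I did not re-measure the cutter, tape roll and carton at the end. I never moved close to them and felt no unexpected contact forces.

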